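# Clear down the rock-sample bench

## Robot

A 6-joint arm with a two-finger parallel gripper is mounted at the origin on the work surface. World frame = base frame: x ahead of the robot, y to its left, z up, the work surface at z = 0. Lengths are in m, angles in rad, forces in N, time in s.
With the tool pointing down it reaches from about 0.3 to 0.825 m from the base axis. Payload 5.4 kg.
Tool frame: the origin (TCP) lies at the very end of the fingers, on their centre line; the grasp point (between the pads) lies 19 mm behind it; z points along the fingers, y is the direction in which the jaws open and shut (so a half turn about z gives the same grasp; the last joint's range is limited). The gripper opens to 92 mm and grips with 3 to 60 N. Pads are 20 mm wide; open, the fingers measure 128 mm over their backs; the gripper's body (75 mm by 189 mm) begins 69 mm behind the grasp point.
Start: joints at [1.072, 0.158, 1.597, -0, 1.386, -0.21], TCP at [0.164, 0.551, 0.215] pointing down, gripper open.
Joint ranges: [-2.91, 2.91], [-0.94, 2.29], [0.18, 2.7], [-1.29, 4.43], [0.17, 2.64], [-3, 3]. Speed limits (rad/s): [2.57, 2.57, 3.14, 3.14, 3.14, 3.14].

## Interface

Orientations are given as a rotation vector (axis times angle).
In Python, from cell import r gives the robot as it stands. The module is installed in compiled form; this text tells all that it offers.
- The arm moves only by the tool step_arm, never from a script. Its argument "series" is a list of rows, each an object of numbers: "ax", "ay", "az": the turn, a rotation vector about the tool's x, y, z in degrees; "tx", "ty", "tz": the shift along the tool's x, y, z in cm; "gripper": the closure, from -1 (fully open) to 1 (shut), so that 0 is half open. In form: [{"ax": .., "ay": .., "az": .., "tx": .., "ty": .., "tz": .., "gripper": ..}, ...]. A call has exactly 8 rows; each row is the pose to reach, as a shift and turn from the pose commanded when the call began, along the tool's axes at that moment; what a row does not reach only later rows make up. A row lasts 1/12 s, in which the tool goes at most 41.7 mm and 7.16 degrees, less where a joint would pass 70% of its speed; a pose out of reach is approached as far as the arm can. A call with a gripper value outside its range is refused whole. The fingers move at their own pace and stop on an object; "squeeze" is the grip in N (left out, the last holds). Time passes only in rows, so rows that repeat a pose let the fingers close, or fill a call up. It gives the time, the measured TCP pose, the force and the opening at its end, in the units of the state.
- r.sense(): the state, without advancing time (a new reading comes with each control period).
- r.snapshot(name): name is "scene" or "top" or "wrist"; returns (picture, depth): 384x512x3 uint8, red, green, blue; 384x512 float32, m along the optical axis (not along the pixel's ray), 0 where there is no reading.
- r.get_calibration(name): a dict with "mtx" (3x3 intrinsics, pixels), "k1" (the pictures are not rectified: a ray, as slopes to the right and down, at radius r is drawn at 1 + k1 r^2 times it, then the intrinsics apply), "eye" and "orientation" of the camera in the world; the wrist camera has in their place "T_tool_cam" (4x4, takes a point from camera to tool coordinates, whose origin is the TCP and whose axes are the flange's). Camera axes: x right, y up, looking along -z (the intrinsics and any distortion apply to the point x, -y, -z); pixel columns grow to the right and rows downward; lengths in m; the calibration is good to about 2 mm. A picture is of the moment at which its call begins: read the wrist's pose just before it. get_calibration takes no time and is no camera call.
- r.job_done(): hands the job in, once; it reports no verdict.
The state is a dict: "time": time; "qpos": joint angles; "joint_velocities": joint speeds; "effort": joint torques, N m; "eef_pos": TCP position; "orientation": TCP orientation; "contact_force": force on the tool from outside, world axes, zero at the start; "moment": the same for the moment, N m; "grip_width": finger opening in m.
Only numpy, scipy, OpenCV 4.12 (cv2) and the standard library are available. Lean on these libraries where they do the work, as an engineer would, in place of code of your own. Each camera call takes 0.05 s, during which the arm holds its last target.

## Task

Clear down the rock-sample bench: pull the scraper up out of the wooden caddy and with it wipe every stone chip off the breaking tray into its catch trough, never picking chips off the tray with the fingers. Then put everything that was used to soak, foot down in the bays of the white tank: the scraper, every pestle from the caddy and every porcelain plate from the slotted rack, with the plates lowered to the bottom and not dropped. Leave the jar and the petri dishes where they are.

Things in the scene. Friction and masses are not known exactly. Their poses are not given: they have to be found in the camera images.
- station: fixed breaking tray with catch trough. Steel bed, clear x -75..75, y -100..100 mm, surface at z 30 mm; 10 mm thick lips up to z 42 along both x sides (on past the trough) and across the -y end. At the lipless +y end the bed drops into the trough: clear x -75..75, y 100..187, floor z 4, 8 mm end wall up to z 30. Origin: under the middle of the bed, at bench height
- caddy: wooden tool caddy, fixed: 100 x 190 mm base (x, y), floor 5 mm, three upright open-topped wells with 5 mm walls, rims 75 mm above the bench: middle well (y = 0) 76 x 20 mm inside for the scraper, wells at y = -65 and +65 mm 34 x 34 mm inside for the pestles. Origin: middle of its underside
- rack: grey slotted plate rack, fixed: 90 x 160 mm (x, y), three upright slots 9 mm wide running along its x at y = -50, 0, +50 mm, slot floor 8 mm and top of the blocks 48 mm above the bench. Origin: middle of its underside
- tank: white open soaking tank, fixed: 190 x 155 mm (x, y), 85 mm high, walls, floor and dividers 5 mm thick; one divider across x and two across y make 2 x 3 bays, each 87 x 45 mm (x, y) inside, bay centres at x = -46, +46 and y = -50, 0, +50 mm. Origin: middle of its underside
- scraper: hand scraper, standing in the caddy blade down: black rubber blade 66 mm wide (its x), 10 mm thick (its y), 34 mm high, with a wooden handle 20 x 16 mm (x, y) rising from its middle to 155 mm above the blade's lower edge. Origin: middle of the blade's lower edge, z runs up the handle
- pestle1: white porcelain pestle, standing in a caddy well head down (may be absent): 145 mm long, head 26 mm in diameter and 30 mm high at the lower end, shaft 16 mm in diameter above 42 mm. Origin: middle of the head's lower face, z runs up the shaft
- pestle2: white porcelain pestle, standing in a caddy well head down (may be absent): 145 mm long, head 26 mm in diameter and 30 mm high at the lower end, shaft 16 mm in diameter above 42 mm. Origin: middle of the head's lower face, z runs up the shaft
- plate1: white porcelain streak plate, standing on its short edge in a rack slot (may be absent): 70 mm wide (its x), 5 mm thick (its y), 125 mm tall (its z). Origin: middle of the lower edge
- plate2: white porcelain streak plate, standing on its short edge in a rack slot (may be absent): 70 mm wide (its x), 5 mm thick (its y), 125 mm tall (its z). Origin: middle of the lower edge
- plate3: white porcelain streak plate, standing on its short edge in a rack slot (may be absent): 70 mm wide (its x), 5 mm thick (its y), 125 mm tall (its z). Origin: middle of the lower edge
- chip1: loose reddish stone chip on the breaking tray (may be absent): 22 x 17 x 11 mm (x, y, z). Origin: middle of its underside
- chip2: loose reddish stone chip on the breaking tray (may be absent): 22 x 17 x 11 mm (x, y, z). Origin: middle of its underside
- chip3: loose reddish stone chip on the breaking tray (may be absent): 22 x 17 x 11 mm (x, y, z). Origin: middle of its underside
- chip4: loose reddish stone chip on the breaking tray (may be absent): 22 x 17 x 11 mm (x, y, z). Origin: middle of its underside
- chip5: loose reddish stone chip on the breaking tray (may be absent): 22 x 17 x 11 mm (x, y, z). Origin: middle of its underside
- jar: bystander: small amber jar, 60 mm in diameter, 85 mm high; origin under its middle
- dishes: bystander: stack of clear petri dishes, 90 mm in diameter, 45 mm high; origin under its middle
Things that resemble listed ones, but are neither listed nor needed, are in the scene too. What is meant by the scraper is not blue, and is the larger of those in its own colour. What is shaped like the plate3 but black or turquoise is not meant.

How it is judged:
On the way, in this order (a step that is already met when the one before it is completed fails the run):
1. the scraper is pulled out of the caddy and held in the fingers (height (world z) of scraper above 0.08 m and contact force between the fingers and scraper above 1 N), for 0.1 s.
2. the scraper, held in the fingers, is brought down to the tray with its blade (contact force between the fingers and scraper above 1 N and x of scraper in the frame of station between -0.075 and 0.075 m and y of scraper in the frame of station between -0.1 and 0.14 m and z of scraper in the frame of station below 0.039 m), for 0.1 s.
3. every chip lies in the catch trough (x of chip1 in the frame of station between -0.078 and 0.078 m and y of chip1 in the frame of station between 0.1 and 0.19 m and z of each of chip1, chip2, chip3, chip4, chip5 in the frame of station below 0.024 m and x of chip2 in the frame of station between -0.078 and 0.078 m and y of chip2 in the frame of station between 0.1 and 0.19 m and x of chip3 in the frame of station between -0.078 and 0.078 m and y of chip3 in the frame of station between 0.1 and 0.19 m and x of chip4 in the frame of station between -0.078 and 0.078 m and y of chip4 in the frame of station between 0.1 and 0.19 m and x of chip5 in the frame of station between -0.078 and 0.078 m and y of chip5 in the frame of station between 0.1 and 0.19 m), for 0.2 s.
4. the scraper stands in the tank (x of scraper in the frame of tank between -0.092 and 0.092 m and y of scraper in the frame of tank between -0.075 and 0.075 m and z of scraper in the frame of tank below 0.03 m and angle between scraper's own z axis and vertical below 0.9 rad), for 0.2 s.
At the end, for the whole second after the job is handed in: Every chip lies in the catch trough (its underside less than 24 mm above the bench, within the trough's walls); the scraper, all pestles and all plates stand at rest in the tank, their lower ends within its outline and less than 30 mm above its underside, leaning no more than 0.9 rad (all of step 3 and all of step 4 and linear speed of each of scraper, pestle1, pestle2, plate1, plate2, plate3 below 0.05 m/s and x of pestle1 in the frame of tank between -0.092 and 0.092 m and y of pestle1 in the frame of tank between -0.075 and 0.075 m and z of each of pestle1, pestle2, plate1, plate2, plate3 in the frame of tank below 0.03 m and angle between each of pestle1, pestle2, plate1, plate2, plate3's own z axis and vertical below 0.9 rad and x of pestle2 in the frame of tank between -0.092 and 0.092 m and y of pestle2 in the frame of tank between -0.075 and 0.075 m and x of plate1 in the frame of tank between -0.092 and 0.092 m and y of plate1 in the frame of tank between -0.075 and 0.075 m and x of plate2 in the frame of tank between -0.092 and 0.092 m and y of plate2 in the frame of tank between -0.075 and 0.075 m and x of plate3 in the frame of tank between -0.092 and 0.092 m and y of plate3 in the frame of tank between -0.075 and 0.075 m); the robot touches nothing.
It fails at once if a chip lying on the breaking tray is handled with the fingers ((contact force between the fingers and chip1 above 0.5 N and x of chip1 in the frame of station between -0.075 and 0.075 m and y of chip1 in the frame of station between -0.1 and 0.1 m and z of chip1 in the frame of station between 0.025 and 0.036 m) or (contact force between the fingers and chip2 above 0.5 N and x of chip2 in the frame of station between -0.075 and 0.075 m and y of chip2 in the frame of station between -0.1 and 0.1 m and z of chip2 in the frame of station between 0.025 and 0.036 m) or (contact force between the fingers and chip3 above 0.5 N and x of chip3 in the frame of station between -0.075 and 0.075 m and y of chip3 in the frame of station between -0.1 and 0.1 m and z of chip3 in the frame of station between 0.025 and 0.036 m) or (contact force between the fingers and chip4 above 0.5 N and x of chip4 in the frame of station between -0.075 and 0.075 m and y of chip4 in the frame of station between -0.1 and 0.1 m and z of chip4 in the frame of station between 0.025 and 0.036 m) or (contact force between the fingers and chip5 above 0.5 N and x of chip5 in the frame of station between -0.075 and 0.075 m and y of chip5 in the frame of station between -0.1 and 0.1 m and z of chip5 in the frame of station between 0.025 and 0.036 m)).
It fails at once if a plate is dropped into the tank (it falls at more than 0.9 m/s) ((x of plate1 in the frame of tank between -0.092 and 0.092 m and y of plate1 in the frame of tank between -0.075 and 0.075 m and z of plate1 in the frame of tank below 0.08 m and linear speed of plate1 above 0.9 m/s) or (x of plate2 in the frame of tank between -0.092 and 0.092 m and y of plate2 in the frame of tank between -0.075 and 0.075 m and z of plate2 in the frame of tank below 0.08 m and linear speed of plate2 above 0.9 m/s) or (x of plate3 in the frame of tank between -0.092 and 0.092 m and y of plate3 in the frame of tank between -0.075 and 0.075 m and z of plate3 in the frame of tank below 0.08 m and linear speed of plate3 above 0.9 m/s)).
It fails at once if the jar or the stack of dishes is pushed away by more than 40 mm (distance of any of jar, dishes from where it was at the start of the episode above 0.04 m).
Of pestle1, pestle2 only 1 to 2 are there at a start; the rules pass over those that are not, and their reading is None.
Of plate1, plate2, plate3 only 2 to 3 are there at a start; the rules pass over those that are not, and their reading is None.
Of chip1, chip2, chip3, chip4, chip5 only 3 to 5 are there at a start; the rules pass over those that are not, and their reading is None.
At some moment in a run one of chip1, chip2, chip3, chip4, chip5 may be knocked a few centimetres aside while the robot is not near it.
It also fails if it takes over 210 s, if anything falls off the work surface, if the arm or the gripper's body presses on something with over 40 N, if the wrist force passes 120 N, or if a joint passes its speed limit or range.

## Working session

There is one attempt and no reset: what is moved stays moved. The work goes in short steps, Python scripts to look and compute and a tool call to move; the robot and the scene stay as the last step left them, time stands still between calls to the robot, and variables do not carry over. Pictures are saved under pics/ and viewed, and the job is handed in when it is done.

Besides the shell and the picture viewer there is one more tool, called after ">>>" as name(argument=value, ...) on one line, values as JSON. step_arm: Moves the arm, as the interface text tells. Its arguments: {"type":"object","properties":{"series":{"type":"array","items":{"type":"object","properties":{"ax":{"type":"number"},"ay":{"type":"number"},"az":{"type":"number"},"tx":{"type":"number"},"ty":{"type":"number"},"tz":{"type":"number"},"gripper":{"type":"number"}}}},"squeeze":{"type":"number"}},"required":["series"]}

```bash
mkdir -p pics; ls; python3 - <<'E'
from cell import r
import cv2,numpy as np
s=r.sense();print(s)
for n in("scene","top","wrist"):
    c=r.get_calibration(n);print(n,c)
    p,d=r.snapshot(n);np.save(f"{n}0.npy",d);cv2.imwrite(f"pics/{n}0.png",p[:,:,::-1])
    print(d.min(),d.max())
E
```

```text
pics
{'time': 0.0, 'qpos': array([ 1.07189458e+00,  1.59030720e-01,  1.59821338e+00,  1.03405084e-05,
        1.38622900e+00, -2.10119112e-01]), 'joint_velocities': array([ 0.0020984 , -0.00038546,  0.00093374, -0.00068931,  0.00064425,
        0.00134317]), 'effort': array([-9.27936817e-04, -3.85581028e+01, -3.22099507e+01,  6.99308189e-02,
        3.83352907e-02, -1.36072490e-04]), 'eef_pos': array([0.16347184, 0.55061761, 0.21363868]), 'orientation': array([-4.51951595e-01, -3.10824318e+00,  2.76398805e-03]), 'contact_force': array([-0.3714153 , -0.70132518, -0.03210067]), 'moment': array([-0.03033935, -0.01156631, -0.01286578]), 'grip_width': 0.09201950806984756}
scene {'mtx': array([[377.16202042,   0.        , 258.01279647],
       [  0.        , 377.16202042, 192.80973378],
       [  0.        ,   0.        ,   1.        ]]), 'k1': -0.01603729836700487, 'eye': array([ 1.13926191, -0.65891623,  0.586336  ]), 'orientation': array([0.9376944 , 0.41792654, 0.73956342])}
0.0 3.0359519
top {'mtx': array([[454.96971787,   0.        , 258.45723546],
       [  0.        , 454.96971787, 184.46636349],
       [  0.        ,   0.        ,   1.        ]]), 'k1': -0.1584054908552293, 'eye': array([ 0.42113169, -0.05876577,  1.4044147 ]), 'orientation': array([ 0.01736285, -0.0609035 , -1.55080185])}
0.0 2.264504
wrist {'mtx': array([[301.79334772,   0.        , 256.78227626],
       [  0.        , 301.79334772, 190.04059189],
       [  0.        ,   0.        ,   1.        ]]), 'k1': -0.04270540589726262, 'T_tool_cam': array([[ 1.90006767e-03,  9.68559469e-01,  2.48774886e-01,
         6.99944927e-02],
       [ 9.99998049e-01, -1.97479699e-03,  5.08265219e-05,
        -6.14683393e-04],
       [ 5.40508406e-04,  2.48774304e-01, -9.68561332e-01,
        -1.70958261e-01],
       [ 0.00000000e+00,  0.00000000e+00,  0.00000000e+00,
         1.00000000e+00]])}
0.0 0.46437538
```

View pics/scene0.png

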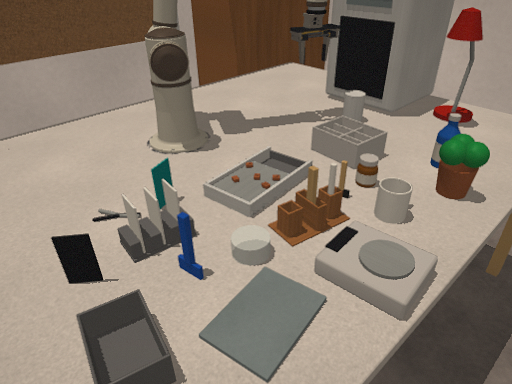

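View pics/top0.png

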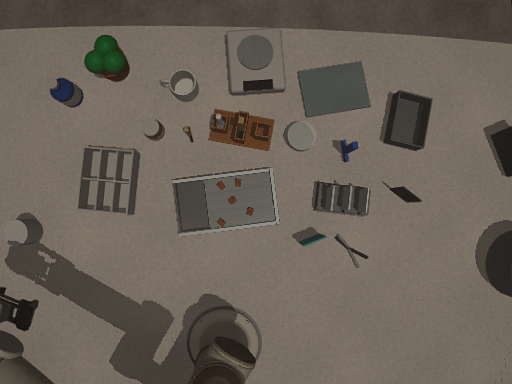

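View pics/wrist0.png

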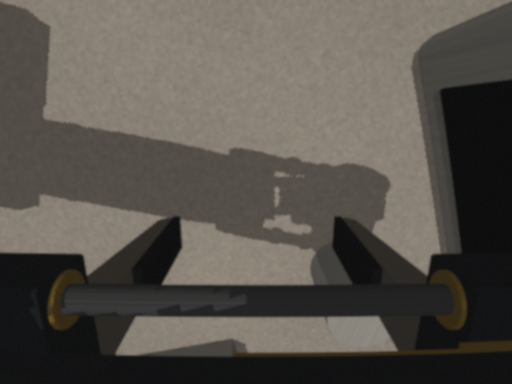

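The scene picture shows a wooden scraper in the caddy at (313,185). A white pestle is at (332,178), with three white plates at (133,220), (152,213) and (171,205). Five chips are on the tray, and the tank is at (348,140).

Things that could be taken for the scraper:
- the blue one at (187,245), which is excluded
- a small wooden one at (344,180), which is excluded as the smaller
- the caddy one at (313,185), which I choose

Next I'll take crops and depth measurements.

```bash
cat > h.py <<'E'
import numpy as np,cv2
from scipy.spatial.transform import Rotation as R
from cell import r
def cam(n,s=None):
    c=r.get_calibration(n)
    if n=="wrist":
        s=s or r.sense();T=np.eye(4);T[:3,:3]=R.from_rotvec(s['orientation']).as_matrix();T[:3,3]=s['eef_pos']
        W=T@c['T_tool_cam'];return c,W[:3,:3],W[:3,3]
    return c,R.from_rotvec(c['orientation']).as_matrix(),np.array(c['eye'])
def slopes(c,uv):
    uv=np.atleast_2d(np.asarray(uv,float));K=c['mtx']
    return cv2.undistortPoints(uv[:,None],K,np.array([c['k1'],0,0,0,0.]))[:,0]
def rays(C,uv):
    c,Rm,e=C;s=slopes(c,uv);d=np.c_[s[:,0],-s[:,1],-np.ones(len(s))]@Rm.T
    return e,d
def onplane(C,uv,z):
    e,d=rays(C,uv);return e+d*((z-e[2])/d[:,2])[:,None]
def cloud(C,D):
    h,w=D.shape;v,u=np.mgrid[:h,:w];e,d=rays(C,np.c_[u.ravel(),v.ravel()])
    P=e+d*D.reshape(-1,1);P[D.ravel()==0]=np.nan
    return P.reshape(h,w,3)
def proj(C,P):
    c,Rm,e=C;q=(np.atleast_2d(P)-e)@Rm;x=q[:,0]/-q[:,2];y=-q[:,1]/-q[:,2];r2=x*x+y*y;f=1+c['k1']*r2
    return np.c_[x*f,y*f]@c['mtx'][:2,:2].T+c['mtx'][:2,2]
def shot(n,name):
    s=r.sense();C=cam(n,s);p,d=r.snapshot(n);cv2.imwrite(f"pics/{name}.png",p[:,:,::-1]);np.save(f"{name}_d.npy",d)
    return C,p,d
E
python3 - <<'E'
from h import *
a=cv2.imread("pics/top0.png");b=cv2.imread("pics/scene0.png")
t=cv2.resize(a[90:260,60:380],None,fx=2.5,fy=2.5,interpolation=3);cv2.imwrite("pics/tcrop.png",t)
t=cv2.resize(b[110:280,110:400],None,fx=2.7,fy=2.7,interpolation=3);cv2.imwrite("pics/scrop.png",t)
for n in("top","scene"):
    C=cam(n);P=cloud(C,np.load(n+"0.npy"));np.save(n+"P.npy",P)
P=np.load("topP.npy")
for nm,uv in dict(tank=(110,180),desk=(150,250),bed=(245,195),trough=(192,210),caddy_well=(262,130)).items():
    print(nm,P[uv[1],uv[0]].round(3))
# height map
z=P[90:260,60:380,2];m=np.clip(np.nan_to_num(z)/0.17*255,0,255).astype(np.uint8)
cv2.imwrite("pics/hmap.png",cv2.resize(cv2.applyColorMap(m,cv2.COLORMAP_JET),None,fx=2.5,fy=2.5,interpolation=0))
E
```

```text
tank [0.493 0.345 0.071]
desk [ 0.282  0.234 -0.   ]
bed [ 0.458 -0.056  0.027]
trough [0.409 0.106 0.006]
caddy_well [ 0.661 -0.105  0.005]
```

View pics/tcrop.png

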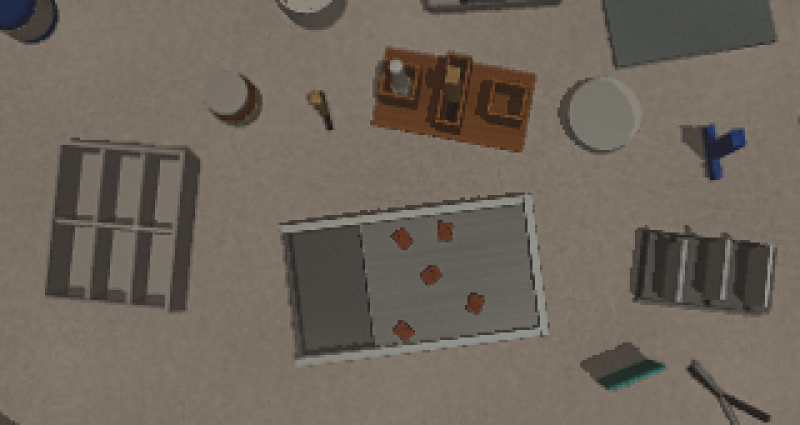

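View pics/scrop.png

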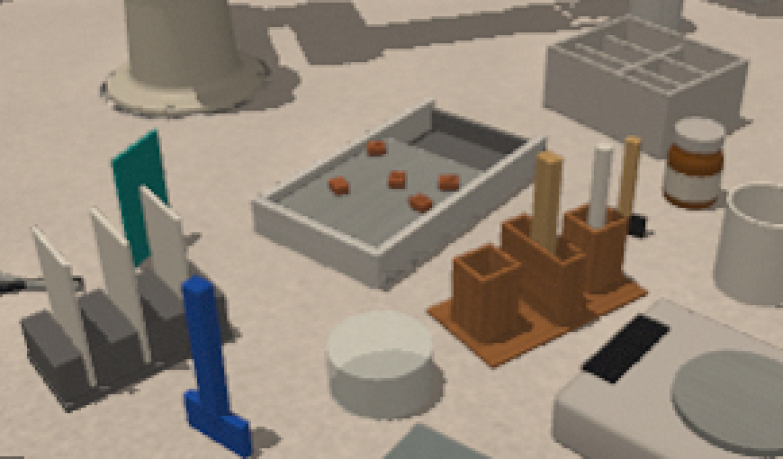

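View pics/hmap.png

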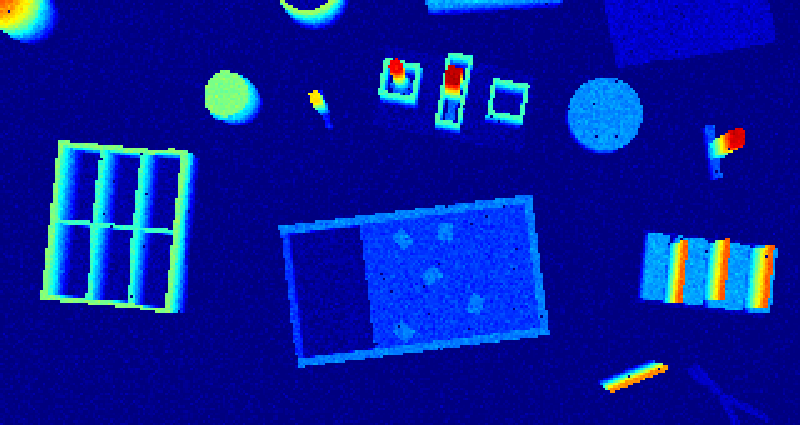

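The crops confirm it: the scraper handle is at tcrop (453,78), the one pestle at (396,68), and the other well at (505,100) is empty. Three plates stand in the rack and five chips lie on the bed. Now I'll measure the poses.

```bash
python3 - <<'E'
from h import *
P=np.load("topP.npy");S=np.load("sceneP.npy")
def sel(P,x,y,z):
    Q=P.reshape(-1,3);m=(Q[:,0]>x[0])&(Q[:,0]<x[1])&(Q[:,1]>y[0])&(Q[:,1]<y[1])&(Q[:,2]>z[0])&(Q[:,2]<z[1]);return Q[m]
def rect(Q,t):
    c,s,a=cv2.minAreaRect(Q[:,:2].astype(np.float32)*1000);print(t,len(Q),np.round(c,1),np.round(s,1),round(a,2),'z',np.median(Q[:,2]).round(4),'med',np.median(Q,0).round(4))
f=lambda v,u:P[v,u]
# crop px -> full px: u=60+x/2.5, v=90+y/2.5
def box(x0,x1,y0,y1):
    return P[90+int(y0/2.5):90+int(y1/2.5),60+int(x0/2.5):60+int(x1/2.5)].reshape(-1,3)
def zsel(B,lo,hi): return B[(B[:,2]>lo)&(B[:,2]<hi)]
print("tank");rect(zsel(box(30,205,130,320),.078,.1),"tanktop")
rect(zsel(box(270,555,190,370),.037,.06),"lips")
rect(zsel(box(290,366,230,360),-.005,.012),"trough floor")
rect(zsel(box(365,540,200,345),.02,.036),"bed")
rect(zsel(box(365,425,40,160),.066,.09),"caddy well +")
rect(zsel(box(430,475,40,160),.066,.09),"mid")
rect(zsel(box(480,535,40,160),.066,.09),"caddy -")
rect(zsel(box(365,540,40,160),.066,.09),"caddyall")
rect(zsel(box(380,425,40,100),.12,.2),"pestle top")
rect(zsel(box(430,475,40,100),.135,.2),"scraper top")
rect(zsel(box(630,790,220,320),.04,.055),"racktop")
for n,(a,b) in dict(A=(660,695),B=(705,740),C=(745,790)).items():
    rect(zsel(box(a,b,220,320),.10,.2),"plate"+n+'>.1'); rect(zsel(box(a,b,220,320),.124,.2),"plate"+n+'top')
rect(zsel(box(200,260,60,130),.075,.1),"jar")
rect(zsel(box(560,650,70,160),.038,.06),"dishes")
rect(zsel(box(295,340,80,140),.03,.2),"small scraper")
a=cv2.cvtColor(cv2.imread("pics/top0.png"),cv2.COLOR_BGR2HSV)
m=cv2.inRange(a,(0,110,60),(14,255,255));m[:150]=0;m[240:]=0;m[:,:175]=0;m[:,275:]=0
n,l,st,ce=cv2.connectedComponentsWithStats(m)
for i in range(1,n):
    if st[i,4]>8: print("chip",ce[i].round(1),st[i,4],onplane(cam("top"),ce[i],.041).round(4))
E
```

```text
tank
tanktop 502 [493.1 356.6] [158.8 190.9] 85.7 z 0.085 med [0.4929 0.3617 0.085 ]
lips 1071 [435.9   3.5] [170.8 306.9] 8.32 z 0.0421 med [ 0.4469 -0.0256  0.0421]
trough floor 1331 [416.5 110.9] [157.6  90.8] 1.16 z 0.0043 med [0.4216 0.1081 0.0043]
bed 2990 [445.7 -38.9] [164.5 200.3] 8.31 z 0.0304 med [ 0.442  -0.0437  0.0304]
caddy well + 106 [672.7  24.4] [44.5 44.7] 80.68 z 0.0753 med [0.6687 0.022  0.0753]
mid 134 [662.4 -40.4] [30.2 86.8] 81.23 z 0.0758 med [ 0.6564 -0.0423  0.0758]
caddy - 104 [ 651.7 -104.2] [43.9 44.3] 80.39 z 0.0746 med [ 0.6519 -0.1051  0.0746]
caddyall 344 [662.4 -39.8] [174.4  86.8] 81.7 z 0.0753 med [ 0.6601 -0.0417  0.0753]
pestle top 36 [672.8  24.2] [14.9 13.8] 50.07 z 0.1493 med [0.6709 0.0237 0.1493]
scraper top 54 [662.5 -40.1] [15.9 20.5] 80.49 z 0.1596 med [ 0.6609 -0.041   0.1596]
racktop 785 [ 451.5 -353.7] [161.6  80.8] 84.06 z 0.0481 med [ 0.4513 -0.3389  0.0481]
plateA>.1 99 [ 451.4 -303.2] [ 6.1 69.2] 84.58 z 0.127 med [ 0.451 -0.302  0.127]
plateAtop 56 [ 451.1 -303.3] [ 5.8 68.3] 84.68 z 0.1322 med [ 0.4497 -0.3029  0.1322]
plateB>.1 108 [ 454.8 -351.5] [ 6.7 68.8] 85.07 z 0.1278 med [ 0.4547 -0.3505  0.1278]
plateBtop 63 [ 454.8 -351.6] [ 6.3 68.7] 85.42 z 0.1331 med [ 0.4521 -0.3508  0.1331]
plateC>.1 114 [ 447.  -402.4] [ 7.  69.5] 84.5 z 0.125 med [ 0.4472 -0.4011  0.125 ]
plateCtop 59 [ 447.2 -402.5] [ 6.4 69. ] 85.23 z 0.1328 med [ 0.4472 -0.4026  0.1328]
jar 254 [650.2 226.8] [49.9 52.2] 73.98 z 0.0849 med [0.6501 0.2276 0.0849]
dishes 688 [ 642.3 -224. ] [86.8 89.2] 1.87 z 0.0453 med [ 0.6422 -0.2242  0.0453]
small scraper 47 [635.8 116. ] [29.8 11.3] 20.06 z 0.098 med [0.6393 0.1169 0.098 ]
chip [237.6 182.1] 41 [[ 0.4956 -0.0332  0.041 ]]
chip [220.6 185. ] 39 [[0.4858 0.0175 0.041 ]]
chip [232.  199.7] 37 [[ 0.4423 -0.0178  0.041 ]]
chip [249.7 211. ] 36 [[ 0.4097 -0.0712  0.041 ]]
chip [221.1 222.1] 37 [[0.375  0.0134 0.041 ]]
```

Measured poses, which match the given sizes and heights:

| Thing | Position (m) | Yaw | Check |
|---|---|---|---|
| caddy | (.6623, -.040) | -9° | |
| station | (.442, -.0386) | 8.3° | bed z .030, lips .042 |
| tank | (.493, .357) | -4.3° | rim .085 |
| rack | (.4515, -.3537) | -5° | plate tops .133 |
| scraper top | | | .160 |

I'll make a helper that turns a target into tool-axis deltas.

```bash
cat >> h.py <<'E'
def frame(o,yaw):
    a=np.deg2rad(yaw);M=np.array([[np.cos(a),-np.sin(a)],[np.sin(a),np.cos(a)]]);return np.array(o),M
ST=frame((.4420,-.0386),8.3);TK=frame((.4931,.3566),-4.3);CD=frame((.6623,-.040),-9.0);RK=frame((.4515,-.3537),-5.2)
def tow(F,p): return F[0]+F[1]@np.asarray(p,float)
def tol(F,p): return (np.asarray(p)[:2]-F[0])@F[1]
def delta(xyz,yaw,tilt=None):
    """tool-axis delta (cm, deg) from measured pose to TCP xyz, tool y at yaw deg, pointing down"""
    s=r.sense();Rc=R.from_rotvec(s['orientation']).as_matrix();a=np.deg2rad(yaw)
    y=np.array([np.cos(a),np.sin(a),0]);z=np.array([0,0,-1.]);Rt=np.c_[np.cross(y,z),y,z]
    if tilt is not None: Rt=R.from_rotvec(np.deg2rad(tilt)).as_matrix()@Rt
    t=Rc.T@(np.asarray(xyz)-s['eef_pos'])*100;w=np.rad2deg(R.from_matrix(Rc.T@Rt).as_rotvec())
    print('t',t.round(2),'a',w.round(2),'| pos',s['eef_pos'].round(4),'time',round(s['time'],2),'w',round(s['grip_width'],4),'F',np.round(s['contact_force'],1))
    return t,w
E
python3 - <<'E'
from h import *
delta((.6625,-.0405,.25),81)
e=[(.4956,-.0332),(.4858,.0175),(.4423,-.0178),(.4097,-.0712),(.375,.0134)]
for c in e: print(tol(ST,c).round(4))
E
```

```text
t [-64.67 -42.47  -3.57] a [-0.08 -0.02 -7.55] | pos [0.1635 0.5507 0.2138] time 0.15 w 0.0915 F [ 0.3 -0.3  0.1]
[ 0.0538 -0.0024]
[0.0514 0.0492]
[0.0033 0.0205]
[-0.0367 -0.0276]
[-0.0588  0.0611]
```

>>> step_arm(series=[{"tx": -3,"ty": -2,"tz": -3.5,"az": -3,"gripper": 0},{"tx": -6,"ty": -4,"tz": -3.6,"az": -7.5,"gripper": 0},{"tx": -9,"ty": -6,"tz": -3.6,"az": -7.5,"gripper": 0},{"tx": -12,"ty": -8,"tz": -3.6,"az": -7.5,"gripper": 0},{"tx": -15,"ty": -10,"tz": -3.6,"az": -7.5,"gripper": 0},{"tx": -18,"ty": -12,"tz": -3.6,"az": -7.5,"gripper": 0},{"tx": -21,"ty": -14,"tz": -3.6,"az": -7.5,"gripper": 0},{"tx": -24,"ty": -16,"tz": -3.6,"az": -7.5,"gripper": 0}])

```text
schema error: expected keys ax, ay, az, tx, ty, tz, gripper
```

```bash
python3 -c "
from h import *
delta((.6625,-.0405,.25),81);print(r.sense()['qpos'].round(2))"
```

```text
t [-64.67 -42.47  -3.57] a [-0.08 -0.02 -7.55] | pos [0.1635 0.5507 0.2138] time 0.15 w 0.0915 F [ 0.3 -0.3  0.1]
[ 1.07  0.16  1.6  -0.    1.39 -0.21]
```

All keys are required in every row.

>>> step_arm(series=[{"ax": 0,"ay": 0,"az": -3,"tx": -3,"ty": -2,"tz": -3.5,"gripper": 0},{"ax": 0,"ay": 0,"az": -7.5,"tx": -6,"ty": -4,"tz": -3.6,"gripper": 0},{"ax": 0,"ay": 0,"az": -7.5,"tx": -9,"ty": -6,"tz": -3.6,"gripper": 0},{"ax": 0,"ay": 0,"az": -7.5,"tx": -12,"ty": -8,"tz": -3.6,"gripper": 0},{"ax": 0,"ay": 0,"az": -7.5,"tx": -15,"ty": -10,"tz": -3.6,"gripper": 0},{"ax": 0,"ay": 0,"az": -7.5,"tx": -18,"ty": -12,"tz": -3.6,"gripper": 0},{"ax": 0,"ay": 0,"az": -7.5,"tx": -21,"ty": -14,"tz": -3.6,"gripper": 0},{"ax": 0,"ay": 0,"az": -7.5,"tx": -24,"ty": -16,"tz": -3.6,"gripper": 0}])

```text
time: 0.82
eef_pos: [0.3489, 0.3279, 0.2504]
orientation: [-0.247, -3.132, 0.0]
contact_force: [1.3, 0.0, -0.1]
grip_width: 0.046
```

```bash
python3 -c "
from h import *
delta((.6625,-.0405,.25),81);print(r.sense()['qpos'].round(2))"
```

```text
t [-36.76 -31.46   0.04] a [-0.   -0.01 -0.03] | pos [0.3489 0.3279 0.2504] time 0.82 w 0.046 F [ 1.3  0.  -0.1]
[ 0.5  -0.12  1.81  0.    1.45 -0.91]
```

>>> step_arm(series=[{"ax": 0,"ay": 0,"az": 0,"tx": -3,"ty": -2.6,"tz": 0,"gripper": 0},{"ax": 0,"ay": 0,"az": 0,"tx": -6,"ty": -5.2,"tz": 0,"gripper": 0},{"ax": 0,"ay": 0,"az": 0,"tx": -9,"ty": -7.8,"tz": 0,"gripper": 0},{"ax": 0,"ay": 0,"az": 0,"tx": -12,"ty": -10.4,"tz": 0,"gripper": 0},{"ax": 0,"ay": 0,"az": 0,"tx": -15,"ty": -13,"tz": 0,"gripper": 0},{"ax": 0,"ay": 0,"az": 0,"tx": -18,"ty": -15.6,"tz": 0,"gripper": 0},{"ax": 0,"ay": 0,"az": 0,"tx": -21,"ty": -18,"tz": 0,"gripper": 0},{"ax": 0,"ay": 0,"az": 0,"tx": -23,"ty": -20,"tz": 0,"gripper": 0}])

```text
time: 1.48
eef_pos: [0.5455, 0.0932, 0.2502]
orientation: [-0.25, -3.132, 0.001]
contact_force: [-0.0, 0.3, -0.4]
grip_width: 0.046
```

>>> step_arm(series=[{"ax": 0,"ay": 0,"az": 0,"tx": -3,"ty": -2.5,"tz": 0,"gripper": 0},{"ax": 0,"ay": 0,"az": 0,"tx": -6,"ty": -5,"tz": 0,"gripper": 0},{"ax": 0,"ay": 0,"az": 0,"tx": -9,"ty": -7.5,"tz": 0,"gripper": 0},{"ax": 0,"ay": 0,"az": 0,"tx": -11,"ty": -9.5,"tz": 0,"gripper": 0},{"ax": 0,"ay": 0,"az": 0,"tx": -13,"ty": -11,"tz": 0,"gripper": 0},{"ax": 0,"ay": 0,"az": 0,"tx": -13.5,"ty": -11.4,"tz": 0,"gripper": 0},{"ax": 0,"ay": 0,"az": 0,"tx": -13.5,"ty": -11.4,"tz": 0,"gripper": 0},{"ax": 0,"ay": 0,"az": 0,"tx": -13.5,"ty": -11.4,"tz": 0,"gripper": 0}])

```text
time: 2.15
eef_pos: [0.6588, -0.0373, 0.2502]
orientation: [-0.247, -3.131, -0.001]
contact_force: [0.3, -0.9, -0.7]
grip_width: 0.0459
```

```bash
python3 -c "
from h import *
shot('wrist','w1')
delta((.6625,-.0405,.115),81);print(r.sense()['qpos'].round(2))"
```

```text
t [-0.45 -0.32 13.55] a [ 0.03 -0.05  0.01] | pos [ 0.6587 -0.0368  0.2505] time 2.2 w 0.0459 F [ 0.5 -0.2 -0.1]
[-0.24  0.36  1.29  0.    1.5  -1.65]
```

View pics/w1.png

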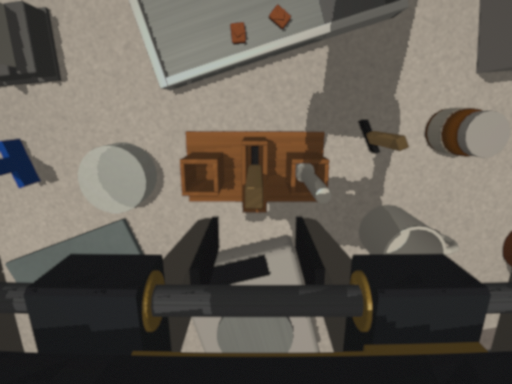

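The wrist view shows the scraper handle centred between the jaws at (255,195) and the pestle at (312,180). I'll check the handle position against the wrist depth.

```bash
python3 - <<'E'
from h import *
P=cloud(cam('wrist'),np.load('w1_d.npy'))
for n,(a,b,c,d) in dict(scr=(235,275,150,215),pes=(290,335,150,205)).items():
    B=P[c:d,a:b].reshape(-1,3);B=B[B[:,2]>(.153 if n=='scr' else .143)];B=B[B[:,2]<.17]
    print(n,len(B),cv2.minAreaRect(B[:,:2].astype(np.float32)*1000),B[:,2].mean())
E
```

```text
scr 395 ((661.9436645507812, -40.823631286621094), (15.357112884521484, 19.531291961669922), 81.03028869628906) 0.16078893312582745
pes 243 ((672.6314697265625, 22.737667083740234), (14.780189514160156, 15.361858367919922), 40.374507904052734) 0.15040548092289935
```

Both cameras agree within 1 mm. I'll align over the handle and descend.

>>> step_arm(series=[{"ax": 0,"ay": 0,"az": 0,"tx": -0.4,"ty": -0.4,"tz": 0,"gripper": 0},{"ax": 0,"ay": 0,"az": 0,"tx": -0.4,"ty": -0.4,"tz": 2,"gripper": 0},{"ax": 0,"ay": 0,"az": 0,"tx": -0.4,"ty": -0.4,"tz": 4.5,"gripper": 0},{"ax": 0,"ay": 0,"az": 0,"tx": -0.4,"ty": -0.4,"tz": 7,"gripper": 0},{"ax": 0,"ay": 0,"az": 0,"tx": -0.4,"ty": -0.4,"tz": 9.5,"gripper": 0},{"ax": 0,"ay": 0,"az": 0,"tx": -0.4,"ty": -0.4,"tz": 12,"gripper": 0},{"ax": 0,"ay": 0,"az": 0,"tx": -0.4,"ty": -0.4,"tz": 13.5,"gripper": 0},{"ax": 0,"ay": 0,"az": 0,"tx": -0.4,"ty": -0.4,"tz": 13.5,"gripper": 0}])

```text
time: 2.87
eef_pos: [0.6594, -0.041, 0.1112]
orientation: [-0.245, -3.124, -0.002]
contact_force: [-0.1, 0.4, -0.3]
grip_width: 0.0459
```

```bash
python3 -c "
from h import *
delta((.662,-.0406,.115),81)"
```

```text
t [-0.24  0.08 -0.38] a [ 0.04 -0.45  0.02] | pos [ 0.6594 -0.041   0.1112] time 2.87 w 0.0459 F [-0.1  0.4 -0.3]
```

>>> step_arm(series=[{"ax": 0,"ay": 0,"az": 0,"tx": -0.2,"ty": 0,"tz": 0,"gripper": 0},{"ax": 0,"ay": 0,"az": 0,"tx": -0.2,"ty": 0,"tz": 0,"gripper": 0},{"ax": 0,"ay": 0,"az": 0,"tx": -0.2,"ty": 0,"tz": 0,"gripper": 1},{"ax": 0,"ay": 0,"az": 0,"tx": -0.2,"ty": 0,"tz": 0,"gripper": 1},{"ax": 0,"ay": 0,"az": 0,"tx": -0.2,"ty": 0,"tz": 0,"gripper": 1},{"ax": 0,"ay": 0,"az": 0,"tx": -0.2,"ty": 0,"tz": 0,"gripper": 1},{"ax": 0,"ay": 0,"az": 0,"tx": -0.2,"ty": 0,"tz": 0,"gripper": 1},{"ax": 0,"ay": 0,"az": 0,"tx": -0.2,"ty": 0,"tz": 0,"gripper": 1}], squeeze=40)

```text
time: 3.53
eef_pos: [0.6649, -0.043, 0.1161]
orientation: [0.248, 3.131, -0.0]
contact_force: [-0.2, 0.1, 1.2]
grip_width: 0.0156
```

```bash
python3 -c "
from h import *
delta((.662,-.0406,.115),81)"
```

```text
t [0.32 0.19 0.11] a [-0.    0.04 -0.05] | pos [ 0.6649 -0.043   0.1161] time 3.53 w 0.0156 F [-0.2  0.1  1.2]
```

>>> step_arm(series=[{"ax": 0,"ay": 0,"az": 0,"tx": 0,"ty": 0,"tz": -1,"gripper": 1},{"ax": 0,"ay": 0,"az": 0,"tx": 0,"ty": 0,"tz": -2.5,"gripper": 1},{"ax": 0,"ay": 0,"az": 0,"tx": 0,"ty": 0,"tz": -4.5,"gripper": 1},{"ax": 0,"ay": 0,"az": 0,"tx": 0,"ty": 0,"tz": -6.5,"gripper": 1},{"ax": 0,"ay": 0,"az": 0,"tx": 0,"ty": 0,"tz": -8.5,"gripper": 1},{"ax": 0,"ay": 0,"az": 0,"tx": 0,"ty": 0,"tz": -10.5,"gripper": 1},{"ax": 0,"ay": 0,"az": 0,"tx": 0,"ty": 0,"tz": -11.5,"gripper": 1},{"ax": 0,"ay": 0,"az": 0,"tx": 0,"ty": 0,"tz": -12,"gripper": 1}])

```text
time: 4.2
eef_pos: [0.6655, -0.0431, 0.2381]
orientation: [0.248, 3.128, -0.001]
contact_force: [-0.2, 0.4, -0.5]
grip_width: 0.0158
```

```bash
python3 -c "
from h import *
shot('scene','s1');shot('top','t1')
P=tow(ST,(.041,-.08));print(P);delta((*P,.22),98.3)
b=cv2.imread('pics/s1.png');cv2.imwrite('pics/s1c.png',cv2.resize(b[60:280,200:420],None,fx=2.7,fy=2.7))"
```

```text
[ 0.49411905 -0.11184346]
t [15.78 -9.48  1.6 ] a [-1.000e-02  6.000e-02 -1.735e+01] | pos [ 0.6649 -0.043   0.2362] time 4.3 w 0.0157 F [ 0.8 -0.3 -1.9]
```

View pics/s1c.png

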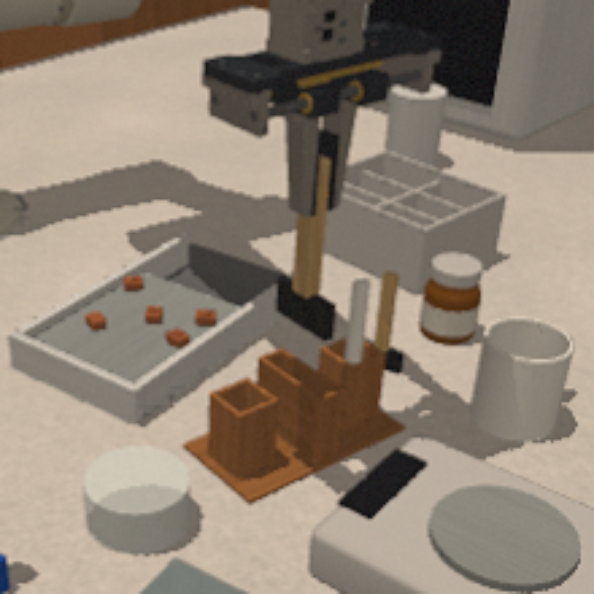

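```bash
python3 - <<'E'
from h import *
for n in('scene','top'):
    P=cloud(cam(n),np.load(('s1' if n=='scene' else 't1')+'_d.npy')).reshape(-1,3)
    k=(abs(P[:,0]-.665)<.07)&(abs(P[:,1]+.043)<.06)
    for lo,hi in((.115,.158),(.165,.225)):
        Q=P[k&(P[:,2]>lo)&(P[:,2]<hi)];
        if len(Q)>5: print(n,lo,len(Q),Q.min(0).round(3),Q.max(0).round(3),Q.mean(0).round(4),cv2.minAreaRect(Q[:,:2].astype(np.float32)*1000))
E
```

```text
scene 0.115 273 [ 0.629 -0.055  0.115] [0.696 0.017 0.158] [ 0.6687 -0.0375  0.1426] ((666.88232421875, -16.612709045410156), (69.11737823486328, 67.3241195678711), 81.49384307861328)
scene 0.165 250 [ 0.651 -0.055  0.165] [ 0.674 -0.036  0.225] [ 0.6652 -0.0486  0.1956] ((664.7685546875, -48.683040618896484), (23.73746109008789, 15.799818992614746), 32.48736572265625)
top 0.115 14 [ 0.63  -0.044  0.121] [0.673 0.017 0.157] [ 0.6411 -0.036   0.1462] ((650.7698364257812, -12.146953582763672), (69.60862731933594, 22.137758255004883), 69.54724884033203)
top 0.165 28 [ 0.641 -0.05   0.165] [ 0.659 -0.033  0.225] [ 0.6537 -0.041   0.1946] ((652.023193359375, -44.4244384765625), (16.97490119934082, 16.15871810913086), 29.854969024658203)
```

```bash
python3 - <<'E'
from h import *
P=cloud(cam('scene'),np.load('s1_d.npy')).reshape(-1,3)
k=(abs(P[:,0]-.665)<.05)&(P[:,1]<-.02)&(P[:,1]>-.09)
for z in np.arange(.11,.24,.01):
    Q=P[k&(P[:,2]>z)&(P[:,2]<z+.01)]
    if len(Q)>3: print(round(z,3),len(Q),'x',Q[:,0].min().round(4),Q[:,0].max().round(4),'y',Q[:,1].min().round(4),Q[:,1].max().round(4))
E
```

```text
0.13 75 x 0.6334 0.6957 y -0.0547 -0.0419
0.14 75 x 0.6296 0.695 y -0.0549 -0.0426
0.15 87 x 0.629 0.6953 y -0.0548 -0.0423
0.16 80 x 0.6285 0.6946 y -0.0542 -0.0349
0.17 39 x 0.6513 0.6728 y -0.0539 -0.0365
0.18 45 x 0.6514 0.6723 y -0.0537 -0.0383
0.19 39 x 0.653 0.6727 y -0.0537 -0.0394
0.2 42 x 0.6528 0.6736 y -0.055 -0.0358
0.21 44 x 0.6526 0.6726 y -0.0541 -0.0377
0.22 45 x 0.6505 0.6728 y -0.0533 -0.0382
0.23 33 x 0.6544 0.6733 y -0.0545 -0.0361
```

```bash
python3 - <<'E'
from h import *
C=cam('scene');P=cloud(C,np.load('s1_d.npy')).reshape(-1,3)
k=(abs(P[:,0]-.665)<.05)&(P[:,1]<-.02)&(P[:,1]>-.09)&(P[:,2]>.1)
w=P[k&((P[:,0]<.646)|(P[:,0]>.680))&(P[:,2]<.2)]
print(np.percentile(w[:,2],[0,2,5,50,95,98,100]).round(4)); 
Q=P[k];print(Q[:,2].min(), np.sort(Q[:,2])[:8])
q=P[k&(P[:,2]<.26)&(P[:,1]>-.06)];print(np.sort(q[:,2])[-10:])
E
```

```text
[0.1307 0.1313 0.1322 0.151  0.163  0.1639 0.1646]
0.1291077480603765 [0.12910775 0.12926258 0.12982147 0.13023007 0.13030963 0.13066406
 0.13081814 0.13096147]
[0.25834242 0.25879782 0.25886489 0.25889881 0.25928664 0.25942138
 0.25964659 0.25991018 0.25996283 0.2599962 ]
```

The scraper hangs upright in the grip. The blade bottom is 107–111 mm below the TCP and its axis is about 3 mm towards -x. I'll move over the +x lane start.

```bash
python3 -c "
from h import *
P=tow(ST,(.0425,-.07));print(P);delta((*P,.19),98.3)"
```

```text
[ 0.49415978 -0.10173167]
t [15.94 -8.49  4.6 ] a [-1.000e-02  6.000e-02 -1.735e+01] | pos [ 0.6649 -0.043   0.2362] time 4.3 w 0.0157 F [ 0.8 -0.3 -1.9]
```

>>> step_arm(series=[{"ax": 0,"ay": 0,"az": -2,"tx": 1.5,"ty": -0.8,"tz": 0,"gripper": 1},{"ax": 0,"ay": 0,"az": -5,"tx": 4,"ty": -2.2,"tz": 0,"gripper": 1},{"ax": 0,"ay": 0,"az": -8,"tx": 7,"ty": -3.8,"tz": 0,"gripper": 1},{"ax": 0,"ay": 0,"az": -12,"tx": 10,"ty": -5.4,"tz": 0,"gripper": 1},{"ax": 0,"ay": 0,"az": -15,"tx": 13,"ty": -7,"tz": 1,"gripper": 1},{"ax": 0,"ay": 0,"az": -17.3,"tx": 15,"ty": -8.1,"tz": 2.5,"gripper": 1},{"ax": 0,"ay": 0,"az": -17.3,"tx": 16,"ty": -8.5,"tz": 4,"gripper": 1},{"ax": 0,"ay": 0,"az": -17.3,"tx": 16,"ty": -8.5,"tz": 4.6,"gripper": 1}])

```text
time: 4.97
eef_pos: [0.4895, -0.1012, 0.1859]
orientation: [0.223, -3.128, -0.005]
contact_force: [-0.9, 0.3, -1.5]
grip_width: 0.0161
```

```bash
python3 -c "
from h import *
P=tow(ST,(.0425,-.07));delta((*P,.145),98.3);delta((*P,.145),98.3)"
```

```text
t [-0.47 -0.13  4.09] a [ 0.2  -0.33 -0.15] | pos [ 0.4895 -0.1012  0.1859] time 4.97 w 0.0161 F [-0.9  0.3 -1.5]
t [-0.47 -0.13  4.09] a [ 0.2  -0.33 -0.15] | pos [ 0.4895 -0.1012  0.1859] time 4.97 w 0.0161 F [-0.9  0.3 -1.5]
```

>>> step_arm(series=[{"ax": 0,"ay": 0,"az": 0,"tx": 0,"ty": 0,"tz": 0.5,"gripper": 1},{"ax": 0,"ay": 0,"az": 0,"tx": 0,"ty": 0,"tz": 1.2,"gripper": 1},{"ax": 0,"ay": 0,"az": 0,"tx": 0,"ty": 0,"tz": 2,"gripper": 1},{"ax": 0,"ay": 0,"az": 0,"tx": 0,"ty": 0,"tz": 2.8,"gripper": 1},{"ax": 0,"ay": 0,"az": 0,"tx": 0,"ty": 0,"tz": 3.5,"gripper": 1},{"ax": 0,"ay": 0,"az": 0,"tx": 0,"ty": 0,"tz": 4,"gripper": 1},{"ax": 0,"ay": 0,"az": 0,"tx": 0,"ty": 0,"tz": 4.3,"gripper": 1},{"ax": 0,"ay": 0,"az": 0,"tx": 0,"ty": 0,"tz": 4.3,"gripper": 1}])

```text
time: 5.63
eef_pos: [0.4929, -0.1015, 0.1458]
orientation: [0.226, -3.132, -0.001]
contact_force: [-0.2, 0.1, -1.6]
grip_width: 0.0154
```

```bash
python3 -c "
from h import *
P=tow(ST,(.0425,-.07));C,p,d=shot('scene','s2');delta((*P,.145),98.3)
cv2.imwrite('pics/s2c.png',cv2.resize(p[90:250,180:400,::-1],None,fx=3.5,fy=3.5))"
```

```text
t [-0.1  -0.02  0.13] a [ 0.02 -0.03 -0.05] | pos [ 0.4932 -0.1016  0.1463] time 5.68 w 0.0158 F [-0.5  0.4 -1.6]
```

View pics/s2c.png

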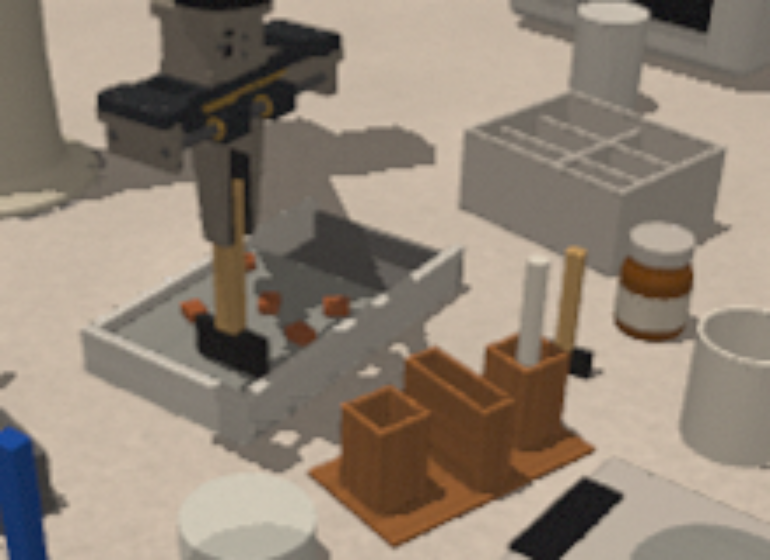

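The blade is inside the tray by the right lip, behind the chips. I'll lower it until it touches.

>>> step_arm(series=[{"ax": 0,"ay": 0,"az": 0,"tx": 0,"ty": 0,"tz": 0.1,"gripper": 1},{"ax": 0,"ay": 0,"az": 0,"tx": 0,"ty": 0,"tz": 0.2,"gripper": 1},{"ax": 0,"ay": 0,"az": 0,"tx": 0,"ty": 0,"tz": 0.3,"gripper": 1},{"ax": 0,"ay": 0,"az": 0,"tx": 0,"ty": 0,"tz": 0.4,"gripper": 1},{"ax": 0,"ay": 0,"az": 0,"tx": 0,"ty": 0,"tz": 0.4,"gripper": 1},{"ax": 0,"ay": 0,"az": 0,"tx": 0,"ty": 0,"tz": 0.4,"gripper": 1},{"ax": 0,"ay": 0,"az": 0,"tx": 0,"ty": 0,"tz": 0.4,"gripper": 1},{"ax": 0,"ay": 0,"az": 0,"tx": 0,"ty": 0,"tz": 0.4,"gripper": 1}])

```text
time: 6.35
eef_pos: [0.4933, -0.1018, 0.1427]
orientation: [-0.226, 3.133, -0.0]
contact_force: [0.4, 0.4, -1.8]
grip_width: 0.0158
```

```bash
python3 -c "
from h import *
P=tow(ST,(.0425,-.07));delta((*P,.145),98.3)"
```

```text
t [-0.08 -0.01 -0.23] a [-0.01  0.01 -0.05] | pos [ 0.4933 -0.1018  0.1427] time 6.35 w 0.0158 F [ 0.4  0.4 -1.8]
```

>>> step_arm(series=[{"ax": 0,"ay": 0,"az": 0,"tx": 0,"ty": 0,"tz": 0.1,"gripper": 1},{"ax": 0,"ay": 0,"az": 0,"tx": 0,"ty": 0,"tz": 0.1,"gripper": 1},{"ax": 0,"ay": 0,"az": 0,"tx": 0,"ty": 0,"tz": 0.2,"gripper": 1},{"ax": 0,"ay": 0,"az": 0,"tx": 0,"ty": 0,"tz": 0.2,"gripper": 1},{"ax": 0,"ay": 0,"az": 0,"tx": 0,"ty": 0,"tz": 0.2,"gripper": 1},{"ax": 0,"ay": 0,"az": 0,"tx": 0,"ty": 0,"tz": 0.2,"gripper": 1},{"ax": 0,"ay": 0,"az": 0,"tx": 0,"ty": 0,"tz": 0.2,"gripper": 1},{"ax": 0,"ay": 0,"az": 0,"tx": 0,"ty": 0,"tz": 0.2,"gripper": 1}])

```text
time: 7.02
eef_pos: [0.4935, -0.1018, 0.141]
orientation: [-0.226, 3.133, -0.0]
contact_force: [-1.6, -0.5, 4.9]
grip_width: 0.016
```

Contact with the bed at TCP z .141. I'll back off 1 mm and stroke towards the trough.

>>> step_arm(series=[{"ax": 0,"ay": 0,"az": 0,"tx": 0,"ty": 0.5,"tz": -0.1,"gripper": 1},{"ax": 0,"ay": 0,"az": 0,"tx": 0,"ty": 1.7,"tz": -0.1,"gripper": 1},{"ax": 0,"ay": 0,"az": 0,"tx": 0,"ty": 3,"tz": -0.1,"gripper": 1},{"ax": 0,"ay": 0,"az": 0,"tx": 0,"ty": 4.3,"tz": -0.1,"gripper": 1},{"ax": 0,"ay": 0,"az": 0,"tx": 0,"ty": 5.6,"tz": -0.1,"gripper": 1},{"ax": 0,"ay": 0,"az": 0,"tx": 0,"ty": 6.9,"tz": -0.1,"gripper": 1},{"ax": 0,"ay": 0,"az": 0,"tx": 0,"ty": 8.2,"tz": -0.1,"gripper": 1},{"ax": 0,"ay": 0,"az": 0,"tx": 0,"ty": 9.5,"tz": -0.1,"gripper": 1}])

```text
time: 7.68
eef_pos: [0.4793, -0.0061, 0.1416]
orientation: [-0.227, 3.133, -0.0]
contact_force: [0.4, -0.1, -1.5]
grip_width: 0.0157
```

```bash
python3 -c "
from h import *
P=tow(ST,(.0425,.125));delta((*P,.142),98.3)"
```

```text
t [-0.09  9.83 -0.04] a [-0.    0.   -0.02] | pos [ 0.4793 -0.0061  0.1416] time 7.68 w 0.0157 F [ 0.4 -0.1 -1.5]
```

>>> step_arm(series=[{"ax": 0,"ay": 0,"az": 0,"tx": 0,"ty": 1.3,"tz": 0,"gripper": 1},{"ax": 0,"ay": 0,"az": 0,"tx": 0,"ty": 2.6,"tz": 0,"gripper": 1},{"ax": 0,"ay": 0,"az": 0,"tx": 0,"ty": 3.9,"tz": 0,"gripper": 1},{"ax": 0,"ay": 0,"az": 0,"tx": 0,"ty": 5.2,"tz": 0,"gripper": 1},{"ax": 0,"ay": 0,"az": 0,"tx": 0,"ty": 6.5,"tz": 0,"gripper": 1},{"ax": 0,"ay": 0,"az": 0,"tx": 0,"ty": 7.8,"tz": 0,"gripper": 1},{"ax": 0,"ay": 0,"az": 0,"tx": 0,"ty": 9,"tz": 0,"gripper": 1},{"ax": 0,"ay": 0,"az": 0,"tx": 0,"ty": 9.8,"tz": 0,"gripper": 1}])

```text
time: 8.35
eef_pos: [0.465, 0.0911, 0.1416]
orientation: [0.228, -3.133, -0.001]
contact_force: [-0.3, 0.4, -1.6]
grip_width: 0.0159
```

```bash
python3 -c "
from h import *
C,p,d=shot('scene','s3')
cv2.imwrite('pics/s3c.png',cv2.resize(p[90:250,180:400,::-1],None,fx=3.5,fy=3.5))
P=tow(ST,(.003,-.07));delta((*P,.175),98.3)"
```

```text
t [  3.86 -19.57  -3.37] a [ 0.06 -0.01  0.05] | pos [0.4648 0.0918 0.1415] time 8.4 w 0.0154 F [ 0.7  1.5 -0.6]
```

View pics/s3c.png

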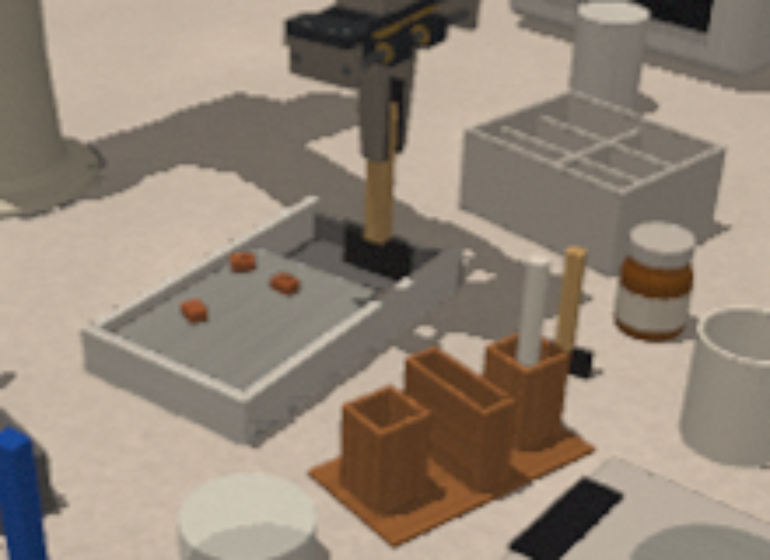

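The lane is clear: two chips are gone over the edge and three remain. I'll raise and go to the middle lane.

>>> step_arm(series=[{"ax": 0,"ay": 0,"az": 0,"tx": 0,"ty": 0,"tz": -1.5,"gripper": 1},{"ax": 0,"ay": 0,"az": 0,"tx": 0,"ty": 0,"tz": -3.4,"gripper": 1},{"ax": 0,"ay": 0,"az": 0,"tx": 0.8,"ty": -3.5,"tz": -3.4,"gripper": 1},{"ax": 0,"ay": 0,"az": 0,"tx": 1.6,"ty": -7.5,"tz": -3.4,"gripper": 1},{"ax": 0,"ay": 0,"az": 0,"tx": 2.4,"ty": -11.5,"tz": -3.4,"gripper": 1},{"ax": 0,"ay": 0,"az": 0,"tx": 3.2,"ty": -15.5,"tz": -3.4,"gripper": 1},{"ax": 0,"ay": 0,"az": 0,"tx": 3.9,"ty": -18.5,"tz": -3.4,"gripper": 1},{"ax": 0,"ay": 0,"az": 0,"tx": 3.9,"ty": -19.6,"tz": -3.4,"gripper": 1}])

```text
time: 9.07
eef_pos: [0.4546, -0.1141, 0.1759]
orientation: [-0.22, 3.134, -0.003]
contact_force: [-0.2, -0.1, -0.7]
grip_width: 0.0157
```

>>> step_arm(series=[{"ax": 0,"ay": 0,"az": 0,"tx": 0,"ty": 0,"tz": 0,"gripper": 1},{"ax": 0,"ay": 0,"az": 0,"tx": 0,"ty": 0,"tz": 0.5,"gripper": 1},{"ax": 0,"ay": 0,"az": 0,"tx": 0,"ty": 0,"tz": 1.2,"gripper": 1},{"ax": 0,"ay": 0,"az": 0,"tx": 0,"ty": 0,"tz": 2,"gripper": 1},{"ax": 0,"ay": 0,"az": 0,"tx": 0,"ty": 0,"tz": 2.6,"gripper": 1},{"ax": 0,"ay": 0,"az": 0,"tx": 0,"ty": 0,"tz": 3.1,"gripper": 1},{"ax": 0,"ay": 0,"az": 0,"tx": 0,"ty": 0,"tz": 3.3,"gripper": 1},{"ax": 0,"ay": 0,"az": 0,"tx": 0,"ty": 0,"tz": 3.3,"gripper": 1}])

```text
time: 9.73
eef_pos: [0.4547, -0.1097, 0.1418]
orientation: [0.227, -3.132, -0.001]
contact_force: [-0.6, 1.0, -0.8]
grip_width: 0.0158
```

```bash
python3 -c "
from h import *
P=tow(ST,(.003,-.07));delta((*P,.142),98.3)"
```

```text
t [-0.07  0.22 -0.02] a [ 0.05 -0.07 -0.01] | pos [ 0.4547 -0.1097  0.1418] time 9.73 w 0.0158 F [-0.6  1.  -0.8]
```

>>> step_arm(series=[{"ax": 0,"ay": 0,"az": 0,"tx": 0,"ty": 0.5,"tz": 0,"gripper": 1},{"ax": 0,"ay": 0,"az": 0,"tx": 0,"ty": 1.7,"tz": 0,"gripper": 1},{"ax": 0,"ay": 0,"az": 0,"tx": 0,"ty": 3,"tz": 0,"gripper": 1},{"ax": 0,"ay": 0,"az": 0,"tx": 0,"ty": 4.3,"tz": 0,"gripper": 1},{"ax": 0,"ay": 0,"az": 0,"tx": 0,"ty": 5.6,"tz": 0,"gripper": 1},{"ax": 0,"ay": 0,"az": 0,"tx": 0,"ty": 6.9,"tz": 0,"gripper": 1},{"ax": 0,"ay": 0,"az": 0,"tx": 0,"ty": 8.2,"tz": 0,"gripper": 1},{"ax": 0,"ay": 0,"az": 0,"tx": 0,"ty": 9.5,"tz": 0,"gripper": 1}])

```text
time: 10.4
eef_pos: [0.441, -0.0144, 0.1428]
orientation: [-0.227, 3.133, 0.0]
contact_force: [-0.1, 0.5, -1.8]
grip_width: 0.0158
```

>>> step_arm(series=[{"ax": 0,"ay": 0,"az": 0,"tx": 0,"ty": 1.3,"tz": 0,"gripper": 1},{"ax": 0,"ay": 0,"az": 0,"tx": 0,"ty": 2.6,"tz": 0,"gripper": 1},{"ax": 0,"ay": 0,"az": 0,"tx": 0,"ty": 3.9,"tz": 0,"gripper": 1},{"ax": 0,"ay": 0,"az": 0,"tx": 0,"ty": 5.2,"tz": 0,"gripper": 1},{"ax": 0,"ay": 0,"az": 0,"tx": 0,"ty": 6.5,"tz": 0,"gripper": 1},{"ax": 0,"ay": 0,"az": 0,"tx": 0,"ty": 7.8,"tz": 0,"gripper": 1},{"ax": 0,"ay": 0,"az": 0,"tx": 0,"ty": 9,"tz": 0,"gripper": 1},{"ax": 0,"ay": 0,"az": 0,"tx": 0,"ty": 10,"tz": 0,"gripper": 1}])

```text
time: 11.07
eef_pos: [0.4264, 0.0845, 0.1427]
orientation: [-0.228, 3.133, 0.0]
contact_force: [-0.2, -0.5, -1.6]
grip_width: 0.0157
```

```bash
python3 -c "
from h import *
C,p,d=shot('scene','s4')
cv2.imwrite('pics/s4c.png',cv2.resize(p[90:250,180:400,::-1],None,fx=3.5,fy=3.5))
P=tow(ST,(-.0365,-.07));delta((*P,.175),98.3)"
```

```text
t [  3.9  -19.51  -3.26] a [0.08 0.01 0.07] | pos [0.4261 0.0856 0.1427] time 11.12 w 0.0157 F [ 0.4  1.5 -1. ]
```

View pics/s4c.png

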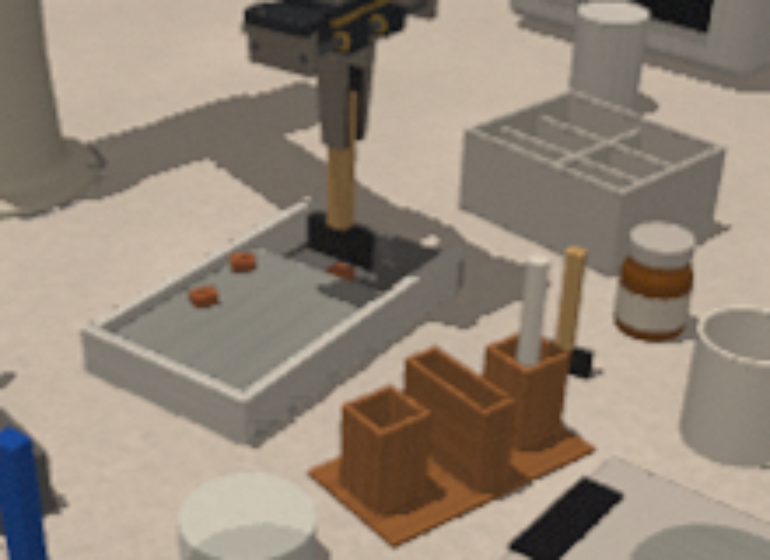

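Two chips remain at (203,296) and (243,262). A third is at the trough edge at (342,272), and I'll check it later. Now the -x lane.

>>> step_arm(series=[{"ax": 0,"ay": 0,"az": 0,"tx": 0,"ty": 0,"tz": -1.5,"gripper": 1},{"ax": 0,"ay": 0,"az": 0,"tx": 0,"ty": 0,"tz": -3.4,"gripper": 1},{"ax": 0,"ay": 0,"az": 0,"tx": 0.8,"ty": -3.5,"tz": -3.4,"gripper": 1},{"ax": 0,"ay": 0,"az": 0,"tx": 1.6,"ty": -7.5,"tz": -3.4,"gripper": 1},{"ax": 0,"ay": 0,"az": 0,"tx": 2.4,"ty": -11.5,"tz": -3.4,"gripper": 1},{"ax": 0,"ay": 0,"az": 0,"tx": 3.2,"ty": -15.5,"tz": -3.4,"gripper": 1},{"ax": 0,"ay": 0,"az": 0,"tx": 3.9,"ty": -18.5,"tz": -3.4,"gripper": 1},{"ax": 0,"ay": 0,"az": 0,"tx": 3.9,"ty": -19.6,"tz": -3.4,"gripper": 1}])

```text
time: 11.78
eef_pos: [0.4161, -0.1203, 0.177]
orientation: [-0.22, 3.134, -0.003]
contact_force: [0.2, 0.2, -1.3]
grip_width: 0.0156
```

>>> step_arm(series=[{"ax": 0,"ay": 0,"az": 0,"tx": 0,"ty": 0,"tz": 0,"gripper": 1},{"ax": 0,"ay": 0,"az": 0,"tx": 0,"ty": 0,"tz": 0.5,"gripper": 1},{"ax": 0,"ay": 0,"az": 0,"tx": 0,"ty": 0,"tz": 1.2,"gripper": 1},{"ax": 0,"ay": 0,"az": 0,"tx": 0,"ty": 0,"tz": 2,"gripper": 1},{"ax": 0,"ay": 0,"az": 0,"tx": 0,"ty": 0,"tz": 2.6,"gripper": 1},{"ax": 0,"ay": 0,"az": 0,"tx": 0,"ty": 0,"tz": 3.1,"gripper": 1},{"ax": 0,"ay": 0,"az": 0,"tx": 0,"ty": 0,"tz": 3.4,"gripper": 1},{"ax": 0,"ay": 0,"az": 0,"tx": 0,"ty": 0,"tz": 3.4,"gripper": 1}])

```text
time: 12.45
eef_pos: [0.4162, -0.1162, 0.1416]
orientation: [0.227, -3.132, -0.002]
contact_force: [0.1, -0.4, -1.1]
grip_width: 0.0155
```

```bash
python3 -c "
from h import *
P=tow(ST,(-.0365,-.07));delta((*P,.142),98.3);C,p,d=shot('scene','s5')
cv2.imwrite('pics/s5c.png',cv2.resize(p[90:250,180:400,::-1],None,fx=3.5,fy=3.5))"
```

```text
t [-0.03  0.31 -0.04] a [ 0.06 -0.08 -0.01] | pos [ 0.4162 -0.1162  0.1416] time 12.45 w 0.0155 F [ 0.1 -0.4 -1.1]
```

View pics/s5c.png

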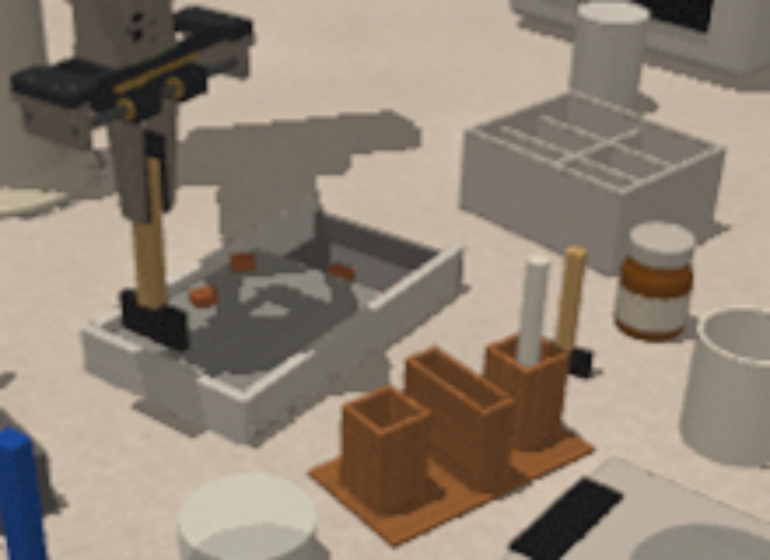

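>>> step_arm(series=[{"ax": 0,"ay": 0,"az": 0,"tx": 0,"ty": 0.5,"tz": 0,"gripper": 1},{"ax": 0,"ay": 0,"az": 0,"tx": 0,"ty": 1.7,"tz": 0,"gripper": 1},{"ax": 0,"ay": 0,"az": 0,"tx": 0,"ty": 3,"tz": 0,"gripper": 1},{"ax": 0,"ay": 0,"az": 0,"tx": 0,"ty": 4.3,"tz": 0,"gripper": 1},{"ax": 0,"ay": 0,"az": 0,"tx": 0,"ty": 5.6,"tz": 0,"gripper": 1},{"ax": 0,"ay": 0,"az": 0,"tx": 0,"ty": 6.9,"tz": 0,"gripper": 1},{"ax": 0,"ay": 0,"az": 0,"tx": 0,"ty": 8.2,"tz": 0,"gripper": 1},{"ax": 0,"ay": 0,"az": 0,"tx": 0,"ty": 9.5,"tz": 0,"gripper": 1}])

```text
time: 13.17
eef_pos: [0.4028, -0.0215, 0.1429]
orientation: [-0.226, 3.133, -0.0]
contact_force: [-0.1, 0.4, -1.4]
grip_width: 0.016
```

>>> step_arm(series=[{"ax": 0,"ay": 0,"az": 0,"tx": 0,"ty": 1.3,"tz": 0,"gripper": 1},{"ax": 0,"ay": 0,"az": 0,"tx": 0,"ty": 2.6,"tz": 0,"gripper": 1},{"ax": 0,"ay": 0,"az": 0,"tx": 0,"ty": 3.9,"tz": 0,"gripper": 1},{"ax": 0,"ay": 0,"az": 0,"tx": 0,"ty": 5.2,"tz": 0,"gripper": 1},{"ax": 0,"ay": 0,"az": 0,"tx": 0,"ty": 6.5,"tz": 0,"gripper": 1},{"ax": 0,"ay": 0,"az": 0,"tx": 0,"ty": 7.8,"tz": 0,"gripper": 1},{"ax": 0,"ay": 0,"az": 0,"tx": 0,"ty": 9,"tz": 0,"gripper": 1},{"ax": 0,"ay": 0,"az": 0,"tx": 0,"ty": 10.2,"tz": 0,"gripper": 1}])

```text
time: 13.83
eef_pos: [0.3879, 0.0794, 0.1429]
orientation: [-0.227, 3.133, 0.0]
contact_force: [0.5, 0.3, -0.4]
grip_width: 0.0158
```

>>> step_arm(series=[{"ax": 0,"ay": 0,"az": 0,"tx": 0,"ty": 0,"tz": 0,"gripper": 1},{"ax": 0,"ay": 0,"az": 0,"tx": 0,"ty": 0,"tz": -2,"gripper": 1},{"ax": 0,"ay": 0,"az": 0,"tx": 0,"ty": 0,"tz": -4.5,"gripper": 1},{"ax": 0,"ay": 0,"az": 0,"tx": 0,"ty": -1,"tz": -7.5,"gripper": 1},{"ax": 0,"ay": 0,"az": 0,"tx": 0,"ty": -3,"tz": -9.5,"gripper": 1},{"ax": 0,"ay": 0,"az": 0,"tx": 0,"ty": -6,"tz": -10,"gripper": 1},{"ax": 0,"ay": 0,"az": 0,"tx": 0,"ty": -9,"tz": -10,"gripper": 1},{"ax": 0,"ay": 0,"az": 0,"tx": 0,"ty": -11,"tz": -10,"gripper": 1}])

```text
time: 14.5
eef_pos: [0.4046, -0.0331, 0.2438]
orientation: [-0.225, 3.131, -0.003]
contact_force: [-0.3, -0.2, -1.6]
grip_width: 0.0158
```

```bash
python3 - <<'E'
from h import *
C,p,d=shot('scene','s6');cv2.imwrite('pics/s6c.png',cv2.resize(p[90:250,180:400,::-1],None,fx=3.5,fy=3.5))
C,p,d=shot('wrist','w6');C,p,d=shot('top','t6')
cv2.imwrite('pics/t6c.png',cv2.resize(p[140:260,150:310,::-1],None,fx=4,fy=4))
E
```

```text
(no output)
```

View pics/s6c.png

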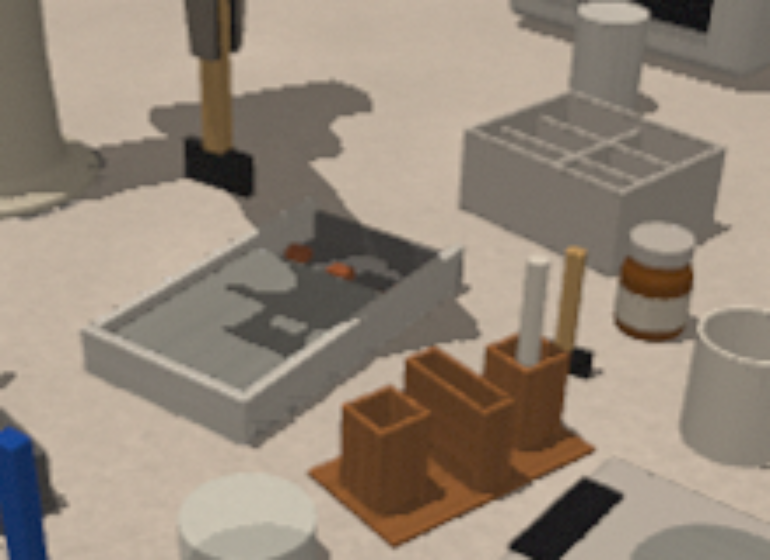

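View pics/t6c.png

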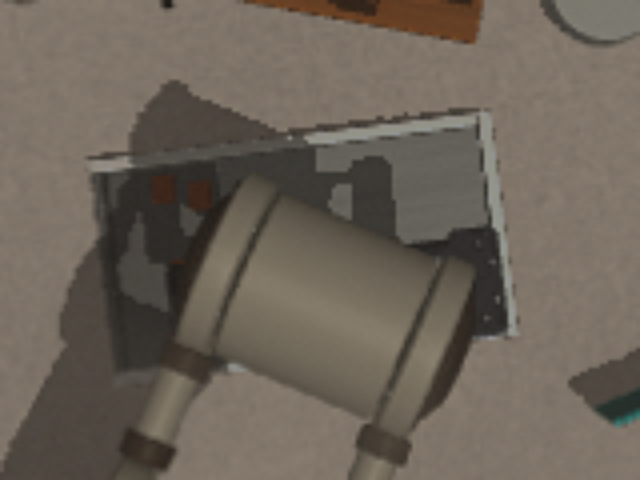

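View pics/w6.png

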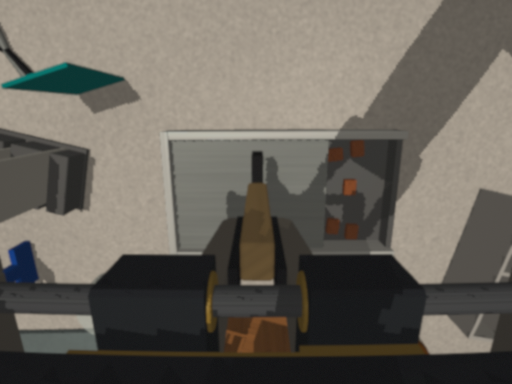

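The wrist view shows all five chips past the bed edge, at (336,154), (358,148), (350,187), (333,226) and (352,231). I'll check their heights and tray coordinates.

```bash
cat > chips.py <<'E'
from h import *
def chips(C,p,d,roi):
    P=cloud(C,d);hsv=cv2.cvtColor(p,cv2.COLOR_RGB2HSV);m=cv2.inRange(hsv,(0,120,35),(14,255,255));mm=np.zeros_like(m);x0,x1,y0,y1=roi;mm[y0:y1,x0:x1]=m[y0:y1,x0:x1]
    n,l,st,ce=cv2.connectedComponentsWithStats(mm)
    for i in range(1,n):
        if st[i,4]>12:
            Q=P[l==i];q=np.nanmedian(Q,0);print(ce[i].round(0),st[i,4],'station',tol(ST,q).round(3),'ztop',np.nanpercentile(Q[:,2],[10,50,90]).round(4))
E
python3 - <<'E'
from chips import *
import cv2
C=cam('wrist');p=cv2.imread('pics/w6.png')[:,:,::-1].copy();chips(C,p,np.load('w6_d.npy'),(160,410,125,260))
# top:x of scraper in hand
E
```

```text
[357. 148.] 199 station [-0.061  0.144] ztop [0.0142 0.0156 0.0166]
[335. 154.] 168 station [-0.054  0.116] ztop [0.0146 0.0158 0.0172]
[349. 187.] 196 station [-0.009  0.138] ztop [0.0135 0.0155 0.0167]
[332. 226.] 177 station [0.048 0.118] ztop [0.0139 0.0154 0.0166]
[351. 231.] 178 station [0.056 0.145] ztop [0.013  0.0153 0.0163]
```

All five chips are in the trough with tops at z ≈ .0155, so they lie flat on the floor. Next is the scraper to tank bay (-46,-50).

```bash
python3 -c "
from h import *
P=tow(TK,(-.046,-.05))+[.003,0];print(P);delta((*P,.235),85.7)"
```

```text
[0.44648055 0.31018976]
t [-9.01 33.25  0.78] a [0.000e+00 1.000e-02 1.239e+01] | pos [ 0.4041 -0.0317  0.2428] time 14.65 w 0.016 F [ 0.3  0.5 -1.6]
```

>>> step_arm(series=[{"ax": 0,"ay": 0,"az": 1,"tx": -0.5,"ty": 2,"tz": 0,"gripper": 1},{"ax": 0,"ay": 0,"az": 3,"tx": -1.5,"ty": 5,"tz": 0,"gripper": 1},{"ax": 0,"ay": 0,"az": 5,"tx": -2.5,"ty": 8.5,"tz": 0,"gripper": 1},{"ax": 0,"ay": 0,"az": 7,"tx": -3.5,"ty": 12,"tz": 0,"gripper": 1},{"ax": 0,"ay": 0,"az": 9,"tx": -4.5,"ty": 15.5,"tz": 0,"gripper": 1},{"ax": 0,"ay": 0,"az": 11,"tx": -5.5,"ty": 19,"tz": 0,"gripper": 1},{"ax": 0,"ay": 0,"az": 12.4,"tx": -6.5,"ty": 22.5,"tz": 0,"gripper": 1},{"ax": 0,"ay": 0,"az": 12.4,"tx": -7.5,"ty": 26,"tz": 0,"gripper": 1}])

```text
time: 15.32
eef_pos: [0.4399, 0.2403, 0.2426]
orientation: [-0.113, -3.139, -0.0]
contact_force: [0.7, -1.1, -1.6]
grip_width: 0.016
```

```bash
python3 -c "
from h import *
P=tow(TK,(-.046,-.05))+[.003,0];print(P);delta((*P,.235),85.7)"
```

```text
[0.44648055 0.31018976]
t [-0.15  7.02  0.77] a [ 0.01 -0.01  0.19] | pos [0.4399 0.2403 0.2426] time 15.32 w 0.016 F [ 0.7 -1.1 -1.6]
```

>>> step_arm(series=[{"ax": 0,"ay": 0,"az": 0,"tx": 0,"ty": 2,"tz": 0.2,"gripper": 1},{"ax": 0,"ay": 0,"az": 0,"tx": -0.1,"ty": 4,"tz": 0.5,"gripper": 1},{"ax": 0,"ay": 0,"az": 0,"tx": -0.2,"ty": 5.5,"tz": 0.8,"gripper": 1},{"ax": 0,"ay": 0,"az": 0,"tx": -0.2,"ty": 6.6,"tz": 0.8,"gripper": 1},{"ax": 0,"ay": 0,"az": 0,"tx": -0.2,"ty": 7.1,"tz": 0.8,"gripper": 1},{"ax": 0,"ay": 0,"az": 0,"tx": -0.2,"ty": 7.1,"tz": 0.8,"gripper": 1},{"ax": 0,"ay": 0,"az": 0,"tx": -0.2,"ty": 7.1,"tz": 0.8,"gripper": 1},{"ax": 0,"ay": 0,"az": 0,"tx": -0.2,"ty": 7.1,"tz": 0.8,"gripper": 1}])

```text
time: 15.98
eef_pos: [0.4482, 0.3074, 0.2349]
orientation: [0.115, 3.139, -0.0]
contact_force: [1.6, -1.1, -1.9]
grip_width: 0.0157
```

```bash
python3 -c "
from h import *
C,p,d=shot('wrist','w7');P=tow(TK,(-.046,-.05))+[.003,0];print(P);delta((*P,.118),85.7)"
```

```text
[0.44648055 0.31018976]
t [ 0.21  0.28 11.69] a [-0.01  0.02  0.1 ] | pos [0.4483 0.3073 0.2349] time 16.03 w 0.0162 F [-0.8 -0.3 -0.4]
```

View pics/w7.png

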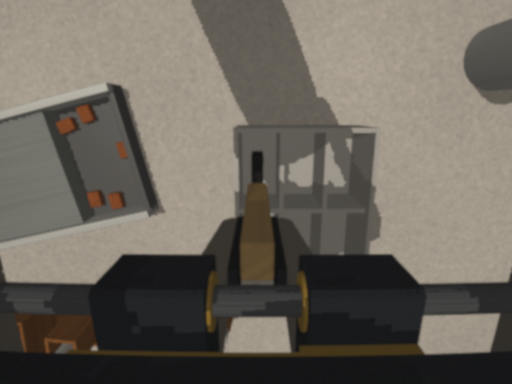

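The blade lines up with the first bay (blade at (257,165), bay walls at 240 and 278). I'll lower it.

>>> step_arm(series=[{"ax": 0,"ay": 0,"az": 0,"tx": 0.2,"ty": 0.3,"tz": 1.5,"gripper": 1},{"ax": 0,"ay": 0,"az": 0,"tx": 0.2,"ty": 0.3,"tz": 3.5,"gripper": 1},{"ax": 0,"ay": 0,"az": 0,"tx": 0.2,"ty": 0.3,"tz": 5.5,"gripper": 1},{"ax": 0,"ay": 0,"az": 0,"tx": 0.2,"ty": 0.3,"tz": 7.5,"gripper": 1},{"ax": 0,"ay": 0,"az": 0,"tx": 0.2,"ty": 0.3,"tz": 9.5,"gripper": 1},{"ax": 0,"ay": 0,"az": 0,"tx": 0.2,"ty": 0.3,"tz": 11,"gripper": 1},{"ax": 0,"ay": 0,"az": 0,"tx": 0.2,"ty": 0.3,"tz": 11.7,"gripper": 1},{"ax": 0,"ay": 0,"az": 0,"tx": 0.2,"ty": 0.3,"tz": 11.7,"gripper": 1}])

```text
time: 16.7
eef_pos: [0.4463, 0.3105, 0.1172]
orientation: [-0.115, -3.139, 0.001]
contact_force: [0.4, 0.1, -0.5]
grip_width: 0.0158
```

```bash
python3 -c "
from h import *
C,p,d=shot('scene','s8');cv2.imwrite('pics/s8c.png',cv2.resize(p[60:220,220:400,::-1],None,fx=4,fy=3.5))
P=tow(TK,(-.046,-.05))+[.003,0];print(P);delta((*P,.116),85.7)"
```

```text
[0.44648055 0.31018976]
t [ 0.02 -0.05  0.19] a [0.   0.01 0.11] | pos [0.4467 0.3107 0.1179] time 16.75 w 0.0157 F [ 0.5  0.5 -1.5]
```

View pics/s8c.png

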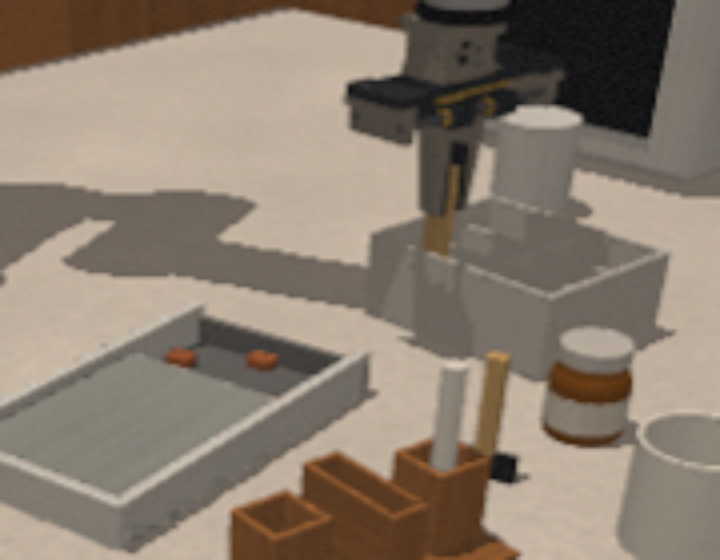

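>>> step_arm(series=[{"ax": 0,"ay": 0,"az": 0,"tx": 0,"ty": 0,"tz": 0.15,"gripper": 1},{"ax": 0,"ay": 0,"az": 0,"tx": 0,"ty": 0,"tz": 0.15,"gripper": 1},{"ax": 0,"ay": 0,"az": 0,"tx": 0,"ty": 0,"tz": 0.15,"gripper": 0},{"ax": 0,"ay": 0,"az": 0,"tx": 0,"ty": 0,"tz": 0.15,"gripper": 0},{"ax": 0,"ay": 0,"az": 0,"tx": 0,"ty": 0,"tz": 0.15,"gripper": 0},{"ax": 0,"ay": 0,"az": 0,"tx": 0,"ty": 0,"tz": 0.15,"gripper": 0},{"ax": 0,"ay": 0,"az": 0,"tx": 0,"ty": 0,"tz": 0,"gripper": 0},{"ax": 0,"ay": 0,"az": 0,"tx": 0,"ty": 0,"tz": -1,"gripper": 0}])

```text
time: 17.42
eef_pos: [0.4451, 0.3106, 0.1263]
orientation: [-0.114, -3.136, 0.002]
contact_force: [-0.4, -0.4, -0.5]
grip_width: 0.0459
```

>>> step_arm(series=[{"ax": 0,"ay": 0,"az": 0,"tx": 0,"ty": 0,"tz": -2,"gripper": 0},{"ax": 0,"ay": 0,"az": 0,"tx": 0,"ty": 0,"tz": -4.5,"gripper": 0},{"ax": 0,"ay": 0,"az": 0,"tx": 0,"ty": 0,"tz": -7,"gripper": 0},{"ax": 0,"ay": 0,"az": 0,"tx": 0,"ty": 0,"tz": -9.5,"gripper": 0},{"ax": 0,"ay": 0,"az": 0,"tx": 0,"ty": 0,"tz": -12,"gripper": 0},{"ax": 0,"ay": 0,"az": 0,"tx": 0,"ty": 0,"tz": -14,"gripper": 0},{"ax": 0,"ay": 0,"az": 0,"tx": 0,"ty": 0,"tz": -15,"gripper": 0},{"ax": 0,"ay": 0,"az": 0,"tx": 0,"ty": 0,"tz": -15,"gripper": 0}])

```text
time: 18.08
eef_pos: [0.4477, 0.3117, 0.2811]
orientation: [0.113, 3.134, 0.004]
contact_force: [1.2, 0.6, 0.7]
grip_width: 0.0464
```

```bash
python3 -c "
from h import *
C,p,d=shot('wrist','w9');C,p,d=shot('scene','s9');cv2.imwrite('pics/s9c.png',cv2.resize(p[60:220,220:400,::-1],None,fx=4,fy=3.5))
delta((.6727,.0236,.26),81)"
```

```text
t [-24.67 -27.03   1.7 ] a [-0.02 -0.03  4.86] | pos [0.4462 0.311  0.2771] time 18.18 w 0.0463 F [-0.2 -0.8 -0.5]
```

View pics/s9c.png

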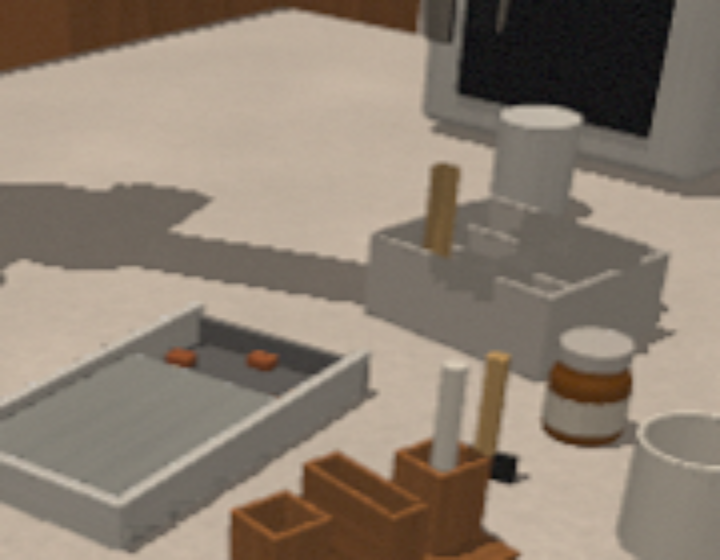

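View pics/w9.png

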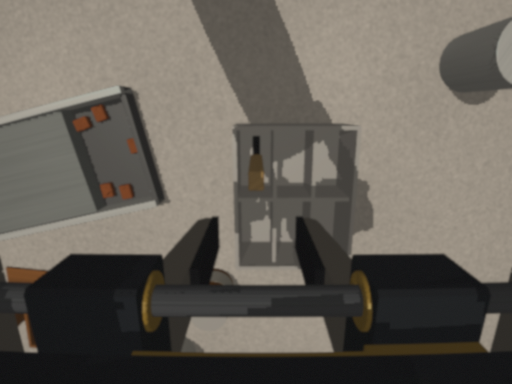

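The scraper stands upright in its bay. The pestle is next.

>>> step_arm(series=[{"ax": 0,"ay": 0,"az": 2,"tx": -2,"ty": -2.2,"tz": 0,"gripper": 0},{"ax": 0,"ay": 0,"az": 4.8,"tx": -4.5,"ty": -5,"tz": 0,"gripper": 0},{"ax": 0,"ay": 0,"az": 4.8,"tx": -7.2,"ty": -8,"tz": 0,"gripper": 0},{"ax": 0,"ay": 0,"az": 4.8,"tx": -9.9,"ty": -11,"tz": 0,"gripper": 0},{"ax": 0,"ay": 0,"az": 4.8,"tx": -12.6,"ty": -14,"tz": 0,"gripper": 0},{"ax": 0,"ay": 0,"az": 4.8,"tx": -15.3,"ty": -17,"tz": 0,"gripper": 0},{"ax": 0,"ay": 0,"az": 4.8,"tx": -18,"ty": -20,"tz": 0.5,"gripper": 0},{"ax": 0,"ay": 0,"az": 4.8,"tx": -20.5,"ty": -22.5,"tz": 1,"gripper": 0}])

```text
time: 18.85
eef_pos: [0.6349, 0.0694, 0.2653]
orientation: [-0.247, -3.129, 0.001]
contact_force: [0.1, 0.6, -0.0]
grip_width: 0.046
```

>>> step_arm(series=[{"ax": 0,"ay": 0,"az": 0,"tx": -1.8,"ty": -2,"tz": 0.3,"gripper": 0},{"ax": 0,"ay": 0,"az": 0,"tx": -3.2,"ty": -3.5,"tz": 0.7,"gripper": 0},{"ax": 0,"ay": 0,"az": 0,"tx": -4,"ty": -4.3,"tz": 0.7,"gripper": 0},{"ax": 0,"ay": 0,"az": 0,"tx": -4.2,"ty": -4.5,"tz": 0.7,"gripper": 0},{"ax": 0,"ay": 0,"az": 0,"tx": -4.2,"ty": -4.5,"tz": 0.7,"gripper": 0},{"ax": 0,"ay": 0,"az": 0,"tx": -4.2,"ty": -4.5,"tz": 0.7,"gripper": 0},{"ax": 0,"ay": 0,"az": 0,"tx": -4.2,"ty": -4.5,"tz": 0.7,"gripper": 0},{"ax": 0,"ay": 0,"az": 0,"tx": -4.2,"ty": -4.5,"tz": 0.7,"gripper": 0}])

```text
time: 19.52
eef_pos: [0.6688, 0.0221, 0.2611]
orientation: [0.243, 3.132, 0.0]
contact_force: [-0.2, 0.0, 0.5]
grip_width: 0.0458
```

```bash
python3 - <<'E'
from h import *
C,p,d=shot('wrist','w10')
P=cloud(C,d).reshape(-1,3);k=(abs(P[:,0]-.673)<.03)&(abs(P[:,1]-.024)<.03)&(P[:,2]>.143)&(P[:,2]<.16);B=P[k]
print(len(B),cv2.minAreaRect(B[:,:2].astype(np.float32)*1000))
delta((.6727,.0233,.107),81);print(r.sense()['qpos'].round(2))
E
```

```text
221 ((672.9144287109375, 22.655818939208984), (14.872835159301758, 14.709972381591797), 84.98217010498047)
t [-0.36  0.19 15.41] a [0.01 0.03 0.13] | pos [0.6688 0.0219 0.2611] time 19.57 w 0.0458 F [ 0.1 -0.4  1.1]
[-0.15  0.38  1.24  0.    1.52 -1.56]
```

View pics/w10.png

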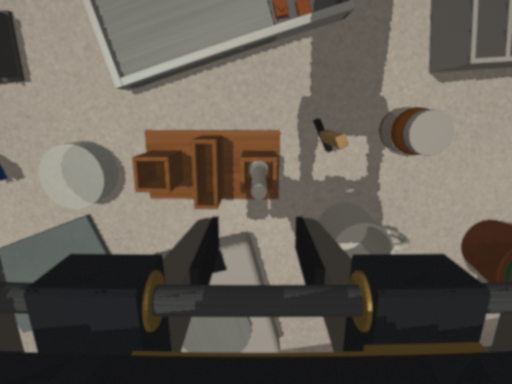

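The pestle at (258,180) is centred under the jaws and both views agree. I'll descend 15 cm and grip it.

>>> step_arm(series=[{"ax": 0,"ay": 0,"az": 0,"tx": -0.4,"ty": 0.1,"tz": 1.5,"gripper": 0},{"ax": 0,"ay": 0,"az": 0,"tx": -0.4,"ty": 0.1,"tz": 4,"gripper": 0},{"ax": 0,"ay": 0,"az": 0,"tx": -0.4,"ty": 0.1,"tz": 7,"gripper": 0},{"ax": 0,"ay": 0,"az": 0,"tx": -0.4,"ty": 0.1,"tz": 10,"gripper": 0},{"ax": 0,"ay": 0,"az": 0,"tx": -0.4,"ty": 0.1,"tz": 12.5,"gripper": 0},{"ax": 0,"ay": 0,"az": 0,"tx": -0.4,"ty": 0.1,"tz": 14.5,"gripper": 0},{"ax": 0,"ay": 0,"az": 0,"tx": -0.4,"ty": 0.1,"tz": 15.3,"gripper": 0},{"ax": 0,"ay": 0,"az": 0,"tx": -0.4,"ty": 0.1,"tz": 15.3,"gripper": 0}])

```text
time: 20.23
eef_pos: [0.6711, 0.0218, 0.104]
orientation: [-0.244, -3.126, -0.001]
contact_force: [-0.4, 0.2, -0.7]
grip_width: 0.0459
```

>>> step_arm(series=[{"ax": 0,"ay": 0,"az": 0,"tx": 0,"ty": 0,"tz": 0,"gripper": 0},{"ax": 0,"ay": 0,"az": 0,"tx": 0,"ty": 0,"tz": 0,"gripper": 0},{"ax": 0,"ay": 0,"az": 0,"tx": 0,"ty": 0,"tz": 0,"gripper": 1},{"ax": 0,"ay": 0,"az": 0,"tx": 0,"ty": 0,"tz": 0,"gripper": 1},{"ax": 0,"ay": 0,"az": 0,"tx": 0,"ty": 0,"tz": 0,"gripper": 1},{"ax": 0,"ay": 0,"az": 0,"tx": 0,"ty": 0,"tz": 0,"gripper": 1},{"ax": 0,"ay": 0,"az": 0,"tx": 0,"ty": 0,"tz": 0,"gripper": 1},{"ax": 0,"ay": 0,"az": 0,"tx": 0,"ty": 0,"tz": 0,"gripper": 1}], squeeze=40)

```text
time: 20.9
eef_pos: [0.6733, 0.0212, 0.1079]
orientation: [0.245, 3.132, -0.0]
contact_force: [0.1, 0.1, 0.6]
grip_width: 0.0154
```

>>> step_arm(series=[{"ax": 0,"ay": 0,"az": 0,"tx": 0,"ty": 0,"tz": -0.5,"gripper": 1},{"ax": 0,"ay": 0,"az": 0,"tx": 0,"ty": 0,"tz": -2,"gripper": 1},{"ax": 0,"ay": 0,"az": 0,"tx": 0,"ty": 0,"tz": -4.5,"gripper": 1},{"ax": 0,"ay": 0,"az": 0,"tx": 0,"ty": 0,"tz": -7,"gripper": 1},{"ax": 0,"ay": 0,"az": 0,"tx": 0,"ty": 0,"tz": -9.5,"gripper": 1},{"ax": 0,"ay": 0,"az": 0,"tx": 0,"ty": 0,"tz": -12,"gripper": 1},{"ax": 0,"ay": 0,"az": 0,"tx": 0,"ty": 0,"tz": -14,"gripper": 1},{"ax": 0,"ay": 0,"az": 0,"tx": 0,"ty": 0,"tz": -15,"gripper": 1}])

```text
time: 21.57
eef_pos: [0.6743, 0.0211, 0.2614]
orientation: [0.245, 3.127, -0.001]
contact_force: [0.4, -0.1, -1.6]
grip_width: 0.0154
```

```bash
python3 - <<'E'
from h import *
C,p,d=shot('scene','s10');cv2.imwrite('pics/s10c.png',cv2.resize(p[60:220,220:400,::-1],None,fx=4,fy=3.5))
P=tow(TK,(-.046,.05));print(P);delta((*P,.26),85.7)
E
```

```text
[0.45097842 0.40990828]
t [28.15 34.94  0.05] a [-0.01  0.36 -4.64] | pos [0.6747 0.021  0.2623] time 21.62 w 0.015 F [ 1.1 -0.1 -0.2]
```

View pics/s10c.png

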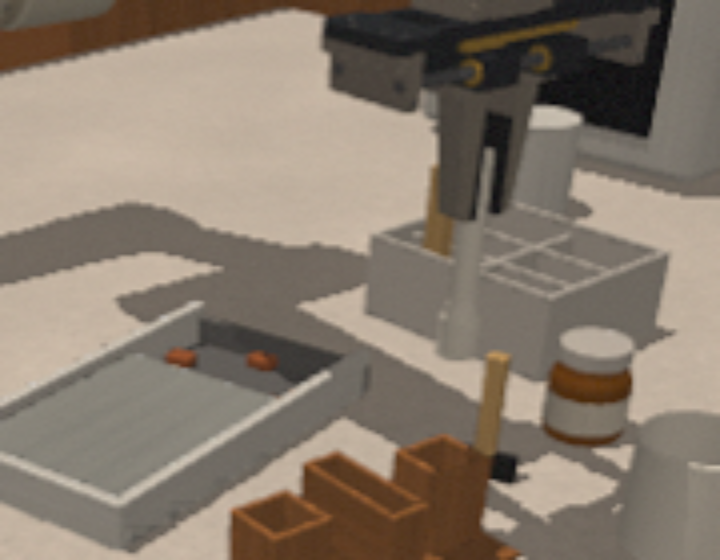

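>>> step_arm(series=[{"ax": 0,"ay": 0,"az": -2,"tx": 1.5,"ty": 1.8,"tz": -0.5,"gripper": 1},{"ax": 0,"ay": 0,"az": -4.6,"tx": 3.5,"ty": 4.3,"tz": -1,"gripper": 1},{"ax": 0,"ay": 0,"az": -4.6,"tx": 6,"ty": 7.4,"tz": -1,"gripper": 1},{"ax": 0,"ay": 0,"az": -4.6,"tx": 8.5,"ty": 10.5,"tz": -1,"gripper": 1},{"ax": 0,"ay": 0,"az": -4.6,"tx": 11,"ty": 13.6,"tz": -1,"gripper": 1},{"ax": 0,"ay": 0,"az": -4.6,"tx": 13.5,"ty": 16.7,"tz": -1,"gripper": 1},{"ax": 0,"ay": 0,"az": -4.6,"tx": 16,"ty": 19.9,"tz": -1,"gripper": 1},{"ax": 0,"ay": 0,"az": -4.6,"tx": 18.5,"ty": 23,"tz": -1,"gripper": 1}])

```text
time: 22.28
eef_pos: [0.5243, 0.2785, 0.2659]
orientation: [-0.119, -3.137, 0.001]
contact_force: [0.7, -0.2, -0.3]
grip_width: 0.0152
```

>>> step_arm(series=[{"ax": 0,"ay": 0,"az": 0,"tx": 2.2,"ty": 2.9,"tz": 0,"gripper": 1},{"ax": 0,"ay": 0,"az": 0,"tx": 4.4,"ty": 5.8,"tz": 0,"gripper": 1},{"ax": 0,"ay": 0,"az": 0,"tx": 6.4,"ty": 8.4,"tz": 0,"gripper": 1},{"ax": 0,"ay": 0,"az": 0,"tx": 7.8,"ty": 10.2,"tz": 0,"gripper": 1},{"ax": 0,"ay": 0,"az": 0,"tx": 8.4,"ty": 11.2,"tz": 0,"gripper": 1},{"ax": 0,"ay": 0,"az": 0,"tx": 8.6,"ty": 11.6,"tz": 0,"gripper": 1},{"ax": 0,"ay": 0,"az": 0,"tx": 8.6,"ty": 11.6,"tz": 0,"gripper": 1},{"ax": 0,"ay": 0,"az": 0,"tx": 8.6,"ty": 11.6,"tz": 0,"gripper": 1}])

```text
time: 22.95
eef_pos: [0.45, 0.3984, 0.267]
orientation: [-0.121, -3.139, 0.002]
contact_force: [0.6, -0.1, -1.0]
grip_width: 0.0152
```

```bash
python3 - <<'E'
from h import *
C,p,d=shot('wrist','w11')
P=tow(TK,(-.046,.05));print(P);delta((*P,.11),85.7)
E
```

```text
[0.45097842 0.40990828]
t [1.000e-02 1.190e+00 1.572e+01] a [-0.05 -0.01 -0.14] | pos [0.4502 0.3982 0.2672] time 23.0 w 0.015 F [ 0.4 -0.1 -2. ]
```

View pics/w11.png

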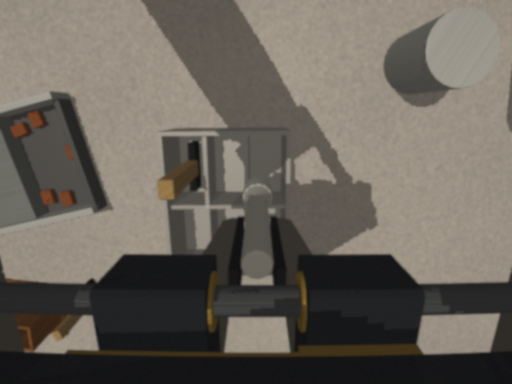

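>>> step_arm(series=[{"ax": 0,"ay": 0,"az": 0,"tx": 0,"ty": 1.2,"tz": 0,"gripper": 1},{"ax": 0,"ay": 0,"az": 0,"tx": 0,"ty": 1.2,"tz": 2,"gripper": 1},{"ax": 0,"ay": 0,"az": 0,"tx": 0,"ty": 1.2,"tz": 5,"gripper": 1},{"ax": 0,"ay": 0,"az": 0,"tx": 0,"ty": 1.2,"tz": 8,"gripper": 1},{"ax": 0,"ay": 0,"az": 0,"tx": 0,"ty": 1.2,"tz": 11,"gripper": 1},{"ax": 0,"ay": 0,"az": 0,"tx": 0,"ty": 1.2,"tz": 13.5,"gripper": 1},{"ax": 0,"ay": 0,"az": 0,"tx": 0,"ty": 1.2,"tz": 15.2,"gripper": 1},{"ax": 0,"ay": 0,"az": 0,"tx": 0,"ty": 1.2,"tz": 15.6,"gripper": 1}])

```text
time: 23.67
eef_pos: [0.4492, 0.4088, 0.108]
orientation: [-0.122, -3.134, 0.006]
contact_force: [-0.4, -0.1, -1.6]
grip_width: 0.0154
```

```bash
python3 - <<'E'
from h import *
P=tow(TK,(-.046,.05));delta((*P,.108),85.7)
E
```

```text
t [-0.17  0.12 -0.01] a [-0.23 -0.28 -0.16] | pos [0.4492 0.4088 0.108 ] time 23.67 w 0.0154 F [-0.4 -0.1 -1.6]
```

Settle, lower a touch, release slowly, and retreat.

>>> step_arm(series=[{"ax": 0,"ay": 0,"az": 0,"tx": 0,"ty": 0,"tz": 0,"gripper": 1},{"ax": 0,"ay": 0,"az": 0,"tx": 0,"ty": 0,"tz": 0,"gripper": 1},{"ax": 0,"ay": 0,"az": 0,"tx": 0,"ty": 0,"tz": 0.1,"gripper": 1},{"ax": 0,"ay": 0,"az": 0,"tx": 0,"ty": 0,"tz": 0.2,"gripper": 1},{"ax": 0,"ay": 0,"az": 0,"tx": 0,"ty": 0,"tz": 0.3,"gripper": 1},{"ax": 0,"ay": 0,"az": 0,"tx": 0,"ty": 0,"tz": 0.3,"gripper": 1},{"ax": 0,"ay": 0,"az": 0,"tx": 0,"ty": 0,"tz": 0.3,"gripper": 1},{"ax": 0,"ay": 0,"az": 0,"tx": 0,"ty": 0,"tz": 0.3,"gripper": 1}])

```text
time: 24.33
eef_pos: [0.4502, 0.4114, 0.1088]
orientation: [0.119, 3.139, 0.0]
contact_force: [-0.4, 0.9, -1.0]
grip_width: 0.0154
```

>>> step_arm(series=[{"ax": 0,"ay": 0,"az": 0,"tx": 0,"ty": 0,"tz": 0,"gripper": 0.5},{"ax": 0,"ay": 0,"az": 0,"tx": 0,"ty": 0,"tz": 0,"gripper": 0.2},{"ax": 0,"ay": 0,"az": 0,"tx": 0,"ty": 0,"tz": 0,"gripper": 0},{"ax": 0,"ay": 0,"az": 0,"tx": 0,"ty": 0,"tz": 0,"gripper": 0},{"ax": 0,"ay": 0,"az": 0,"tx": 0,"ty": 0,"tz": 0,"gripper": 0},{"ax": 0,"ay": 0,"az": 0,"tx": 0,"ty": 0,"tz": -1,"gripper": 0},{"ax": 0,"ay": 0,"az": 0,"tx": 0,"ty": 0,"tz": -3,"gripper": 0},{"ax": 0,"ay": 0,"az": 0,"tx": 0,"ty": 0,"tz": -5,"gripper": 0}])

```text
time: 25.0
eef_pos: [0.4496, 0.411, 0.1591]
orientation: [-0.119, -3.138, 0.002]
contact_force: [0.5, 0.1, 0.3]
grip_width: 0.046
```

>>> step_arm(series=[{"ax": 0,"ay": 0,"az": 0,"tx": 0,"ty": 0,"tz": -2.5,"gripper": 0},{"ax": 0,"ay": 0,"az": 0,"tx": 0,"ty": 0,"tz": -5,"gripper": 0},{"ax": 0,"ay": 0,"az": 0,"tx": 0,"ty": 0,"tz": -8,"gripper": 0},{"ax": 0,"ay": 0,"az": 0,"tx": 0,"ty": 0,"tz": -11,"gripper": 0},{"ax": 0,"ay": 0,"az": 0,"tx": -1,"ty": -2,"tz": -13,"gripper": 0},{"ax": 0,"ay": 0,"az": 0,"tx": -2,"ty": -5,"tz": -13,"gripper": 0},{"ax": 0,"ay": 0,"az": 0,"tx": -4,"ty": -8.5,"tz": -13,"gripper": 0},{"ax": 0,"ay": 0,"az": 0,"tx": -4,"ty": -12,"tz": -13,"gripper": 0}])

```text
time: 25.67
eef_pos: [0.483, 0.287, 0.2899]
orientation: [0.119, 3.136, 0.0]
contact_force: [-0.1, -0.3, -0.1]
grip_width: 0.046
```

```bash
python3 - <<'E'
from h import *
C,p,d=shot('wrist','w12');C,p,d=shot('scene','s12');cv2.imwrite('pics/s12c.png',cv2.resize(p[60:220,220:400,::-1],None,fx=4,fy=3.5))
delta((.4511,-.3032,.26),84.8);print(r.sense()['qpos'].round(2))
E
```

```text
t [ -1.7  -58.85   3.02] a [-0.08  0.03  0.58] | pos [0.4815 0.2848 0.2894] time 25.77 w 0.046 F [ 0.5 -0.1  0.6]
[ 0.32  0.08  1.54 -0.    1.53 -1.17]
```

View pics/s12c.png

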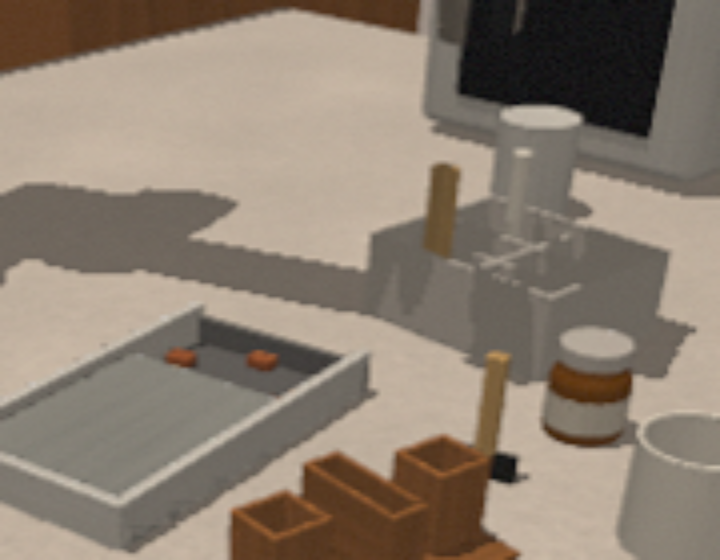

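View pics/w12.png

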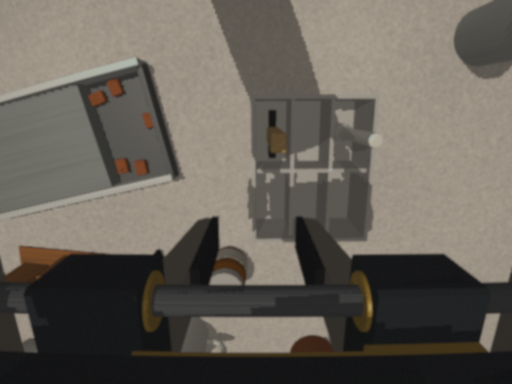

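The scraper and pestle both stand in the tank. Next I'll go to plate A in the rack with the fingers opened to about 30 mm.

>>> step_arm(series=[{"ax": 0,"ay": 0,"az": 0,"tx": 0,"ty": -2.5,"tz": 0,"gripper": 0.35},{"ax": 0,"ay": 0,"az": 0,"tx": 0,"ty": -6,"tz": 0,"gripper": 0.35},{"ax": 0,"ay": 0,"az": 0,"tx": 0,"ty": -10,"tz": 0,"gripper": 0.35},{"ax": 0,"ay": 0,"az": 0,"tx": -0.4,"ty": -14,"tz": 0,"gripper": 0.35},{"ax": 0,"ay": 0,"az": 0,"tx": -0.6,"ty": -18,"tz": 0,"gripper": 0.35},{"ax": 0,"ay": 0,"az": 0,"tx": -0.8,"ty": -22,"tz": 0,"gripper": 0.35},{"ax": 0,"ay": 0,"az": 0,"tx": -0.9,"ty": -26,"tz": 0,"gripper": 0.35},{"ax": 0,"ay": 0,"az": 0.6,"tx": -1,"ty": -30,"tz": 0,"gripper": 0.35}])

```text
time: 26.43
eef_pos: [0.468, -0.0124, 0.2896]
orientation: [0.134, 3.137, -0.0]
contact_force: [0.3, -0.2, 0.2]
grip_width: 0.0298
```

>>> step_arm(series=[{"ax": 0,"ay": 0,"az": 0,"tx": 0,"ty": -4,"tz": 0,"gripper": 0.35},{"ax": 0,"ay": 0,"az": 0,"tx": -0.1,"ty": -8,"tz": 0,"gripper": 0.35},{"ax": 0,"ay": 0,"az": 0,"tx": -0.2,"ty": -12,"tz": 0,"gripper": 0.35},{"ax": 0,"ay": 0,"az": 0,"tx": -0.3,"ty": -16,"tz": 0,"gripper": 0.35},{"ax": 0,"ay": 0,"az": 0,"tx": -0.4,"ty": -20,"tz": 0,"gripper": 0.35},{"ax": 0,"ay": 0,"az": 0,"tx": -0.5,"ty": -23.5,"tz": 0,"gripper": 0.35},{"ax": 0,"ay": 0,"az": 0,"tx": -0.6,"ty": -26,"tz": 0,"gripper": 0.35},{"ax": 0,"ay": 0,"az": 0,"tx": -0.7,"ty": -27.5,"tz": 0,"gripper": 0.35}])

```text
time: 27.1
eef_pos: [0.4513, -0.2882, 0.2891]
orientation: [0.139, 3.138, -0.001]
contact_force: [0.1, 0.4, 0.8]
grip_width: 0.03
```

```bash
python3 - <<'E'
from h import *
delta((.4511,-.3032,.26),84.8);print(r.sense()['qpos'].round(2))
E
```

```text
t [-0.11 -1.5   2.91] a [-0.03  0.03  0.13] | pos [ 0.4513 -0.2882  0.2891] time 27.1 w 0.03 F [0.1 0.4 0.8]
[-0.79  0.01  1.6  -0.    1.52 -2.28]
```

>>> step_arm(series=[{"ax": 0,"ay": 0,"az": 0,"tx": 0,"ty": -0.8,"tz": 0.5,"gripper": 0.35},{"ax": 0,"ay": 0,"az": 0,"tx": 0,"ty": -1.4,"tz": 1.5,"gripper": 0.35},{"ax": 0,"ay": 0,"az": 0,"tx": 0,"ty": -1.4,"tz": 2.5,"gripper": 0.35},{"ax": 0,"ay": 0,"az": 0,"tx": 0,"ty": -1.4,"tz": 3,"gripper": 0.35},{"ax": 0,"ay": 0,"az": 0,"tx": 0,"ty": -1.4,"tz": 3,"gripper": 0.35},{"ax": 0,"ay": 0,"az": 0,"tx": 0,"ty": -1.4,"tz": 3,"gripper": 0.35},{"ax": 0,"ay": 0,"az": 0,"tx": 0,"ty": -1.4,"tz": 3,"gripper": 0.35},{"ax": 0,"ay": 0,"az": 0,"tx": 0,"ty": -1.4,"tz": 3,"gripper": 0.35}])

```text
time: 27.77
eef_pos: [0.4506, -0.2995, 0.2593]
orientation: [0.134, 3.138, -0.001]
contact_force: [-0.4, -0.3, 0.1]
grip_width: 0.0299
```

```bash
cat > plates.py <<'E'
from h import *
C,p,d=shot('wrist',__import__('sys').argv[1])
P=cloud(C,d)
for c in((.451,-.303),(.4548,-.3516),(.447,-.4025)):
    for zl,zh in((.118,.14),(.06,.09)):
        Q=P.reshape(-1,3);l=(Q[:,:2]-c)@RK[1];k=(abs(l[:,0])<.045)&(abs(l[:,1])<.02)&(Q[:,2]>zl)&(Q[:,2]<zh);B=Q[k]
        if len(B)>20: a=cv2.minAreaRect(B[:,:2].astype(np.float32)*1000);print(zl,len(B),np.round(a[0],1),np.round(a[1],1),round(a[2],1),B[:,2].max().round(4))
E
python3 plates.py w13; python3 -c "
from h import *
delta((.4511,-.3032,.098),84.8)"
```

```text
0.118 336 [ 451. -304.] [ 4.2 68.9] 85.1 0.1357
0.118 480 [ 453.7 -354.6] [ 5.3 68.9] 84.4 0.1359
0.06 215 [ 454.  -352.4] [ 4.6 69.2] 88.2 0.0897
0.118 632 [ 447.4 -403.6] [ 5.8 69.6] 84.8 0.1359
0.06 404 [ 447.3 -401.1] [ 4.4 69. ] 87.7 0.09
t [-0.07 -0.34 16.12] a [-0.04  0.05  0.28] | pos [ 0.4506 -0.2996  0.2592] time 27.82 w 0.0299 F [-0.3  0.7 -0. ]
```

View pics/w13.png

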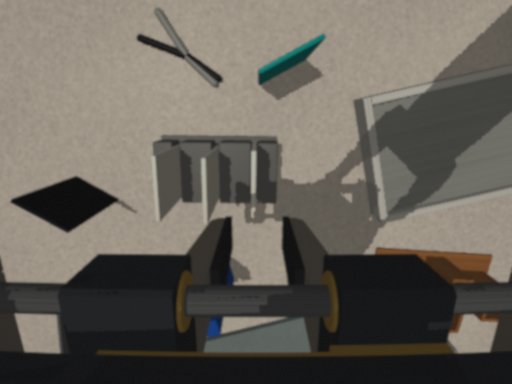

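The wrist and top views agree on the plates within 1–3 mm. I'll descend onto plate A.

>>> step_arm(series=[{"ax": 0,"ay": 0,"az": 0,"tx": 0,"ty": -0.35,"tz": 1.5,"gripper": 0.35},{"ax": 0,"ay": 0,"az": 0,"tx": 0,"ty": -0.35,"tz": 4,"gripper": 0.35},{"ax": 0,"ay": 0,"az": 0,"tx": 0,"ty": -0.35,"tz": 7,"gripper": 0.35},{"ax": 0,"ay": 0,"az": 0,"tx": 0,"ty": -0.35,"tz": 10,"gripper": 0.35},{"ax": 0,"ay": 0,"az": 0,"tx": 0,"ty": -0.35,"tz": 13,"gripper": 0.35},{"ax": 0,"ay": 0,"az": 0,"tx": 0,"ty": -0.35,"tz": 15,"gripper": 0.35},{"ax": 0,"ay": 0,"az": 0,"tx": 0,"ty": -0.35,"tz": 16,"gripper": 0.35},{"ax": 0,"ay": 0,"az": 0,"tx": 0,"ty": -0.35,"tz": 16,"gripper": 0.35}])

```text
time: 28.48
eef_pos: [0.4488, -0.302, 0.0965]
orientation: [-0.135, -3.136, -0.005]
contact_force: [-0.2, -0.7, -0.1]
grip_width: 0.0302
```

>>> step_arm(series=[{"ax": 0,"ay": 0,"az": 0,"tx": 0,"ty": 0,"tz": 0,"gripper": 0.35},{"ax": 0,"ay": 0,"az": 0,"tx": 0,"ty": 0,"tz": 0,"gripper": 0.35},{"ax": 0,"ay": 0,"az": 0,"tx": 0,"ty": 0,"tz": 0,"gripper": 1},{"ax": 0,"ay": 0,"az": 0,"tx": 0,"ty": 0,"tz": 0,"gripper": 1},{"ax": 0,"ay": 0,"az": 0,"tx": 0,"ty": 0,"tz": 0,"gripper": 1},{"ax": 0,"ay": 0,"az": 0,"tx": 0,"ty": 0,"tz": 0,"gripper": 1},{"ax": 0,"ay": 0,"az": 0,"tx": 0,"ty": 0,"tz": 0,"gripper": 1},{"ax": 0,"ay": 0,"az": 0,"tx": 0,"ty": 0,"tz": 0,"gripper": 1}], squeeze=35)

```text
time: 29.15
eef_pos: [0.4502, -0.3035, 0.0992]
orientation: [0.136, 3.138, -0.001]
contact_force: [-0.2, 0.7, 4.1]
grip_width: 0.0049
```

```bash
python3 -c "
from h import *
delta((.451,-.3035,.098),84.8)"
```

```text
t [-0.08  0.    0.12] a [-0.03  0.04  0.25] | pos [ 0.4502 -0.3035  0.0992] time 29.15 w 0.0049 F [-0.2  0.7  4.1]
```

>>> step_arm(series=[{"ax": 0,"ay": 0,"az": 0,"tx": 0,"ty": 0,"tz": -0.5,"gripper": 1},{"ax": 0,"ay": 0,"az": 0,"tx": 0,"ty": 0,"tz": -2,"gripper": 1},{"ax": 0,"ay": 0,"az": 0,"tx": 0,"ty": 0,"tz": -4.5,"gripper": 1},{"ax": 0,"ay": 0,"az": 0,"tx": 0,"ty": 0,"tz": -7.5,"gripper": 1},{"ax": 0,"ay": 0,"az": 0,"tx": 0,"ty": 0,"tz": -10.5,"gripper": 1},{"ax": 0,"ay": 0,"az": 0,"tx": 0,"ty": 0,"tz": -13.5,"gripper": 1},{"ax": 0,"ay": 0,"az": 0,"tx": 0,"ty": 0,"tz": -16,"gripper": 1},{"ax": 0,"ay": 0,"az": 0,"tx": 0,"ty": 0,"tz": -17,"gripper": 1}])

```text
time: 29.82
eef_pos: [0.451, -0.3043, 0.2729]
orientation: [0.135, 3.134, -0.007]
contact_force: [-0.2, -0.6, -0.8]
grip_width: 0.0048
```

```bash
python3 -c "
from h import *
C,p,d=shot('scene','s14');cv2.imwrite('pics/s14c.png',cv2.resize(p[60:280,60:360,::-1],None,fx=2.5,fy=2.5))
P=tow(TK,(.046,.052));print(P);delta((*P,.27),85.7)"
```

```text
[0.54286941 0.40500461]
t [-3.010e+00  7.148e+01 -1.000e-02] a [-0.27  0.3  -0.64] | pos [ 0.4512 -0.3046  0.2731] time 29.87 w 0.0046 F [ 0.1 -0.1  0.9]
```

View pics/s14c.png

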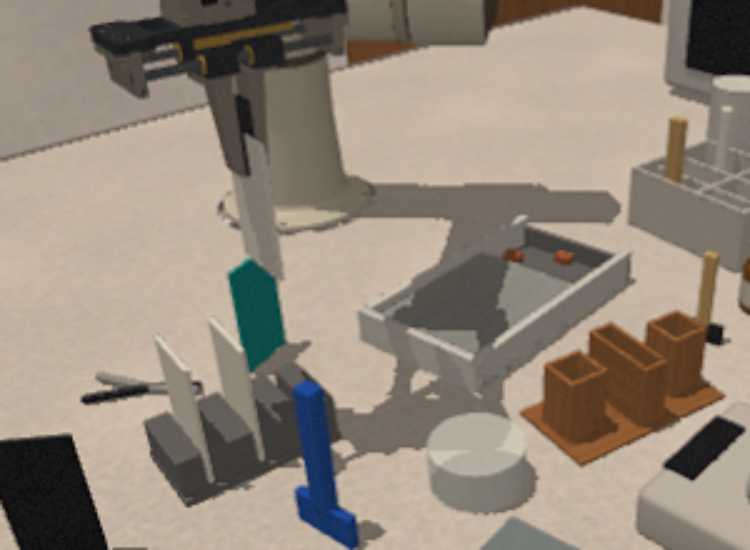

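Plate A is lifted cleanly. I'll carry it to the tank bay (+46,+50).

>>> step_arm(series=[{"ax": 0,"ay": 0,"az": 0,"tx": -0.1,"ty": 2,"tz": -0.5,"gripper": 1},{"ax": 0,"ay": 0,"az": -0.3,"tx": -0.2,"ty": 5,"tz": -1,"gripper": 1},{"ax": 0,"ay": 0,"az": -0.6,"tx": -0.4,"ty": 8.5,"tz": -1,"gripper": 1},{"ax": 0,"ay": 0,"az": -0.6,"tx": -0.5,"ty": 12,"tz": -1,"gripper": 1},{"ax": 0,"ay": 0,"az": -0.6,"tx": -0.6,"ty": 15.5,"tz": -1,"gripper": 1},{"ax": 0,"ay": 0,"az": -0.6,"tx": -0.8,"ty": 19,"tz": -1,"gripper": 1},{"ax": 0,"ay": 0,"az": -0.6,"tx": -0.9,"ty": 22.5,"tz": -1,"gripper": 1},{"ax": 0,"ay": 0,"az": -0.6,"tx": -1,"ty": 26,"tz": -1,"gripper": 1}])

```text
time: 30.53
eef_pos: [0.4814, -0.0431, 0.2764]
orientation: [-0.12, -3.136, -0.002]
contact_force: [0.1, 0.0, -1.2]
grip_width: 0.0049
```

>>> step_arm(series=[{"ax": 0,"ay": 0,"az": 0,"tx": -0.2,"ty": 3.5,"tz": 0,"gripper": 1},{"ax": 0,"ay": 0,"az": 0,"tx": -0.3,"ty": 7,"tz": 0,"gripper": 1},{"ax": 0,"ay": 0,"az": 0,"tx": -0.5,"ty": 10.5,"tz": 0,"gripper": 1},{"ax": 0,"ay": 0,"az": 0,"tx": -0.6,"ty": 14,"tz": 0,"gripper": 1},{"ax": 0,"ay": 0,"az": 0,"tx": -0.8,"ty": 17.5,"tz": 0,"gripper": 1},{"ax": 0,"ay": 0,"az": 0,"tx": -1,"ty": 21,"tz": 0,"gripper": 1},{"ax": 0,"ay": 0,"az": 0,"tx": -1.1,"ty": 24.5,"tz": 0,"gripper": 1},{"ax": 0,"ay": 0,"az": 0,"tx": -1.2,"ty": 28,"tz": 0,"gripper": 1}])

```text
time: 31.2
eef_pos: [0.5145, 0.2348, 0.2761]
orientation: [-0.119, -3.136, 0.002]
contact_force: [0.4, 0.4, -2.5]
grip_width: 0.0051
```

```bash
python3 -c "
from h import *
P=tow(TK,(.046,.052));print(P);delta((*P,.26),85.7)"
```

```text
[0.54286941 0.40500461]
t [-1.55 17.19  1.59] a [-0.06 -0.19 -0.04] | pos [0.5145 0.2348 0.2761] time 31.2 w 0.0051 F [ 0.4  0.4 -2.5]
```

>>> step_arm(series=[{"ax": 0,"ay": 0,"az": 0,"tx": -0.2,"ty": 3.5,"tz": 0,"gripper": 1},{"ax": 0,"ay": 0,"az": 0,"tx": -0.5,"ty": 7,"tz": 0,"gripper": 1},{"ax": 1,"ay": 0,"az": 0,"tx": -0.9,"ty": 10.5,"tz": 0,"gripper": 1},{"ax": 3,"ay": 0,"az": 0,"tx": -1.2,"ty": 13.5,"tz": 0,"gripper": 1},{"ax": 5,"ay": 0,"az": 0,"tx": -1.5,"ty": 16,"tz": 0,"gripper": 1},{"ax": 7,"ay": 0,"az": 0,"tx": -1.6,"ty": 17.8,"tz": 0,"gripper": 1},{"ax": 7,"ay": 0,"az": 0,"tx": -1.6,"ty": 18.6,"tz": 0,"gripper": 1},{"ax": 7,"ay": 0,"az": 0,"tx": -1.6,"ty": 18.6,"tz": 0,"gripper": 1}])

```text
time: 31.87
eef_pos: [0.5445, 0.4189, 0.2754]
orientation: [-0.114, -3.125, 0.193]
contact_force: [0.9, 0.9, -0.8]
grip_width: 0.0047
```

>>> step_arm(series=[{"ax": 0,"ay": 0,"az": 0,"tx": 0,"ty": 0,"tz": 0,"gripper": 1},{"ax": 0,"ay": 0,"az": 0,"tx": 0,"ty": 0,"tz": 0,"gripper": 1},{"ax": 0,"ay": 0,"az": 0,"tx": 0,"ty": 0,"tz": 0,"gripper": 1},{"ax": 0,"ay": 0,"az": 0,"tx": 0,"ty": 0,"tz": 0,"gripper": 1},{"ax": 0,"ay": 0,"az": 0,"tx": 0,"ty": 0,"tz": 0,"gripper": 1},{"ax": 0,"ay": 0,"az": 0,"tx": 0,"ty": 0,"tz": 0,"gripper": 1},{"ax": 0,"ay": 0,"az": 0,"tx": 0,"ty": 0,"tz": 0,"gripper": 1},{"ax": 0,"ay": 0,"az": 0,"tx": 0,"ty": 0,"tz": 0,"gripper": 1}])

```text
time: 32.53
eef_pos: [0.5456, 0.4173, 0.2787]
orientation: [-0.119, -3.129, 0.191]
contact_force: [-0.8, 0.8, -0.8]
grip_width: 0.0047
```

```bash
cat > tilt.py <<'E'
from h import *
import sys
# bay y, TCP height list
lx,ly,a=map(float,sys.argv[1:4])
P=tow(TK,(lx,ly));v=np.r_[TK[1]@[1,0],0]*(-a);print(P)
for z in sys.argv[4:]: print(z);delta((*P,float(z)),85.7,v)
E
python3 tilt.py .046 .067 7 .276 .18 .099; python3 -c "
from h import *
shot('wrist','w15')"
```

```text
[0.54399409 0.41996238]
.276
t [0.18 0.28 0.24] a [ 0.01 -0.   -0.06] | pos [0.5456 0.4173 0.2787] time 32.53 w 0.0047 F [-0.8  0.8 -0.8]
.18
t [0.18 1.45 9.77] a [ 0.01 -0.   -0.06] | pos [0.5456 0.4173 0.2787] time 32.53 w 0.0047 F [-0.8  0.8 -0.8]
.099
t [ 0.18  2.44 17.81] a [ 0.01 -0.   -0.06] | pos [0.5456 0.4173 0.2787] time 32.53 w 0.0047 F [-0.8  0.8 -0.8]
```

View pics/w15.png

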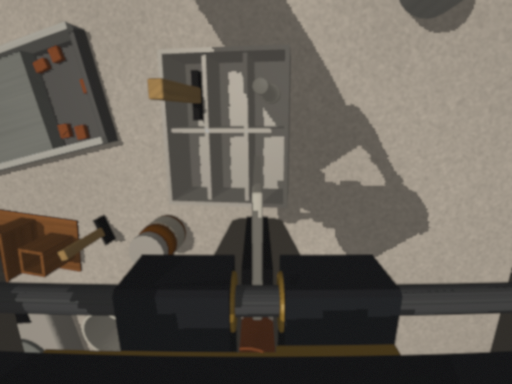

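Foot target is inside the last bay and the tilt is 7° as planned. I'll lower along the vertical.

>>> step_arm(series=[{"ax": 0,"ay": 0,"az": 0,"tx": 0.2,"ty": 0.3,"tz": 0.2,"gripper": 1},{"ax": 0,"ay": 0,"az": 0,"tx": 0.2,"ty": 0.5,"tz": 1.9,"gripper": 1},{"ax": 0,"ay": 0,"az": 0,"tx": 0.2,"ty": 0.75,"tz": 3.9,"gripper": 1},{"ax": 0,"ay": 0,"az": 0,"tx": 0.2,"ty": 1,"tz": 5.9,"gripper": 1},{"ax": 0,"ay": 0,"az": 0,"tx": 0.2,"ty": 1.2,"tz": 7.8,"gripper": 1},{"ax": 0,"ay": 0,"az": 0,"tx": 0.2,"ty": 1.4,"tz": 9.3,"gripper": 1},{"ax": 0,"ay": 0,"az": 0,"tx": 0.2,"ty": 1.45,"tz": 9.8,"gripper": 1},{"ax": 0,"ay": 0,"az": 0,"tx": 0.2,"ty": 1.45,"tz": 9.8,"gripper": 1}])

```text
time: 33.25
eef_pos: [0.5426, 0.4197, 0.1774]
orientation: [-0.118, -3.125, 0.194]
contact_force: [0.1, 0.6, -1.8]
grip_width: 0.0049
```

```bash
python3 tilt.py .046 .067 7 .14 .105 .098; python3 -c "
from h import *
C,p,d=shot('wrist','w16');C,p,d=shot('scene','s16');cv2.imwrite('pics/s16c.png',cv2.resize(p[40:200,260:420,::-1],None,fx=4,fy=3.5))"
```

```text
[0.54399409 0.41996238]
.14
t [-0.15  0.5   3.71] a [-0.12 -0.19 -0.01] | pos [0.5426 0.4197 0.1774] time 33.25 w 0.0049 F [ 0.1  0.6 -1.8]
.105
t [-0.16  0.94  7.18] a [-0.12 -0.19 -0.01] | pos [0.5426 0.4197 0.1774] time 33.25 w 0.0049 F [ 0.1  0.6 -1.8]
.098
t [-0.16  1.02  7.87] a [-0.12 -0.19 -0.01] | pos [0.5426 0.4197 0.1774] time 33.25 w 0.0049 F [ 0.1  0.6 -1.8]
```

View pics/s16c.png

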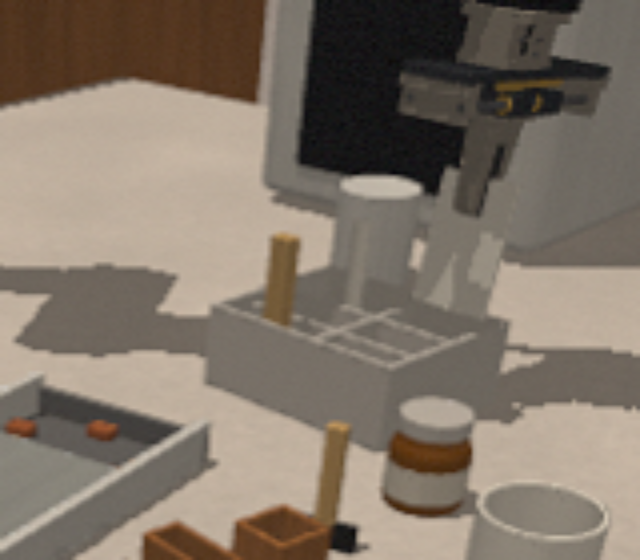

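View pics/w16.png

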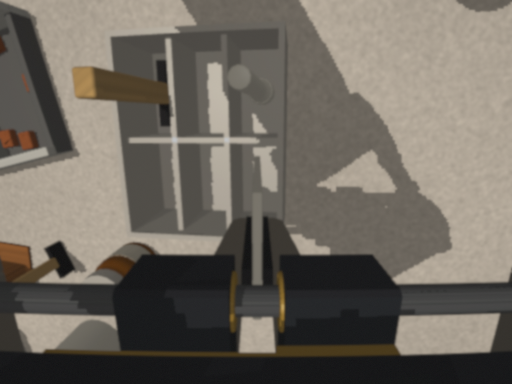

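The foot is between the divider (232) and the wall (283). I'll continue down to just above the floor.

>>> step_arm(series=[{"ax": 0,"ay": 0,"az": 0,"tx": -0.1,"ty": 0.1,"tz": 0.5,"gripper": 1},{"ax": 0,"ay": 0,"az": 0,"tx": -0.1,"ty": 0.25,"tz": 1.8,"gripper": 1},{"ax": 0,"ay": 0,"az": 0,"tx": -0.1,"ty": 0.4,"tz": 3.1,"gripper": 1},{"ax": 0,"ay": 0,"az": 0,"tx": -0.1,"ty": 0.6,"tz": 4.4,"gripper": 1},{"ax": 0,"ay": 0,"az": 0,"tx": -0.1,"ty": 0.75,"tz": 5.6,"gripper": 1},{"ax": 0,"ay": 0,"az": 0,"tx": -0.1,"ty": 0.85,"tz": 6.6,"gripper": 1},{"ax": 0,"ay": 0,"az": 0,"tx": -0.1,"ty": 0.9,"tz": 7,"gripper": 1},{"ax": 0,"ay": 0,"az": 0,"tx": -0.1,"ty": 0.9,"tz": 7,"gripper": 1}])

```text
time: 34.02
eef_pos: [0.5438, 0.4198, 0.1068]
orientation: [-0.118, -3.126, 0.194]
contact_force: [0.0, -0.4, -1.5]
grip_width: 0.0045
```

>>> step_arm(series=[{"ax": 0,"ay": 0,"az": 0,"tx": 0,"ty": 0,"tz": 0,"gripper": 1},{"ax": 0,"ay": 0,"az": 0,"tx": 0,"ty": 0,"tz": 0,"gripper": 1},{"ax": 0,"ay": 0,"az": 0,"tx": 0,"ty": 0,"tz": 0.1,"gripper": 1},{"ax": 0,"ay": 0,"az": 0,"tx": 0,"ty": 0,"tz": 0.2,"gripper": 1},{"ax": 0,"ay": 0,"az": 0,"tx": 0,"ty": 0,"tz": 0.3,"gripper": 1},{"ax": 0,"ay": 0,"az": 0,"tx": 0,"ty": 0,"tz": 0.4,"gripper": 1},{"ax": 0,"ay": 0,"az": 0,"tx": 0,"ty": 0,"tz": 0.4,"gripper": 1},{"ax": 0,"ay": 0,"az": 0,"tx": 0,"ty": 0,"tz": 0.4,"gripper": 1}])

```text
time: 34.68
eef_pos: [0.5447, 0.4199, 0.1049]
orientation: [-0.119, -3.129, 0.192]
contact_force: [0.3, -0.1, -0.6]
grip_width: 0.005
```

```bash
python3 tilt.py .046 .067 7 .096
```

```text
[0.54399409 0.41996238]
.096
t [0.07 0.11 0.88] a [-0.01 -0.01 -0.05] | pos [0.5447 0.4199 0.1049] time 34.68 w 0.005 F [ 0.3 -0.1 -0.6]
```

>>> step_arm(series=[{"ax": 0,"ay": 0,"az": 0,"tx": 0,"ty": 0,"tz": 0.2,"gripper": 1},{"ax": 0,"ay": 0,"az": 0,"tx": 0,"ty": 0,"tz": 0.4,"gripper": 1},{"ax": 0,"ay": 0,"az": 0,"tx": 0,"ty": 0.1,"tz": 0.6,"gripper": 1},{"ax": 0,"ay": 0,"az": 0,"tx": 0,"ty": 0.1,"tz": 0.7,"gripper": 1},{"ax": 0,"ay": 0,"az": 0,"tx": 0,"ty": 0.1,"tz": 0.8,"gripper": 1},{"ax": 0,"ay": 0,"az": 0,"tx": 0,"ty": 0.1,"tz": 0.8,"gripper": 1},{"ax": 0,"ay": 0,"az": 0,"tx": 0,"ty": 0.1,"tz": 0.8,"gripper": 1},{"ax": 0,"ay": 0,"az": 0,"tx": 0,"ty": 0.1,"tz": 0.8,"gripper": 1}])

```text
time: 35.35
eef_pos: [0.5448, 0.42, 0.097]
orientation: [-0.119, -3.129, 0.191]
contact_force: [-0.1, 0.9, -0.6]
grip_width: 0.0047
```

>>> step_arm(series=[{"ax": 0,"ay": 0,"az": 0,"tx": 0,"ty": 0,"tz": 0.1,"gripper": 1},{"ax": 0,"ay": 0,"az": 0,"tx": 0,"ty": 0,"tz": 0.1,"gripper": 0.85},{"ax": 0,"ay": 0,"az": 0,"tx": 0,"ty": 0,"tz": 0.1,"gripper": 0.75},{"ax": 0,"ay": 0,"az": 0,"tx": 0,"ty": 0,"tz": 0.1,"gripper": 0.65},{"ax": 0,"ay": 0,"az": 0,"tx": 0,"ty": 0,"tz": 0.1,"gripper": 0.6},{"ax": 0,"ay": 0,"az": 0,"tx": 0,"ty": 0,"tz": 0.1,"gripper": 0.6},{"ax": 0,"ay": 0,"az": 0,"tx": 0,"ty": 0,"tz": 0,"gripper": 0.6},{"ax": 0,"ay": 0,"az": 0,"tx": 0,"ty": 0,"tz": -1,"gripper": 0.6}])

```text
time: 36.02
eef_pos: [0.5436, 0.4203, 0.105]
orientation: [-0.119, -3.125, 0.195]
contact_force: [0.2, -0.8, -0.6]
grip_width: 0.0181
```

>>> step_arm(series=[{"ax": 0,"ay": 0,"az": 0,"tx": 0,"ty": 0,"tz": -1.5,"gripper": 0.6},{"ax": 0,"ay": 0,"az": 0,"tx": 0,"ty": 0,"tz": -3.5,"gripper": 0.6},{"ax": 0,"ay": 0,"az": 0,"tx": 0,"ty": 0,"tz": -6,"gripper": 0.5},{"ax": 0,"ay": 0,"az": 0,"tx": 0,"ty": 0,"tz": -9,"gripper": 0.4},{"ax": 0,"ay": 0,"az": 0,"tx": 0,"ty": 0,"tz": -12,"gripper": 0.35},{"ax": 0,"ay": 0,"az": 0,"tx": 0,"ty": 0,"tz": -15,"gripper": 0.35},{"ax": 0,"ay": 0,"az": 0,"tx": 0,"ty": 0,"tz": -17,"gripper": 0.35},{"ax": 0,"ay": 0,"az": 0,"tx": 0,"ty": 0,"tz": -17,"gripper": 0.35}])

```text
time: 36.68
eef_pos: [0.5483, 0.4435, 0.2833]
orientation: [0.119, 3.129, -0.181]
contact_force: [-0.5, 0.2, 0.6]
grip_width: 0.03
```

```bash
python3 -c "
from h import *
C,p,d=shot('wrist','w17');C,p,d=shot('scene','s17');cv2.imwrite('pics/s17c.png',cv2.resize(p[40:200,260:420,::-1],None,fx=4,fy=3.5))
delta((.454,-.354,.27),84.8)"
```

```text
t [  3.22 -79.42  10.32] a [-6.92  0.16  0.85] | pos [0.5467 0.4421 0.2768] time 36.78 w 0.0296 F [ 0.1 -0.1  0.1]
```

View pics/s17c.png

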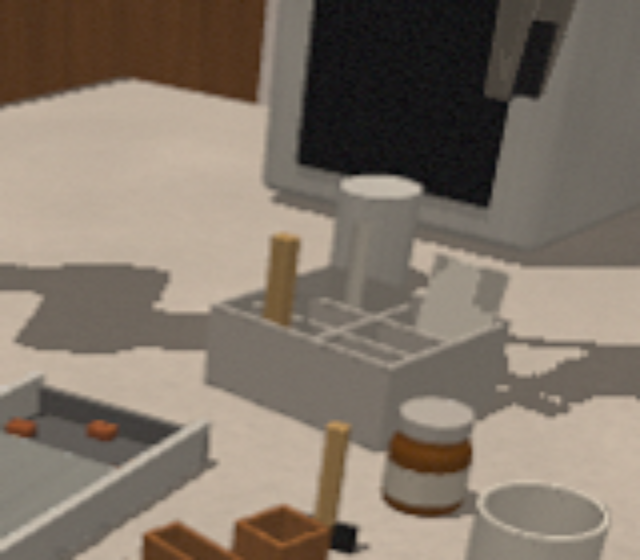

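View pics/w17.png

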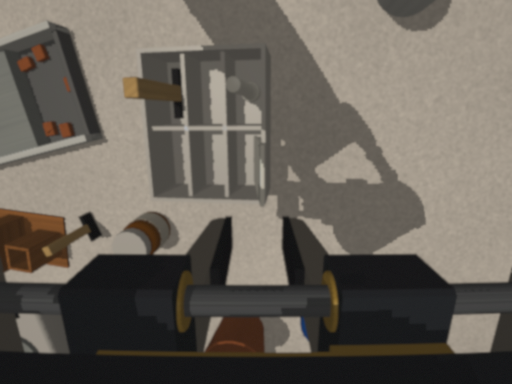

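Plate A rests in its bay, leaning slightly on the outer wall. I'll go back for plate B.

>>> step_arm(series=[{"ax": -1,"ay": 0,"az": 0,"tx": 0.1,"ty": -2,"tz": 0.2,"gripper": 0.35},{"ax": -3,"ay": 0,"az": 0,"tx": 0.2,"ty": -5.5,"tz": 0.7,"gripper": 0.35},{"ax": -5,"ay": 0,"az": 0,"tx": 0.4,"ty": -9.5,"tz": 1.2,"gripper": 0.35},{"ax": -6.9,"ay": 0.2,"az": 0.4,"tx": 0.6,"ty": -13.5,"tz": 1.7,"gripper": 0.35},{"ax": -6.9,"ay": 0.2,"az": 0.8,"tx": 0.7,"ty": -17.5,"tz": 2.2,"gripper": 0.35},{"ax": -6.9,"ay": 0.2,"az": 0.8,"tx": 0.9,"ty": -21.5,"tz": 2.7,"gripper": 0.35},{"ax": -6.9,"ay": 0.2,"az": 0.8,"tx": 1,"ty": -25.5,"tz": 3.2,"gripper": 0.35},{"ax": -6.9,"ay": 0.2,"az": 0.8,"tx": 1.2,"ty": -29.5,"tz": 3.7,"gripper": 0.35}])

```text
time: 37.45
eef_pos: [0.51, 0.1443, 0.2724]
orientation: [-0.141, -3.132, 0.003]
contact_force: [0.1, 0.2, 0.5]
grip_width: 0.0297
```

```bash
python3 -c "
from h import *
delta((.454,-.354,.27),84.8)"
```

```text
t [  1.09 -50.13   0.37] a [-0.14 -0.37  0.04] | pos [0.51   0.1443 0.2724] time 37.45 w 0.0297 F [0.1 0.2 0.5]
```

>>> step_arm(series=[{"ax": 0,"ay": 0,"az": 0,"tx": 0.1,"ty": -4,"tz": 0,"gripper": 0.35},{"ax": 0,"ay": 0,"az": 0,"tx": 0.2,"ty": -8,"tz": 0,"gripper": 0.35},{"ax": 0,"ay": 0,"az": 0,"tx": 0.3,"ty": -12,"tz": 0,"gripper": 0.35},{"ax": 0,"ay": 0,"az": 0,"tx": 0.4,"ty": -16,"tz": 0,"gripper": 0.35},{"ax": 0,"ay": 0,"az": 0,"tx": 0.5,"ty": -20,"tz": 0,"gripper": 0.35},{"ax": 0,"ay": 0,"az": 0,"tx": 0.6,"ty": -24,"tz": 0,"gripper": 0.35},{"ax": 0,"ay": 0,"az": 0,"tx": 0.7,"ty": -28,"tz": 0,"gripper": 0.35},{"ax": 0,"ay": 0,"az": 0,"tx": 0.8,"ty": -32,"tz": 0,"gripper": 0.35}])

```text
time: 38.12
eef_pos: [0.4734, -0.173, 0.2732]
orientation: [-0.142, -3.133, -0.0]
contact_force: [0.8, 0.5, -0.1]
grip_width: 0.0298
```

>>> step_arm(series=[{"ax": 0,"ay": 0,"az": 0,"tx": 0.1,"ty": -4,"tz": 0,"gripper": 0.35},{"ax": 0,"ay": 0,"az": 0,"tx": 0.1,"ty": -8,"tz": 0,"gripper": 0.35},{"ax": 0,"ay": 0,"az": 0,"tx": 0.2,"ty": -12,"tz": 0,"gripper": 0.35},{"ax": 0,"ay": 0,"az": 0,"tx": 0.2,"ty": -15,"tz": 0,"gripper": 0.35},{"ax": 0,"ay": 0,"az": 0,"tx": 0.2,"ty": -17,"tz": 0,"gripper": 0.35},{"ax": 0,"ay": 0,"az": 0,"tx": 0.2,"ty": -18,"tz": 0,"gripper": 0.35},{"ax": 0,"ay": 0,"az": 0,"tx": 0.2,"ty": -18,"tz": 0,"gripper": 0.35},{"ax": 0,"ay": 0,"az": 0,"tx": 0.2,"ty": -18,"tz": 0,"gripper": 0.35}])

```text
time: 38.78
eef_pos: [0.4567, -0.3498, 0.2744]
orientation: [-0.141, -3.134, -0.001]
contact_force: [0.5, 0.4, -0.0]
grip_width: 0.0297
```

```bash
python3 plates.py w18;python3 -c "
from h import *
delta((.454,-.354,.098),84.8)"
```

```text
0.118 300 [ 454.1 -355.2] [ 4.4 70. ] 84.8 0.1355
0.06 23 [ 436.1 -350.8] [33.7  4.6] 2.7 0.0896
0.118 455 [ 447.6 -404.3] [ 5.4 70.4] 84.4 0.1355
0.06 186 [ 447.1 -402. ] [ 4.5 68.8] 88.3 0.0898
t [ 0.19 -0.49 17.69] a [-0.   -0.21  0.09] | pos [ 0.457  -0.3494  0.2749] time 38.83 w 0.0296 F [-0.6  0.3  0.1]
```

View pics/w18.png

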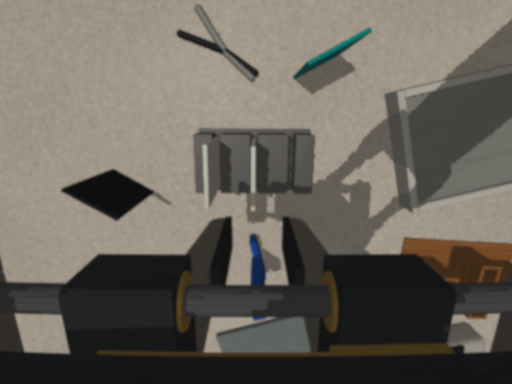

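>>> step_arm(series=[{"ax": 0,"ay": -0.2,"az": 0,"tx": 0.2,"ty": -0.5,"tz": 1.5,"gripper": 0.35},{"ax": 0,"ay": -0.2,"az": 0,"tx": 0.2,"ty": -0.5,"tz": 4,"gripper": 0.35},{"ax": 0,"ay": -0.2,"az": 0,"tx": 0.2,"ty": -0.5,"tz": 7.5,"gripper": 0.35},{"ax": 0,"ay": -0.2,"az": 0,"tx": 0.2,"ty": -0.5,"tz": 11,"gripper": 0.35},{"ax": 0,"ay": -0.2,"az": 0,"tx": 0.2,"ty": -0.5,"tz": 14,"gripper": 0.35},{"ax": 0,"ay": -0.2,"az": 0,"tx": 0.2,"ty": -0.5,"tz": 16.5,"gripper": 0.35},{"ax": 0,"ay": -0.2,"az": 0,"tx": 0.2,"ty": -0.5,"tz": 17.6,"gripper": 0.35},{"ax": 0,"ay": -0.2,"az": 0,"tx": 0.2,"ty": -0.5,"tz": 17.6,"gripper": 0.35}])

```text
time: 39.5
eef_pos: [0.453, -0.3528, 0.0969]
orientation: [-0.139, -3.135, -0.004]
contact_force: [-0.3, -0.6, 0.2]
grip_width: 0.03
```

>>> step_arm(series=[{"ax": 0,"ay": 0,"az": 0,"tx": 0,"ty": 0,"tz": 0,"gripper": 0.35},{"ax": 0,"ay": 0,"az": 0,"tx": 0,"ty": 0,"tz": 0,"gripper": 0.35},{"ax": 0,"ay": 0,"az": 0,"tx": 0,"ty": 0,"tz": 0,"gripper": 1},{"ax": 0,"ay": 0,"az": 0,"tx": 0,"ty": 0,"tz": 0,"gripper": 1},{"ax": 0,"ay": 0,"az": 0,"tx": 0,"ty": 0,"tz": 0,"gripper": 1},{"ax": 0,"ay": 0,"az": 0,"tx": 0,"ty": 0,"tz": 0,"gripper": 1},{"ax": 0,"ay": 0,"az": 0,"tx": 0,"ty": 0,"tz": 0,"gripper": 1},{"ax": 0,"ay": 0,"az": 0,"tx": 0,"ty": 0,"tz": 0,"gripper": 1}])

```text
time: 40.17
eef_pos: [0.4544, -0.3558, 0.1005]
orientation: [0.142, 3.137, -0.002]
contact_force: [-0.0, 2.2, 5.4]
grip_width: 0.0052
```

```bash
python3 -c "
from h import *
delta((.454,-.3545,.098),84.8)"
```

```text
t [0.05 0.13 0.25] a [-0.09  0.09  0.03] | pos [ 0.4544 -0.3558  0.1005] time 40.17 w 0.0052 F [-0.   2.2  5.4]
```

>>> step_arm(series=[{"ax": 0,"ay": 0,"az": 0,"tx": 0,"ty": 0,"tz": -0.5,"gripper": 1},{"ax": 0,"ay": 0,"az": 0,"tx": 0,"ty": 0,"tz": -2,"gripper": 1},{"ax": 0,"ay": 0,"az": 0,"tx": 0,"ty": 0,"tz": -4.5,"gripper": 1},{"ax": 0,"ay": 0,"az": 0,"tx": 0,"ty": 0,"tz": -7.5,"gripper": 1},{"ax": 0,"ay": 0,"az": 0,"tx": 0,"ty": 0,"tz": -10.5,"gripper": 1},{"ax": 0,"ay": 0,"az": 0,"tx": 0,"ty": 0,"tz": -13.5,"gripper": 1},{"ax": 0,"ay": 0,"az": 0,"tx": 0,"ty": 0,"tz": -16.5,"gripper": 1},{"ax": 0,"ay": 0,"az": 0,"tx": 0,"ty": 0,"tz": -18,"gripper": 1}])

```text
time: 40.83
eef_pos: [0.4546, -0.3568, 0.2841]
orientation: [0.141, 3.134, -0.01]
contact_force: [0.4, -0.6, -1.3]
grip_width: 0.005
```

```bash
python3 tilt.py .046 .017 0 .275
```

```text
[0.54024515 0.37010313]
.275
t [-1.98 73.17  0.46] a [-0.36  0.26 -0.86] | pos [ 0.4546 -0.3568  0.2841] time 40.83 w 0.005 F [ 0.4 -0.6 -1.3]
```

>>> step_arm(series=[{"ax": 0,"ay": 0,"az": 0,"tx": -0.1,"ty": 2,"tz": 0,"gripper": 1},{"ax": 0,"ay": 0,"az": -0.4,"tx": -0.2,"ty": 5,"tz": 0,"gripper": 1},{"ax": 0,"ay": 0,"az": -0.8,"tx": -0.3,"ty": 8.5,"tz": 0,"gripper": 1},{"ax": 0,"ay": 0,"az": -0.8,"tx": -0.4,"ty": 12,"tz": 0,"gripper": 1},{"ax": 0,"ay": 0,"az": -0.8,"tx": -0.5,"ty": 15.5,"tz": 0,"gripper": 1},{"ax": 0,"ay": 0,"az": -0.8,"tx": -0.6,"ty": 19,"tz": 0,"gripper": 1},{"ax": 0,"ay": 0,"az": -0.8,"tx": -0.7,"ty": 22.5,"tz": 0,"gripper": 1},{"ax": 0,"ay": 0,"az": -0.8,"tx": -0.8,"ty": 26,"tz": 0,"gripper": 1}])

```text
time: 41.5
eef_pos: [0.485, -0.0959, 0.2791]
orientation: [0.12, 3.139, -0.004]
contact_force: [0.8, 0.0, -0.8]
grip_width: 0.0049
```

>>> step_arm(series=[{"ax": 0,"ay": 0,"az": 0,"tx": -0.1,"ty": 3.5,"tz": 0,"gripper": 1},{"ax": 0,"ay": 0,"az": 0,"tx": -0.2,"ty": 7,"tz": 0,"gripper": 1},{"ax": 0,"ay": 0,"az": 0,"tx": -0.3,"ty": 10.5,"tz": 0,"gripper": 1},{"ax": 0,"ay": 0,"az": 0,"tx": -0.4,"ty": 14,"tz": 0,"gripper": 1},{"ax": 0,"ay": 0,"az": 0,"tx": -0.5,"ty": 17.5,"tz": 0,"gripper": 1},{"ax": 0,"ay": 0,"az": 0,"tx": -0.6,"ty": 21,"tz": 0,"gripper": 1},{"ax": 0,"ay": 0,"az": 0,"tx": -0.7,"ty": 24.5,"tz": 0,"gripper": 1},{"ax": 0,"ay": 0,"az": 0,"tx": -0.8,"ty": 28,"tz": 0,"gripper": 1}])

```text
time: 42.17
eef_pos: [0.5144, 0.1828, 0.2786]
orientation: [0.119, 3.138, -0.004]
contact_force: [0.8, -0.3, -1.8]
grip_width: 0.0049
```

```bash
python3 tilt.py .046 .017 7 .275
```

```text
[0.54024515 0.37010313]
.275
t [-1.16 18.87  0.32] a [ 6.86  0.05 -0.06] | pos [0.5144 0.1828 0.2786] time 42.17 w 0.0049 F [ 0.8 -0.3 -1.8]
```

>>> step_arm(series=[{"ax": 0,"ay": 0,"az": 0,"tx": -0.2,"ty": 3.5,"tz": 0,"gripper": 1},{"ax": 1,"ay": 0,"az": 0,"tx": -0.5,"ty": 7,"tz": 0,"gripper": 1},{"ax": 2,"ay": 0,"az": 0,"tx": -0.8,"ty": 10.5,"tz": 0,"gripper": 1},{"ax": 4,"ay": 0,"az": 0,"tx": -1,"ty": 14,"tz": 0,"gripper": 1},{"ax": 6,"ay": 0,"az": 0,"tx": -1.2,"ty": 17,"tz": 0,"gripper": 1},{"ax": 7,"ay": 0,"az": 0,"tx": -1.2,"ty": 18.6,"tz": 0.2,"gripper": 1},{"ax": 7,"ay": 0,"az": 0,"tx": -1.2,"ty": 19,"tz": 0.3,"gripper": 1},{"ax": 7,"ay": 0,"az": 0,"tx": -1.2,"ty": 19,"tz": 0.3,"gripper": 1}])

```text
time: 42.83
eef_pos: [0.5405, 0.3705, 0.2742]
orientation: [-0.116, -3.128, 0.196]
contact_force: [0.2, -0.2, -1.6]
grip_width: 0.005
```

>>> step_arm(series=[{"ax": 0,"ay": 0,"az": 0,"tx": 0,"ty": 0,"tz": 0,"gripper": 1},{"ax": 0,"ay": 0,"az": 0,"tx": 0,"ty": 0,"tz": 0,"gripper": 1},{"ax": 0,"ay": 0,"az": 0,"tx": 0,"ty": 0,"tz": 0,"gripper": 1},{"ax": 0,"ay": 0,"az": 0,"tx": 0,"ty": 0,"tz": 0,"gripper": 1},{"ax": 0,"ay": 0,"az": 0,"tx": 0,"ty": 0,"tz": 0,"gripper": 1},{"ax": 0,"ay": 0,"az": 0,"tx": 0,"ty": 0,"tz": 0,"gripper": 1},{"ax": 0,"ay": 0,"az": 0,"tx": 0,"ty": 0,"tz": 0,"gripper": 1},{"ax": 0,"ay": 0,"az": 0,"tx": 0,"ty": 0,"tz": 0,"gripper": 1}])

```text
time: 43.5
eef_pos: [0.541, 0.3697, 0.2755]
orientation: [-0.119, -3.129, 0.194]
contact_force: [0.2, -0.1, -1.1]
grip_width: 0.0047
```

```bash
python3 tilt.py .046 .017 7 .275 .18
```

```text
[0.54024515 0.37010313]
.275
t [0.08 0.04 0.05] a [-0.1   0.04 -0.07] | pos [0.541  0.3697 0.2755] time 43.5 w 0.0047 F [ 0.2 -0.1 -1.1]
.18
t [0.08 1.22 9.48] a [-0.1   0.04 -0.07] | pos [0.541  0.3697 0.2755] time 43.5 w 0.0047 F [ 0.2 -0.1 -1.1]
```

>>> step_arm(series=[{"ax": 0,"ay": 0,"az": 0,"tx": 0.1,"ty": 0.05,"tz": 0.5,"gripper": 1},{"ax": 0,"ay": 0,"az": 0,"tx": 0.1,"ty": 0.25,"tz": 2,"gripper": 1},{"ax": 0,"ay": 0,"az": 0,"tx": 0.1,"ty": 0.5,"tz": 4,"gripper": 1},{"ax": 0,"ay": 0,"az": 0,"tx": 0.1,"ty": 0.75,"tz": 6,"gripper": 1},{"ax": 0,"ay": 0,"az": 0,"tx": 0.1,"ty": 1,"tz": 7.8,"gripper": 1},{"ax": 0,"ay": 0,"az": 0,"tx": 0.1,"ty": 1.15,"tz": 9.1,"gripper": 1},{"ax": 0,"ay": 0,"az": 0,"tx": 0.1,"ty": 1.2,"tz": 9.5,"gripper": 1},{"ax": 0,"ay": 0,"az": 0,"tx": 0.1,"ty": 1.2,"tz": 9.5,"gripper": 1}])

```text
time: 44.17
eef_pos: [0.5393, 0.3697, 0.1782]
orientation: [-0.119, -3.127, 0.196]
contact_force: [-0.2, -0.4, -1.0]
grip_width: 0.0048
```

```bash
python3 -c "
from h import *
C,p,d=shot('wrist','w19')";python3 tilt.py .046 .017 7 .107
```

```text
[0.54024515 0.37010313]
.107
t [-0.01  0.91  7.22] a [-0.11  0.03 -0.06] | pos [0.54   0.37   0.1798] time 44.22 w 0.0049 F [-0.1  0.3  0.7]
```

View pics/w19.png

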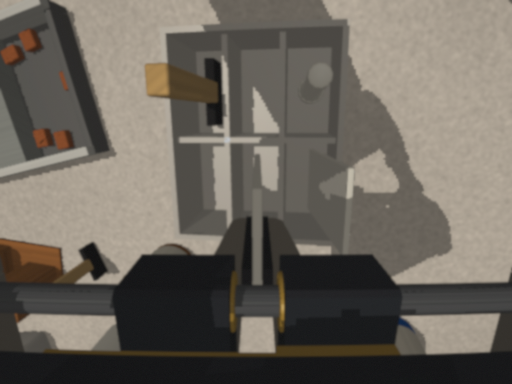

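The foot is centred between the dividers at 228 and 283. I'll go down.

>>> step_arm(series=[{"ax": 0,"ay": 0,"az": 0,"tx": 0,"ty": 0.1,"tz": 0.5,"gripper": 1},{"ax": 0,"ay": 0,"az": 0,"tx": 0,"ty": 0.25,"tz": 1.8,"gripper": 1},{"ax": 0,"ay": 0,"az": 0,"tx": 0,"ty": 0.4,"tz": 3.1,"gripper": 1},{"ax": 0,"ay": 0,"az": 0,"tx": 0,"ty": 0.6,"tz": 4.4,"gripper": 1},{"ax": 0,"ay": 0,"az": 0,"tx": 0,"ty": 0.75,"tz": 5.7,"gripper": 1},{"ax": 0,"ay": 0,"az": 0,"tx": 0,"ty": 0.85,"tz": 6.8,"gripper": 1},{"ax": 0,"ay": 0,"az": 0,"tx": 0,"ty": 0.9,"tz": 7.2,"gripper": 1},{"ax": 0,"ay": 0,"az": 0,"tx": 0,"ty": 0.9,"tz": 7.2,"gripper": 1}])

```text
time: 44.88
eef_pos: [0.539, 0.3694, 0.105]
orientation: [-0.119, -3.126, 0.197]
contact_force: [-1.3, 0.4, -1.5]
grip_width: 0.0047
```

>>> step_arm(series=[{"ax": 0,"ay": 0,"az": 0,"tx": 0,"ty": 0,"tz": 0,"gripper": 1},{"ax": 0,"ay": 0,"az": 0,"tx": 0,"ty": 0,"tz": 0.1,"gripper": 1},{"ax": 0,"ay": 0,"az": 0,"tx": 0,"ty": 0,"tz": 0.3,"gripper": 1},{"ax": 0,"ay": 0,"az": 0,"tx": 0,"ty": 0.1,"tz": 0.5,"gripper": 1},{"ax": 0,"ay": 0,"az": 0,"tx": 0,"ty": 0.1,"tz": 0.7,"gripper": 1},{"ax": 0,"ay": 0,"az": 0,"tx": 0,"ty": 0.1,"tz": 0.8,"gripper": 1},{"ax": 0,"ay": 0,"az": 0,"tx": 0,"ty": 0.1,"tz": 0.8,"gripper": 1},{"ax": 0,"ay": 0,"az": 0,"tx": 0,"ty": 0.1,"tz": 0.8,"gripper": 1}])

```text
time: 45.55
eef_pos: [0.5401, 0.37, 0.099]
orientation: [-0.119, -3.129, 0.194]
contact_force: [0.8, -0.1, -1.8]
grip_width: 0.005
```

```bash
python3 tilt.py .046 .017 7 .097
```

```text
[0.54024515 0.37010313]
.097
t [-0.02  0.04  0.2 ] a [-0.11  0.03 -0.06] | pos [0.5401 0.37   0.099 ] time 45.55 w 0.005 F [ 0.8 -0.1 -1.8]
```

>>> step_arm(series=[{"ax": 0,"ay": 0,"az": 0,"tx": 0,"ty": 0,"tz": 0.1,"gripper": 1},{"ax": 0,"ay": 0,"az": 0,"tx": 0,"ty": 0,"tz": 0.2,"gripper": 1},{"ax": 0,"ay": 0,"az": 0,"tx": 0,"ty": 0,"tz": 0.25,"gripper": 1},{"ax": 0,"ay": 0,"az": 0,"tx": 0,"ty": 0,"tz": 0.25,"gripper": 1},{"ax": 0,"ay": 0,"az": 0,"tx": 0,"ty": 0,"tz": 0.25,"gripper": 0.85},{"ax": 0,"ay": 0,"az": 0,"tx": 0,"ty": 0,"tz": 0.25,"gripper": 0.75},{"ax": 0,"ay": 0,"az": 0,"tx": 0,"ty": 0,"tz": 0.25,"gripper": 0.65},{"ax": 0,"ay": 0,"az": 0,"tx": 0,"ty": 0,"tz": 0.25,"gripper": 0.6}])

```text
time: 46.22
eef_pos: [0.5401, 0.3697, 0.0966]
orientation: [-0.119, -3.129, 0.194]
contact_force: [-0.5, 0.2, 0.2]
grip_width: 0.0183
```

>>> step_arm(series=[{"ax": 0,"ay": 0,"az": 0,"tx": 0,"ty": 0,"tz": 0,"gripper": 0.6},{"ax": 0,"ay": 0,"az": 0,"tx": 0,"ty": 0,"tz": -1,"gripper": 0.6},{"ax": 0,"ay": 0,"az": 0,"tx": 0,"ty": 0,"tz": -3,"gripper": 0.6},{"ax": 0,"ay": 0,"az": 0,"tx": 0,"ty": 0,"tz": -6,"gripper": 0.5},{"ax": 0,"ay": 0,"az": 0,"tx": 0,"ty": 0,"tz": -9,"gripper": 0.4},{"ax": 0,"ay": 0,"az": 0,"tx": 0,"ty": 0,"tz": -12.5,"gripper": 0.35},{"ax": 0,"ay": 0,"az": 0,"tx": 0,"ty": 0,"tz": -16,"gripper": 0.35},{"ax": 0,"ay": 0,"az": 0,"tx": 0,"ty": 0,"tz": -17.5,"gripper": 0.35}])

```text
time: 46.88
eef_pos: [0.543, 0.3927, 0.2775]
orientation: [0.119, 3.13, -0.187]
contact_force: [1.2, 0.1, 1.5]
grip_width: 0.0298
```

```bash
python3 -c "
from h import *
C,p,d=shot('wrist','w20');C,p,d=shot('scene','s20');cv2.imwrite('pics/s20c.png',cv2.resize(p[40:200,260:420,::-1],None,fx=4,fy=3.5))
delta((.4475,-.404,.275),84.8)"
```

```text
t [  3.54 -79.59   9.58] a [-6.81  0.54  0.84] | pos [0.5433 0.3927 0.2759] time 46.98 w 0.0299 F [-0.3 -0.1  0.2]
```

View pics/s20c.png

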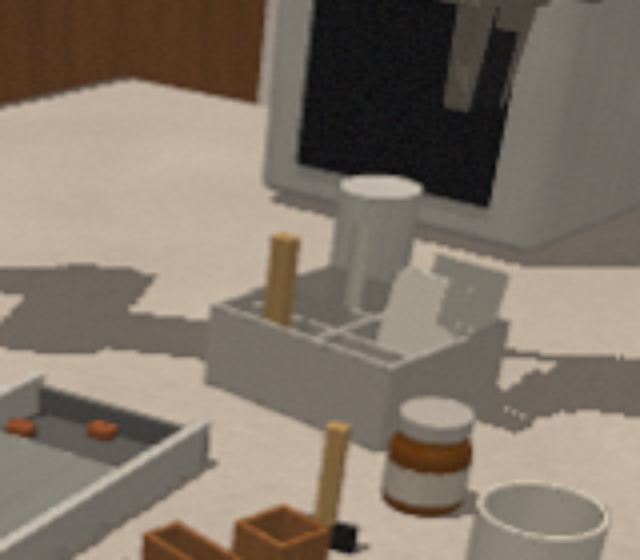

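View pics/w20.png

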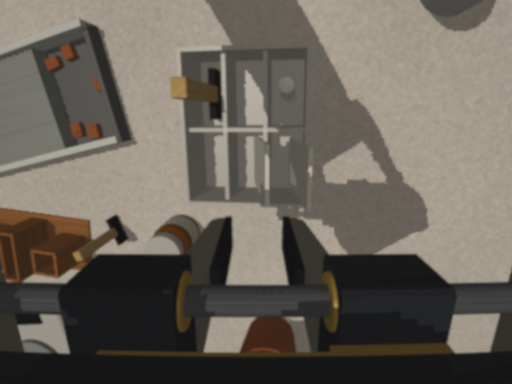

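Plate B stands in its bay too. Now plate C.

>>> step_arm(series=[{"ax": -1,"ay": 0,"az": 0,"tx": 0.1,"ty": -2,"tz": 0.2,"gripper": 0.35},{"ax": -3,"ay": 0,"az": 0,"tx": 0.2,"ty": -5.5,"tz": 0.7,"gripper": 0.35},{"ax": -5,"ay": 0,"az": 0,"tx": 0.4,"ty": -9.5,"tz": 1.2,"gripper": 0.35},{"ax": -6.9,"ay": 0.3,"az": 0.4,"tx": 0.6,"ty": -13.5,"tz": 1.7,"gripper": 0.35},{"ax": -6.9,"ay": 0.3,"az": 0.8,"tx": 0.8,"ty": -17.5,"tz": 2.2,"gripper": 0.35},{"ax": -6.9,"ay": 0.3,"az": 0.8,"tx": 1,"ty": -21.5,"tz": 2.7,"gripper": 0.35},{"ax": -6.9,"ay": 0.3,"az": 0.8,"tx": 1.2,"ty": -25.5,"tz": 3.1,"gripper": 0.35},{"ax": -6.9,"ay": 0.3,"az": 0.8,"tx": 1.4,"ty": -29.5,"tz": 3.6,"gripper": 0.35}])

```text
time: 47.65
eef_pos: [0.5034, 0.0943, 0.2692]
orientation: [-0.141, -3.132, 0.005]
contact_force: [1.8, -0.1, 0.1]
grip_width: 0.0296
```

>>> step_arm(series=[{"ax": 0,"ay": 0,"az": 0,"tx": 0.1,"ty": -4,"tz": 0,"gripper": 0.35},{"ax": 0,"ay": 0,"az": 0,"tx": 0.2,"ty": -8,"tz": 0,"gripper": 0.35},{"ax": 0,"ay": 0,"az": 0,"tx": 0.3,"ty": -12,"tz": 0,"gripper": 0.35},{"ax": 0,"ay": 0,"az": 0,"tx": 0.4,"ty": -16,"tz": 0,"gripper": 0.35},{"ax": 0,"ay": 0,"az": 0,"tx": 0.5,"ty": -20,"tz": 0,"gripper": 0.35},{"ax": 0,"ay": 0,"az": 0,"tx": 0.6,"ty": -24,"tz": 0,"gripper": 0.35},{"ax": 0,"ay": 0,"az": 0,"tx": 0.7,"ty": -28,"tz": 0,"gripper": 0.35},{"ax": 0,"ay": 0,"az": 0,"tx": 0.8,"ty": -32,"tz": 0,"gripper": 0.35}])

```text
time: 48.32
eef_pos: [0.4667, -0.2233, 0.2704]
orientation: [-0.142, -3.132, 0.003]
contact_force: [0.9, 0.4, 0.1]
grip_width: 0.0301
```

```bash
python3 -c "
from h import *
delta((.4475,-.404,.275),84.8)"
```

```text
t [  0.28 -18.17  -0.43] a [-0.11 -0.33  0.  ] | pos [ 0.4667 -0.2233  0.2704] time 48.32 w 0.0301 F [0.9 0.4 0.1]
```

>>> step_arm(series=[{"ax": 0,"ay": 0,"az": 0,"tx": 0.1,"ty": -4,"tz": 0,"gripper": 0.35},{"ax": 0,"ay": -0.2,"az": 0,"tx": 0.1,"ty": -8,"tz": 0,"gripper": 0.35},{"ax": 0,"ay": -0.2,"az": 0,"tx": 0.2,"ty": -12,"tz": 0,"gripper": 0.35},{"ax": 0,"ay": -0.2,"az": 0,"tx": 0.3,"ty": -15.5,"tz": 0,"gripper": 0.35},{"ax": 0,"ay": -0.2,"az": 0,"tx": 0.3,"ty": -17.5,"tz": 0,"gripper": 0.35},{"ax": 0,"ay": -0.2,"az": 0,"tx": 0.3,"ty": -18.2,"tz": 0,"gripper": 0.35},{"ax": 0,"ay": -0.2,"az": 0,"tx": 0.3,"ty": -18.2,"tz": 0,"gripper": 0.35},{"ax": 0,"ay": -0.2,"az": 0,"tx": 0.3,"ty": -18.2,"tz": 0,"gripper": 0.35}])

```text
time: 48.98
eef_pos: [0.4487, -0.4016, 0.2717]
orientation: [-0.141, -3.137, 0.002]
contact_force: [0.5, -0.3, -0.6]
grip_width: 0.0298
```

```bash
python3 plates.py w21;python3 -c "
from h import *
delta((.4477,-.4045,.098),84.8);print(r.sense()['qpos'].round(2))"
```

```text
0.118 327 [ 447.1 -404.1] [ 4.3 69.2] 84.8 0.1356
t [ 0.09 -0.3  17.42] a [-0.12 -0.04  0.09] | pos [ 0.449  -0.4013  0.2722] time 49.03 w 0.0297 F [-0.2 -1.3 -0.3]
[-0.93  0.2   1.44 -0.    1.5  -2.41]
```

View pics/w21.png

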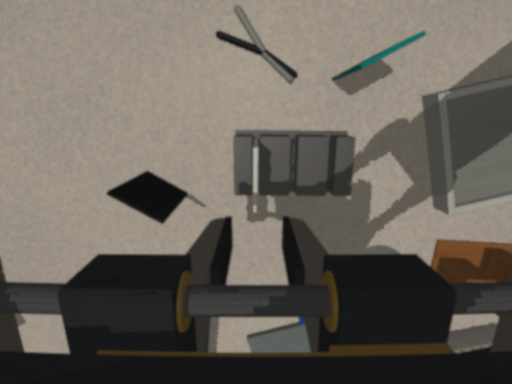

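>>> step_arm(series=[{"ax": 0,"ay": 0,"az": 0,"tx": 0.1,"ty": -0.3,"tz": 1.5,"gripper": 0.35},{"ax": 0,"ay": 0,"az": 0,"tx": 0.1,"ty": -0.3,"tz": 4,"gripper": 0.35},{"ax": 0,"ay": 0,"az": 0,"tx": 0.1,"ty": -0.3,"tz": 7.5,"gripper": 0.35},{"ax": 0,"ay": 0,"az": 0,"tx": 0.1,"ty": -0.3,"tz": 11,"gripper": 0.35},{"ax": 0,"ay": 0,"az": 0,"tx": 0.1,"ty": -0.3,"tz": 14,"gripper": 0.35},{"ax": 0,"ay": 0,"az": 0,"tx": 0.1,"ty": -0.3,"tz": 16.5,"gripper": 0.35},{"ax": 0,"ay": 0,"az": 0,"tx": 0.1,"ty": -0.3,"tz": 17.4,"gripper": 0.35},{"ax": 0,"ay": 0,"az": 0,"tx": 0.1,"ty": -0.3,"tz": 17.4,"gripper": 0.35}])

```text
time: 49.7
eef_pos: [0.4468, -0.4034, 0.0963]
orientation: [-0.139, -3.135, -0.001]
contact_force: [0.1, 0.0, -0.2]
grip_width: 0.0301
```

>>> step_arm(series=[{"ax": 0,"ay": 0,"az": 0,"tx": 0,"ty": 0,"tz": 0,"gripper": 0.35},{"ax": 0,"ay": 0,"az": 0,"tx": 0,"ty": 0,"tz": 0,"gripper": 0.35},{"ax": 0,"ay": 0,"az": 0,"tx": 0,"ty": 0,"tz": 0,"gripper": 1},{"ax": 0,"ay": 0,"az": 0,"tx": 0,"ty": 0,"tz": 0,"gripper": 1},{"ax": 0,"ay": 0,"az": 0,"tx": 0,"ty": 0,"tz": 0,"gripper": 1},{"ax": 0,"ay": 0,"az": 0,"tx": 0,"ty": 0,"tz": 0,"gripper": 1},{"ax": 0,"ay": 0,"az": 0,"tx": 0,"ty": 0,"tz": 0,"gripper": 1},{"ax": 0,"ay": 0,"az": 0,"tx": 0,"ty": 0,"tz": 0,"gripper": 1}])

```text
time: 50.37
eef_pos: [0.4479, -0.4056, 0.0996]
orientation: [0.142, 3.138, -0.003]
contact_force: [0.0, 3.5, 5.3]
grip_width: 0.0046
```

>>> step_arm(series=[{"ax": 0,"ay": 0,"az": 0,"tx": 0,"ty": 0,"tz": -0.5,"gripper": 1},{"ax": 0,"ay": 0,"az": 0,"tx": 0,"ty": 0,"tz": -2,"gripper": 1},{"ax": 0,"ay": 0,"az": 0,"tx": 0,"ty": 0,"tz": -4.5,"gripper": 1},{"ax": 0,"ay": 0,"az": 0,"tx": 0,"ty": 0,"tz": -7.5,"gripper": 1},{"ax": 0,"ay": 0,"az": 0,"tx": 0,"ty": 0,"tz": -10.5,"gripper": 1},{"ax": 0,"ay": 0,"az": 0,"tx": 0,"ty": 0,"tz": -13.5,"gripper": 1},{"ax": 0,"ay": 0,"az": 0,"tx": 0,"ty": 0,"tz": -16.5,"gripper": 1},{"ax": 0,"ay": 0,"az": 0,"tx": 0,"ty": 0,"tz": -18,"gripper": 1}])

```text
time: 51.03
eef_pos: [0.4482, -0.4072, 0.2837]
orientation: [0.142, 3.135, -0.014]
contact_force: [0.1, -0.4, -1.4]
grip_width: 0.0046
```

```bash
python3 tilt.py .046 -.033 0 .275
```

```text
[0.53649622 0.32024387]
.275
t [-2.22 73.25  0.23] a [-0.5   0.22 -0.88] | pos [ 0.4482 -0.4072  0.2837] time 51.03 w 0.0046 F [ 0.1 -0.4 -1.4]
```

>>> step_arm(series=[{"ax": 0,"ay": 0,"az": 0,"tx": -0.1,"ty": 2,"tz": 0,"gripper": 1},{"ax": 0,"ay": 0,"az": -0.4,"tx": -0.2,"ty": 5,"tz": 0,"gripper": 1},{"ax": 0,"ay": 0,"az": -0.8,"tx": -0.3,"ty": 8.5,"tz": 0,"gripper": 1},{"ax": 0,"ay": 0,"az": -0.8,"tx": -0.4,"ty": 12,"tz": 0,"gripper": 1},{"ax": 0,"ay": 0,"az": -0.8,"tx": -0.5,"ty": 15.5,"tz": 0,"gripper": 1},{"ax": 0,"ay": 0,"az": -0.8,"tx": -0.6,"ty": 19,"tz": 0,"gripper": 1},{"ax": 0,"ay": 0,"az": -0.8,"tx": -0.7,"ty": 22.5,"tz": 0,"gripper": 1},{"ax": 0,"ay": 0,"az": -0.8,"tx": -0.8,"ty": 26,"tz": 0,"gripper": 1}])

```text
time: 51.7
eef_pos: [0.4788, -0.1462, 0.278]
orientation: [0.121, 3.139, -0.007]
contact_force: [0.7, 0.5, -0.2]
grip_width: 0.0048
```

>>> step_arm(series=[{"ax": 0,"ay": 0,"az": 0,"tx": -0.1,"ty": 3.5,"tz": 0,"gripper": 1},{"ax": 0,"ay": 0,"az": 0,"tx": -0.2,"ty": 7,"tz": 0,"gripper": 1},{"ax": 0,"ay": 0,"az": 0,"tx": -0.3,"ty": 10.5,"tz": 0,"gripper": 1},{"ax": 0,"ay": 0,"az": 0,"tx": -0.4,"ty": 14,"tz": 0,"gripper": 1},{"ax": 0,"ay": 0,"az": 0,"tx": -0.5,"ty": 17.5,"tz": 0,"gripper": 1},{"ax": 0,"ay": 0,"az": 0,"tx": -0.6,"ty": 21,"tz": 0,"gripper": 1},{"ax": 0,"ay": 0,"az": 0,"tx": -0.7,"ty": 24.5,"tz": 0,"gripper": 1},{"ax": 0,"ay": 0,"az": 0,"tx": -0.8,"ty": 28,"tz": 0,"gripper": 1}])

```text
time: 52.37
eef_pos: [0.5083, 0.1325, 0.2771]
orientation: [0.12, 3.139, -0.006]
contact_force: [1.8, -1.0, -0.5]
grip_width: 0.0049
```

```bash
python3 tilt.py .046 -.033 7 .275
```

```text
[0.53649622 0.32024387]
.275
t [-1.38 18.94  0.14] a [ 6.76  0.04 -0.08] | pos [0.5083 0.1325 0.2771] time 52.37 w 0.0049 F [ 1.8 -1.  -0.5]
```

>>> step_arm(series=[{"ax": 0,"ay": 0,"az": 0,"tx": -0.2,"ty": 3.5,"tz": 0,"gripper": 1},{"ax": 1,"ay": 0,"az": 0,"tx": -0.5,"ty": 7,"tz": 0,"gripper": 1},{"ax": 2,"ay": 0,"az": 0,"tx": -0.8,"ty": 10.5,"tz": 0,"gripper": 1},{"ax": 4,"ay": 0,"az": 0,"tx": -1.1,"ty": 14,"tz": 0,"gripper": 1},{"ax": 6,"ay": 0,"az": 0,"tx": -1.4,"ty": 17,"tz": 0,"gripper": 1},{"ax": 6.8,"ay": 0,"az": 0,"tx": -1.4,"ty": 18.6,"tz": 0,"gripper": 1},{"ax": 6.8,"ay": 0,"az": 0,"tx": -1.4,"ty": 19,"tz": 0,"gripper": 1},{"ax": 6.8,"ay": 0,"az": 0,"tx": -1.4,"ty": 19,"tz": 0,"gripper": 1}])

```text
time: 53.03
eef_pos: [0.5366, 0.3202, 0.2757]
orientation: [-0.116, -3.129, 0.192]
contact_force: [0.3, -1.2, -0.9]
grip_width: 0.0047
```

>>> step_arm(series=[{"ax": 0,"ay": 0,"az": 0,"tx": 0,"ty": 0,"tz": 0,"gripper": 1},{"ax": 0,"ay": 0,"az": 0,"tx": 0,"ty": 0,"tz": 0,"gripper": 1},{"ax": 0,"ay": 0,"az": 0,"tx": 0,"ty": 0,"tz": 0,"gripper": 1},{"ax": 0,"ay": 0,"az": 0,"tx": 0,"ty": 0,"tz": 0,"gripper": 1},{"ax": 0,"ay": 0,"az": 0,"tx": 0,"ty": 0,"tz": 0,"gripper": 1},{"ax": 0,"ay": 0,"az": 0,"tx": 0,"ty": 0,"tz": 0,"gripper": 1},{"ax": 0,"ay": 0,"az": 0,"tx": 0,"ty": 0,"tz": 0,"gripper": 1},{"ax": 0,"ay": 0,"az": 0,"tx": 0,"ty": 0,"tz": 0,"gripper": 1}])

```text
time: 53.7
eef_pos: [0.5368, 0.3193, 0.2763]
orientation: [-0.12, -3.129, 0.191]
contact_force: [-0.4, 0.5, -1.2]
grip_width: 0.0045
```

```bash
python3 tilt.py .046 -.033 7 .275 .18
```

```text
[0.53649622 0.32024387]
.275
t [0.04 0.11 0.12] a [ 0.   -0.01 -0.08] | pos [0.5368 0.3193 0.2763] time 53.7 w 0.0045 F [-0.4  0.5 -1.2]
.18
t [0.04 1.27 9.55] a [ 0.   -0.01 -0.08] | pos [0.5368 0.3193 0.2763] time 53.7 w 0.0045 F [-0.4  0.5 -1.2]
```

>>> step_arm(series=[{"ax": 0,"ay": 0,"az": 0,"tx": 0,"ty": 0.1,"tz": 0.5,"gripper": 1},{"ax": 0,"ay": 0,"az": 0,"tx": 0,"ty": 0.3,"tz": 2,"gripper": 1},{"ax": 0,"ay": 0,"az": 0,"tx": 0,"ty": 0.55,"tz": 4,"gripper": 1},{"ax": 0,"ay": 0,"az": 0,"tx": 0,"ty": 0.8,"tz": 6,"gripper": 1},{"ax": 0,"ay": 0,"az": 0,"tx": 0,"ty": 1,"tz": 7.8,"gripper": 1},{"ax": 0,"ay": 0,"az": 0,"tx": 0,"ty": 1.2,"tz": 9.1,"gripper": 1},{"ax": 0,"ay": 0,"az": 0,"tx": 0,"ty": 1.25,"tz": 9.5,"gripper": 1},{"ax": 0,"ay": 0,"az": 0,"tx": 0,"ty": 1.25,"tz": 9.5,"gripper": 1}])

```text
time: 54.37
eef_pos: [0.5361, 0.32, 0.179]
orientation: [-0.119, -3.126, 0.193]
contact_force: [0.1, -0.4, 0.0]
grip_width: 0.0047
```

```bash
python3 -c "
from h import *
C,p,d=shot('wrist','w22')";python3 tilt.py .046 -.033 7 .107
```

```text
[0.53649622 0.32024387]
.107
t [0.03 0.89 7.3 ] a [-0.01 -0.02 -0.06] | pos [0.5368 0.3203 0.1805] time 54.42 w 0.0048 F [ 0.4 -0.5 -0.7]
```

View pics/w22.png

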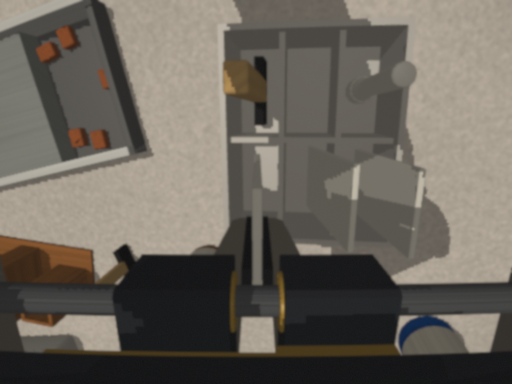

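The foot is centred between the wall (228) and the divider (283). I'll lower it.

>>> step_arm(series=[{"ax": 0,"ay": 0,"az": 0,"tx": 0,"ty": 0.1,"tz": 0.5,"gripper": 1},{"ax": 0,"ay": 0,"az": 0,"tx": 0,"ty": 0.25,"tz": 1.8,"gripper": 1},{"ax": 0,"ay": 0,"az": 0,"tx": 0,"ty": 0.4,"tz": 3.1,"gripper": 1},{"ax": 0,"ay": 0,"az": 0,"tx": 0,"ty": 0.6,"tz": 4.4,"gripper": 1},{"ax": 0,"ay": 0,"az": 0,"tx": 0,"ty": 0.75,"tz": 5.7,"gripper": 1},{"ax": 0,"ay": 0,"az": 0,"tx": 0,"ty": 0.85,"tz": 6.8,"gripper": 1},{"ax": 0,"ay": 0,"az": 0,"tx": 0,"ty": 0.9,"tz": 7.3,"gripper": 1},{"ax": 0,"ay": 0,"az": 0,"tx": 0,"ty": 0.9,"tz": 7.3,"gripper": 1}])

```text
time: 55.08
eef_pos: [0.5356, 0.3197, 0.1046]
orientation: [-0.119, -3.125, 0.194]
contact_force: [0.1, 0.5, -1.1]
grip_width: 0.0047
```

>>> step_arm(series=[{"ax": 0,"ay": 0,"az": 0,"tx": 0,"ty": 0,"tz": 0,"gripper": 1},{"ax": 0,"ay": 0,"az": 0,"tx": 0,"ty": 0,"tz": 0.1,"gripper": 1},{"ax": 0,"ay": 0,"az": 0,"tx": 0,"ty": 0,"tz": 0.3,"gripper": 1},{"ax": 0,"ay": 0,"az": 0,"tx": 0,"ty": 0.1,"tz": 0.5,"gripper": 1},{"ax": 0,"ay": 0,"az": 0,"tx": 0,"ty": 0.1,"tz": 0.7,"gripper": 1},{"ax": 0,"ay": 0,"az": 0,"tx": 0,"ty": 0.1,"tz": 0.8,"gripper": 1},{"ax": 0,"ay": 0,"az": 0,"tx": 0,"ty": 0.1,"tz": 0.9,"gripper": 1},{"ax": 0,"ay": 0,"az": 0,"tx": 0,"ty": 0.1,"tz": 0.9,"gripper": 1}])

```text
time: 55.75
eef_pos: [0.5366, 0.32, 0.0976]
orientation: [-0.12, -3.128, 0.192]
contact_force: [0.1, -0.1, -0.5]
grip_width: 0.0048
```

```bash
python3 tilt.py .046 -.033 7 .096
```

```text
[0.53649622 0.32024387]
.096
t [0.01 0.04 0.15] a [-0.02 -0.04 -0.07] | pos [0.5366 0.32   0.0976] time 55.75 w 0.0048 F [ 0.1 -0.1 -0.5]
```

>>> step_arm(series=[{"ax": 0,"ay": 0,"az": 0,"tx": 0,"ty": 0,"tz": 0.1,"gripper": 1},{"ax": 0,"ay": 0,"az": 0,"tx": 0,"ty": 0,"tz": 0.15,"gripper": 1},{"ax": 0,"ay": 0,"az": 0,"tx": 0,"ty": 0,"tz": 0.15,"gripper": 1},{"ax": 0,"ay": 0,"az": 0,"tx": 0,"ty": 0,"tz": 0.15,"gripper": 1},{"ax": 0,"ay": 0,"az": 0,"tx": 0,"ty": 0,"tz": 0.15,"gripper": 0.85},{"ax": 0,"ay": 0,"az": 0,"tx": 0,"ty": 0,"tz": 0.15,"gripper": 0.75},{"ax": 0,"ay": 0,"az": 0,"tx": 0,"ty": 0,"tz": 0.15,"gripper": 0.65},{"ax": 0,"ay": 0,"az": 0,"tx": 0,"ty": 0,"tz": 0.15,"gripper": 0.6}])

```text
time: 56.42
eef_pos: [0.5369, 0.32, 0.0965]
orientation: [-0.12, -3.129, 0.191]
contact_force: [0.1, 0.6, 1.9]
grip_width: 0.0181
```

>>> step_arm(series=[{"ax": 0,"ay": 0,"az": 0,"tx": 0,"ty": 0,"tz": 0,"gripper": 0.6},{"ax": 0,"ay": 0,"az": 0,"tx": 0,"ty": 0,"tz": -1,"gripper": 0.6},{"ax": 0,"ay": 0,"az": 0,"tx": 0,"ty": 0,"tz": -3,"gripper": 0.6},{"ax": 0,"ay": 0,"az": 0,"tx": 0,"ty": 0,"tz": -6,"gripper": 0.6},{"ax": 0,"ay": 0,"az": 0,"tx": 0,"ty": 0,"tz": -9,"gripper": 0.6},{"ax": 0,"ay": 0,"az": 0,"tx": 0,"ty": 0,"tz": -12.5,"gripper": 0.6},{"ax": 0,"ay": 0,"az": 0,"tx": 0,"ty": 0,"tz": -16,"gripper": 0.6},{"ax": 0,"ay": 0,"az": 0,"tx": 0,"ty": 0,"tz": -19,"gripper": 0.6}])

```text
time: 57.08
eef_pos: [0.5387, 0.3435, 0.2887]
orientation: [-0.12, -3.131, 0.19]
contact_force: [0.4, 0.7, -0.4]
grip_width: 0.0183
```

```bash
python3 - <<'E'
from chips import *
C,p,d=shot('wrist','w23');C,p,d=shot('scene','s23');cv2.imwrite('pics/s23c.png',cv2.resize(p[60:220,200:400,::-1],None,fx=4,fy=3.5))
C,p,d=shot('top','t23');cv2.imwrite('pics/t23c.png',cv2.resize(p[90:260,60:380,::-1],None,fx=2.5,fy=2.5))
delta((.5366,.2,.3),85.7)
E
```

```text
t [ -0.76 -14.41   0.67] a [-6.79  0.38 -0.07] | pos [0.54   0.3441 0.2896] time 57.23 w 0.0186 F [-1.  -0.  -0.3]
```

View pics/s23c.png

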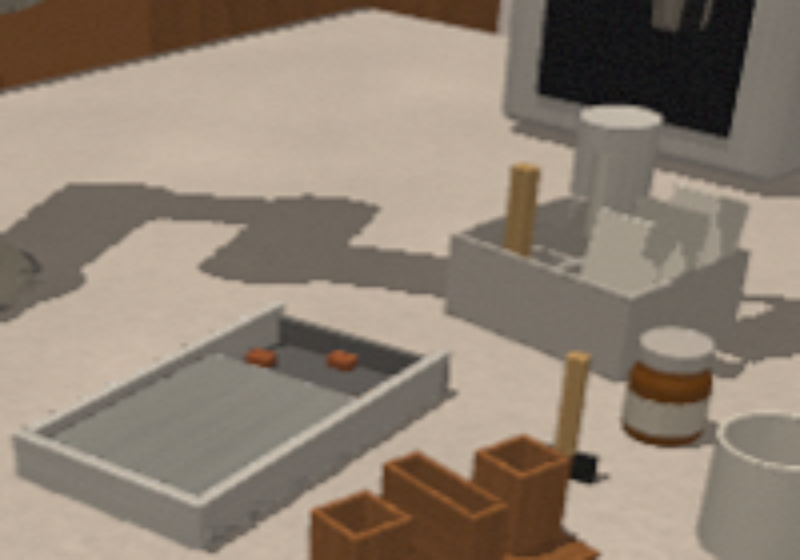

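View pics/t23c.png

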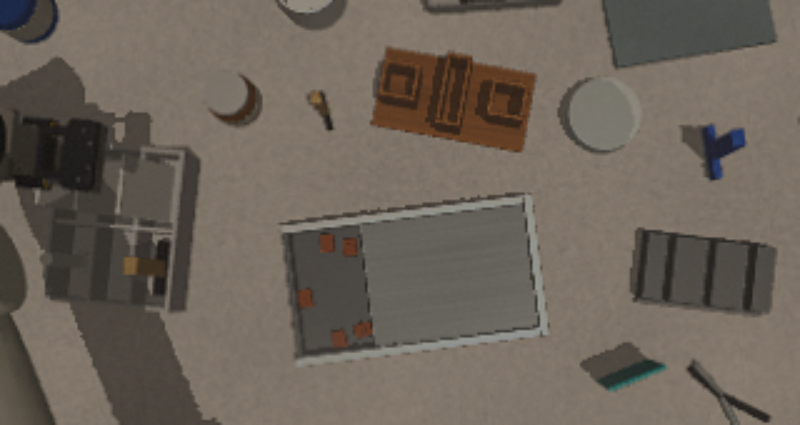

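All five chips are still in the trough, and the rack and caddy are empty. I'll move the arm clear for a final check.

>>> step_arm(series=[{"ax": -2,"ay": 0,"az": 0,"tx": 0,"ty": -1.5,"tz": -0.5,"gripper": 0.6},{"ax": -4,"ay": 0,"az": 0,"tx": 0,"ty": -4.5,"tz": -0.5,"gripper": 0.6},{"ax": -6.8,"ay": 0,"az": 0,"tx": 0,"ty": -8,"tz": 0,"gripper": 0.6},{"ax": -6.8,"ay": 0,"az": 0,"tx": 0,"ty": -12,"tz": 0.5,"gripper": 0.6},{"ax": -6.8,"ay": 0,"az": 0,"tx": 0,"ty": -16,"tz": 1,"gripper": 0.6},{"ax": -6.8,"ay": 0,"az": 0,"tx": 0,"ty": -20,"tz": 1.5,"gripper": 0.6},{"ax": -6.8,"ay": 0,"az": 0,"tx": 0,"ty": -24,"tz": 2,"gripper": 0.6},{"ax": -6.8,"ay": 0,"az": 0,"tx": 0,"ty": -28,"tz": 2.5,"gripper": 0.6}])

```text
time: 57.9
eef_pos: [0.5157, 0.0612, 0.2929]
orientation: [-0.12, -3.137, 0.005]
contact_force: [1.3, 0.1, -1.1]
grip_width: 0.0185
```

>>> step_arm(series=[{"ax": 0,"ay": 0,"az": 0,"tx": 0,"ty": -4,"tz": 0,"gripper": 0.6},{"ax": 0,"ay": 0,"az": 0,"tx": 0,"ty": -8,"tz": 0,"gripper": 0.6},{"ax": 0,"ay": 0,"az": 0,"tx": 0,"ty": -12,"tz": 0,"gripper": 0.6},{"ax": 0,"ay": 0,"az": 0,"tx": 0,"ty": -16,"tz": 0,"gripper": 0.6},{"ax": 0,"ay": 0,"az": 0,"tx": 0,"ty": -20,"tz": 0,"gripper": 0.6},{"ax": 0,"ay": 0,"az": 0,"tx": 0,"ty": -23,"tz": 0,"gripper": 0.6},{"ax": 0,"ay": 0,"az": 0,"tx": 0,"ty": -25,"tz": 0,"gripper": 0.6},{"ax": 0,"ay": 0,"az": 0,"tx": 0,"ty": -25,"tz": 0,"gripper": 0.6}])

```text
time: 58.57
eef_pos: [0.4966, -0.1896, 0.2934]
orientation: [-0.127, -3.136, 0.005]
contact_force: [0.0, 0.6, 0.5]
grip_width: 0.0185
```

```bash
python3 - <<'E'
from chips import *
C,p,d=shot('top','t24');cv2.imwrite('pics/t24c.png',cv2.resize(p[130:240,60:260,::-1],None,fx=4,fy=4))
chips(C,p,d,(170,280,165,240))
P=cloud(C,d).reshape(-1,3);l=(P[:,:2]-TK[0])@TK[1]
for n,c in dict(scr=(-.046,-.05),pes=(-.046,.05),A=(.046,.07),B=(.046,.02),Cc=(.046,-.03)).items():
    k=(abs(l[:,0]-c[0])<.04)&(abs(l[:,1]-c[1])<.03)&(P[:,2]>.095)
    if k.sum(): print(n,k.sum(),'max z',np.percentile(P[k,2],97).round(4),'local',l[k].mean(0).round(3))
for n,c,z in(('jar',(.6502,.2268),.075),('dish',(.6423,-.224),.04)):
    k=(np.hypot(P[:,0]-c[0],P[:,1]-c[1])<.08)&(P[:,2]>z)&(P[:,2]<z+.02);print(n,cv2.minAreaRect(P[k,:2].astype(np.float32)*1000)[:2])
print(r.sense()['time'])
E
```

```text
[190. 187.] 38 station [0.058 0.144] ztop [0.0118 0.0157 0.0186]
[200. 188.] 39 station [0.051 0.115] ztop [0.0105 0.0145 0.0196]
[182. 209.] 40 station [-0.005  0.178] ztop [0.0103 0.0147 0.0184]
[205. 221.] 31 station [-0.051  0.111] ztop [0.0124 0.0164 0.0184]
[195. 224.] 15 station [-0.056  0.142] ztop [0.0121 0.0144 0.0186]
scr 80 max z 0.1648 local [-0.046 -0.053]
pes 61 max z 0.1538 local [-0.048  0.049]
A 197 max z 0.1316 local [0.048 0.074]
B 176 max z 0.1305 local [0.045 0.028]
Cc 166 max z 0.1303 local [ 0.045 -0.022]
jar ((650.7484130859375, 226.55023193359375), (52.215354919433594, 50.106658935546875))
dish ((655.32958984375, -222.1689910888672), (62.424217224121094, 90.37461853027344))
58.6167
```

View pics/t24c.png

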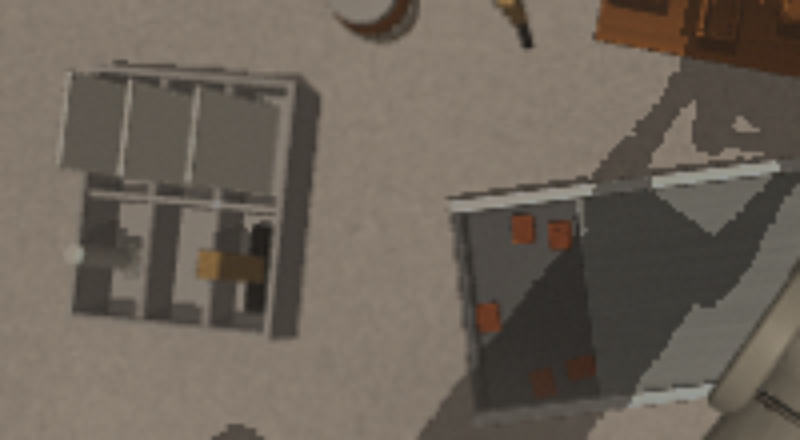

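All checks pass, apart from the dish stack being half hidden by the arm in this shot. It was unchanged in the previous clear one. Handing in.

```bash
python3 -c "
from cell import r
print(r.job_done()); s=r.sense(); print(s['time'],s['contact_force'].round(1))"
```

```text
the job is handed in; nothing more can be done
None
the job is handed in; nothing more can be done
```

I pulled the scraper from the caddy and wiped all five chips into the trough in three lanes. I then stood the scraper, the one pestle and the three plates in five separate tank bays, lowering each plate to the floor before letting go. The job was handed in at about 58.6 s of the 210 s allowed; the hand-in gave no verdict.

**Last checks, from the top camera:**
- **Chips:** all five lie in the trough at station y 0.111–0.178 m, with tops at about z 0.015 m, so flat on its floor. One had moved about 40 mm since the wipe, apparently from the announced knock, but stayed inside.
- **Tank:** the scraper top read 0.165 m, the pestle top 0.154 m and the plate tops about 0.131 m. All fit feet on the tank floor, the scraper and pestle upright and the plates leaning slightly.
- **Jar:** unmoved, within 1 mm.
- **Dishes:** the arm partly hid the stack in the last picture, so its measured centre came out 13 mm off. It looked unmoved in the clear picture just before, and the arm never went near it.

**Disagreement on the way:** the camera and the arm differed by about 4 mm on how far the blade hung below the fingers. I settled it by lowering the blade until it touched the tray; the arm's value was right.

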